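# Build a valve manifold on its clamping rail and tighten the ratchet knob

## Robot

A 7-joint arm with a two-finger parallel gripper is mounted at the origin on the work surface. World frame = base frame: x ahead of the robot, y to its left, z up, the work surface at z = 0. Lengths are in mm, angles in rad, forces in N, time in s.
With the tool pointing down it reaches from about 425 to 925 mm from the base axis. Payload 6.8 kg.
Tool frame: the origin (TCP) lies on the centre line of the jaws, within the pads' length; the fingertips stand env.tip_reach ahead of it and the grasp point (between the pads) is the TCP (env.tip_reach is the distance from the TCP to the fingertips, in mm); z points along the fingers, y is the direction in which the jaws open and shut (so a half turn about z gives the same grasp; the last joint's range is limited). The gripper opens to 88 mm and grips with 3 to 60 N. Pads are 20 mm wide; open, the fingers measure 115 mm over their backs; the gripper's body (75 mm by 178 mm) begins 61 mm behind the grasp point.
Start: joints at [1.188, 0.477, 0.022, 1.555, -0.011, 1.109, -0.083], TCP at [183.173, -649.689, 205.164] pointing down, gripper open.
Joint ranges: [-2.96, 2.96], [-0.34, 2.1], [-1.41, 1.46], [0.24, 2.44], [-1.37, 4.51], [0.17, 1.92], [-2.96, 2.96]. Speed limits (rad/s): [2.39, 2.39, 3.14, 3.14, 3.14, 3.14, 3.14].

## Interface

Orientations are given as a unit quaternion [x, y, z, w].
In Python, from station import env gives the robot as it stands.
- The arm moves only by the tool apply_moves, never from a script. Its argument "targets" is a list of rows, each an object of numbers: "dx", "dy", "dz": the shift along the world's x, y, z in mm; "ax", "ay", "az": the turn, a rotation vector about the world's x, y, z in rad. In form: [{"dx": .., "dy": .., "dz": .., "ax": .., "ay": .., "az": ..}, ...]. A call has 1 to 20 rows; each row is the pose to reach, as a shift and turn from the pose commanded when the call began; what a row does not reach only later rows make up. A row lasts 1/12 s, in which the tool goes at most 41.7 mm and 7.16 degrees, less where a joint would pass 70% of its speed; a pose out of reach is approached as far as the arm can. A call with a gripper value outside its range is refused whole. "gripper" is the finger opening in mm, from 0 to 87.8, set as the call begins (left out, the last holds). The fingers move at their own pace and stop on an object; "squeeze" is the grip in N (left out, the last holds). Time passes only in rows, so rows that repeat a pose let the fingers close. It gives the time, the measured TCP pose, the force and the opening at its end, in the units of the state.
- env.get_obs(): the state, without advancing time (a new reading comes with each control period).
- env.get_image(name): name is "scene" or "top"; returns a dict with "pixels" (384x512x3 uint8, red, green, blue), "mtx" (3x3 intrinsics, pixels), "origin" and "attitude" of the camera in the world. Camera axes: x right, y up, looking along -z (the intrinsics and any distortion apply to the point x, -y, -z); pixel columns grow to the right and rows downward; lengths in mm; the calibration is good to about 2 mm. A picture is of the moment at which its call begins. There is no depth.
- env.close_job(): hands the job in, once; it reports no verdict.
The state is a dict: "time": time; "joint_pos": joint angles; "qvel": joint speeds; "tau": joint torques, N m; "tool_pos": TCP position; "tool_rot": TCP orientation; "force": force on the tool from outside, world axes, zero at the start; "torque": the same for the moment, N m; "grip_width": finger opening in mm.
Only numpy, scipy, OpenCV 4.12 (cv2) and the standard library are available. Lean on these libraries where they do the work, as an engineer would, in place of code of your own. Each camera call takes 0.05 s, during which the arm holds its last target.

## Task

Take the finned transport spacer out of the manifold rail and put it in the grey tray, then stand every valve module from the mat on the rail, square and pushed sideways flush against the low fence, packed one against the next from the end block. Then turn the ratchet knob clockwise until the follower clamps the row and the slip clutch clicks through, about a quarter turn of slipping, and let go, leaving the row clamped. Leave the bottle, tip box and jar where they are.

Things in the scene. Friction and masses are not known exactly. Their poses are not given: they have to be found in the camera images.
- rail: the manifold rail, fixed on the bench: grey bed 135 mm wide (x from -85 to +50 mm), 265 mm long (y from -110 to +155 mm), its top 12 mm above the origin, which is at bench height; z up. It carries a fence on the +x side (the -x side is open), an end block at the +y end, and at the -y end a dark gearbox (64 by 75 mm, 50 mm above the bed, y from -103 to -28 mm) with the ratchet knob
- fence (a point): middle of the top edge of the low steel fence, on its inner face (x = +30 mm in the rail's frame); the fence runs along the rail from y = -12 to +130 mm and is 8 mm high above the bed
- end_stop (a point): foot of the inner face of the steel end block, on the rail's centre line (y = +130 mm in the rail's frame); the block is 60 mm wide, 22 mm thick, 45 mm above the bed
- first_place (a point): where the underside centre of the first module comes, against end block and fence (x = 0, y = 115, z = 12 mm in the rail's frame). The next modules follow 30 mm apart towards the follower (y = 85, 55, 25 mm), each with its x axis along the rail's x axis, either way round. The row is packed without gaps
- follower: the steel clamping jaw, 60 mm wide, 16 mm thick, 43 mm high, sliding along the rail's y; axes as the rail. Origin on its clamping (+y) face at bed height, on the centre line. Starts open, at y -12 to -3 mm in the rail's frame; moves 8 mm towards the end block per radian of the spindle, 90 mm at most; 0.06 N m at the knob moves it; it stays where left
- spindle (a joint): angle of the gearbox spindle, rad, 0 = fully open, 11.25 = fully forward, grows clockwise seen from above (closing). The steel collar of 48 mm diameter under the knob turns with it
- ratchet (a joint): slip of the knob on its spindle, rad, 0 at the start. It grows when the knob is turned clockwise while the follower is blocked (0.18 N m; clamping force then about 15 N): this is the clutch clicking. Turning anticlockwise drives the spindle back without slip (the value stays)
- knob_grip (a point): grip point of the ratchet knob, on its upright axis, 87 mm above the rail's origin (x = 0, y = -65.5 mm in the rail's frame). Knob: black knurled cylinder, 40 mm diameter, 32 mm high, its lower edge 67 mm and its top 99 mm above the rail's origin
- module0: a valve module (all alike; two to four are present): white block on a steel foot, together 60 mm (x) by 30 mm (y) by 40 mm high with a black round cap 24 mm across and 14 mm high in the middle of its top; port holes on the 60 mm faces. 0.16 to 0.30 kg, weight low in the foot. Origin at the centre of the underside, z up. Can be gripped across its 60 mm width (x), above the fence
- module1: a valve module (all alike; two to four are present): white block on a steel foot, together 60 mm (x) by 30 mm (y) by 40 mm high with a black round cap 24 mm across and 14 mm high in the middle of its top; port holes on the 60 mm faces. 0.16 to 0.30 kg, weight low in the foot. Origin at the centre of the underside, z up. Can be gripped across its 60 mm width (x), above the fence
- module2: a valve module (all alike; two to four are present): white block on a steel foot, together 60 mm (x) by 30 mm (y) by 40 mm high with a black round cap 24 mm across and 14 mm high in the middle of its top; port holes on the 60 mm faces. 0.16 to 0.30 kg, weight low in the foot. Origin at the centre of the underside, z up. Can be gripped across its 60 mm width (x), above the fence
- module3: a valve module (all alike; two to four are present): white block on a steel foot, together 60 mm (x) by 30 mm (y) by 40 mm high with a black round cap 24 mm across and 14 mm high in the middle of its top; port holes on the 60 mm faces. 0.16 to 0.30 kg, weight low in the foot. Origin at the centre of the underside, z up. Can be gripped across its 60 mm width (x), above the fence
- spacer: the transport spacer, an aluminium block 60 mm (x) by 36 mm (y) by 30 mm high with a grip fin on top, 40 mm long (x), 12 mm thick (y) and 26 mm high (total 56 mm). 0.2 kg. Origin at the centre of its underside, z up. Stands in the rail at the start
- tray: the open grey tray, fixed on the bench, 150 mm (x) by 110 mm (y), walls 4 mm thick and 20 mm high, floor 4 mm thick. Origin at the centre of its underside
- mat: the grey mat, fixed, 280 by 240 mm, 4 mm thick, on which the modules stand at the start. Origin at the centre of its underside
- bottle: bystander: bottle, 72 mm diameter, 150 mm high, origin at its base
- tip_box: bystander: pipette tip box 80 x 120 x 62 mm, origin at its base
- jar: bystander: white jar, 60 mm diameter, 75 mm high, origin at its base
Not all that is in view belongs to the job. Leave any purple or red look-alike of the module3 alone.

How it is judged (in metres and radians):
On the way, in this order (a step that is already met when the one before it is completed fails the run):
1. the spacer stands or lies in the tray (x of spacer in the frame of tray between -0.071 and 0.071 m and y of spacer in the frame of tray between -0.051 and 0.051 m and z of spacer in the frame of tray between -0.002 and 0.03 m and linear speed of spacer below 0.02 m/s), for 0.2 s.
2. every module stands on the rail between the follower and the end block (z of module0 in the frame of rail between 0.009 and 0.015 m and angle between each of module0, module1, module2, module3's own z axis and vertical below 0.06 rad and x of module0 in the frame of rail between -0.02 and 0.006 m and y of module0 in the frame of rail between -0.01 and 0.122 m and z of module1 in the frame of rail between 0.009 and 0.015 m and x of module1 in the frame of rail between -0.02 and 0.006 m and y of module1 in the frame of rail between -0.01 and 0.122 m and z of module2 in the frame of rail between 0.009 and 0.015 m and x of module2 in the frame of rail between -0.02 and 0.006 m and y of module2 in the frame of rail between -0.01 and 0.122 m and z of module3 in the frame of rail between 0.009 and 0.015 m and x of module3 in the frame of rail between -0.02 and 0.006 m and y of module3 in the frame of rail between -0.01 and 0.122 m), for 0.2 s.
3. with the modules registered, the follower clamps the row and the clutch has slipped more than 0.6 rad (z of module0 in the frame of rail between 0.009 and 0.015 m and angle between each of module0, module1, module2, module3's own z axis and vertical below 0.06 rad and x of module0 in the frame of rail between -0.003 and 0.003 m and angle between the x axis of each of module0, module1, module2, module3 and the x axis of rail, either way round below 0.06 rad and (y of module0 in the frame of rail between 0.111 and 0.119 m or y of module0 in the frame of rail between 0.081 and 0.089 m or y of module0 in the frame of rail between 0.051 and 0.059 m or y of module0 in the frame of rail between 0.021 and 0.029 m) and z of module1 in the frame of rail between 0.009 and 0.015 m and x of module1 in the frame of rail between -0.003 and 0.003 m and (y of module1 in the frame of rail between 0.111 and 0.119 m or y of module1 in the frame of rail between 0.081 and 0.089 m or y of module1 in the frame of rail between 0.051 and 0.059 m or y of module1 in the frame of rail between 0.021 and 0.029 m) and z of module2 in the frame of rail between 0.009 and 0.015 m and x of module2 in the frame of rail between -0.003 and 0.003 m and (y of module2 in the frame of rail between 0.111 and 0.119 m or y of module2 in the frame of rail between 0.081 and 0.089 m or y of module2 in the frame of rail between 0.051 and 0.059 m or y of module2 in the frame of rail between 0.021 and 0.029 m) and z of module3 in the frame of rail between 0.009 and 0.015 m and x of module3 in the frame of rail between -0.003 and 0.003 m and (y of module3 in the frame of rail between 0.111 and 0.119 m or y of module3 in the frame of rail between 0.081 and 0.089 m or y of module3 in the frame of rail between 0.051 and 0.059 m or y of module3 in the frame of rail between 0.021 and 0.029 m) and value of joint ratchet above 0.6 rad and contact force between follower and anything else above 2 N), for 0.2 s.
At the end, for the whole second after the job is handed in: Spacer in the tray; every module upright on the bed, within 3 mm of the fence, 0.06 rad of square and 4 mm of its place in a row packed from the end block; clutch slipped over 0.6 rad; follower still presses on the row with over 1 N; all released and at rest (all of step 1 and z of module0 in the frame of rail between 0.009 and 0.015 m and angle between each of module0, module1, module2, module3's own z axis and vertical below 0.06 rad and x of module0 in the frame of rail between -0.003 and 0.003 m and angle between the x axis of each of module0, module1, module2, module3 and the x axis of rail, either way round below 0.06 rad and (y of module0 in the frame of rail between 0.111 and 0.119 m or y of module0 in the frame of rail between 0.081 and 0.089 m or y of module0 in the frame of rail between 0.051 and 0.059 m or y of module0 in the frame of rail between 0.021 and 0.029 m) and z of module1 in the frame of rail between 0.009 and 0.015 m and x of module1 in the frame of rail between -0.003 and 0.003 m and (y of module1 in the frame of rail between 0.111 and 0.119 m or y of module1 in the frame of rail between 0.081 and 0.089 m or y of module1 in the frame of rail between 0.051 and 0.059 m or y of module1 in the frame of rail between 0.021 and 0.029 m) and z of module2 in the frame of rail between 0.009 and 0.015 m and x of module2 in the frame of rail between -0.003 and 0.003 m and (y of module2 in the frame of rail between 0.111 and 0.119 m or y of module2 in the frame of rail between 0.081 and 0.089 m or y of module2 in the frame of rail between 0.051 and 0.059 m or y of module2 in the frame of rail between 0.021 and 0.029 m) and z of module3 in the frame of rail between 0.009 and 0.015 m and x of module3 in the frame of rail between -0.003 and 0.003 m and (y of module3 in the frame of rail between 0.111 and 0.119 m or y of module3 in the frame of rail between 0.081 and 0.089 m or y of module3 in the frame of rail between 0.051 and 0.059 m or y of module3 in the frame of rail between 0.021 and 0.029 m) and linear speed of each of module0, module1, module2, module3 below 0.02 m/s and contact force between follower and anything else above 1 N and value of joint ratchet above 0.6 rad); the robot touches nothing.
It fails at once if the bottle is moved by more than 30 mm or tipped (distance of bottle from where it was at the start of the episode above 0.03 m or angle between bottle's own z axis and vertical above 0.3 rad).
It fails at once if the tip box is moved by more than 30 mm or tipped (distance of tip_box from where it was at the start of the episode above 0.03 m or angle between tip_box's own z axis and vertical above 0.3 rad).
It fails at once if the jar is moved by more than 30 mm or tipped (distance of jar from where it was at the start of the episode above 0.03 m or angle between jar's own z axis and vertical above 0.3 rad).
Of module0, module1, module2, module3 only 2 to 4 are there at a start; the rules pass over those that are not, and their reading is None.
At some moment in a run one of module0, module1, module2, module3 may be knocked a few centimetres aside while the robot is not near it.
Once in a run the grip may slacken for a moment while it holds something.
It also fails if it takes over 208 s, if anything falls off the work surface, if the arm or the gripper's body presses on something with over 40 N, if the wrist force passes 120 N, or if a joint passes its speed limit or range.

## Working session

There is one attempt and no reset: what is moved stays moved. The work goes in short steps, Python scripts to look and compute and a tool call to move; the robot and the scene stay as the last step left them, time stands still between calls to the robot, and variables do not carry over. Pictures are saved under pics/ and viewed, and the job is handed in when it is done.

Besides the shell and the picture viewer there is one more tool, called after "Call:" by a JSON object that holds its "fn" and its "kwargs". apply_moves: Moves the arm, as the interface text tells. Its arguments: {"type":"object","properties":{"targets":{"type":"array","items":{"type":"object","properties":{"dx":{"type":"number"},"dy":{"type":"number"},"dz":{"type":"number"},"ax":{"type":"number"},"ay":{"type":"number"},"az":{"type":"number"}}}},"gripper":{"type":"number"},"squeeze":{"type":"number"}},"required":["targets"]}

```bash
ls; mkdir -p pics
python3 - <<'E'
from station import env
import cv2
print(env.get_obs(), env.tip_reach)
for n in ("scene","top"):
    d=env.get_image(n); cv2.imwrite(f"pics/{n}0.png",d["pixels"][:,:,::-1]); print(n,d["mtx"],d["origin"],d["attitude"],d.keys())
E
```

```text
pics
{'time': 0.0, 'joint_pos': array([ 1.18792585,  0.47776809,  0.02236472,  1.55643478, -0.01147454,
        1.10929015, -0.08309056]), 'qvel': array([-4.68093266e-04, -2.10350350e-03, -3.86166803e-04, -3.74888446e-05,
        4.01868438e-04, -2.67144864e-04,  1.96351747e-04]), 'tau': array([ 4.22351304e-04, -5.82854247e+01,  1.53453514e+00, -2.72608835e+01,
       -5.43287827e-02,  1.68992579e-02,  1.58548842e-04]), 'tool_pos': array([ 182.93640363, -649.0898171 ,  204.2107472 ]), 'tool_rot': array([ 9.90575699e-01,  1.36963499e-01, -2.02338789e-04, -8.62548264e-04]), 'force': array([ 0.09957219, -0.70942806, -0.08020215]), 'torque': array([-0.01357439, -0.01012421, -0.01767623]), 'grip_width': 87.7929145643643} 19.0
scene [[464.67245555   0.         251.17234465]
 [  0.         464.67245555 188.80476685]
 [  0.           0.           1.        ]] [1555.42563905  261.05885949  776.84603966] [0.29585019 0.36436163 0.6985213  0.54016781] dict_keys(['pixels', 'mtx', 'origin', 'attitude'])
top [[459.08199642   0.         254.59272422]
 [  0.         459.08199642 189.38913523]
 [  0.           0.           1.        ]] [ 406.2285831    -6.83085224 1295.15724779] [ 0.0440397  -0.03288429 -0.7044335   0.70763873] dict_keys(['pixels', 'mtx', 'origin', 'attitude'])
```

View pics/scene0.png

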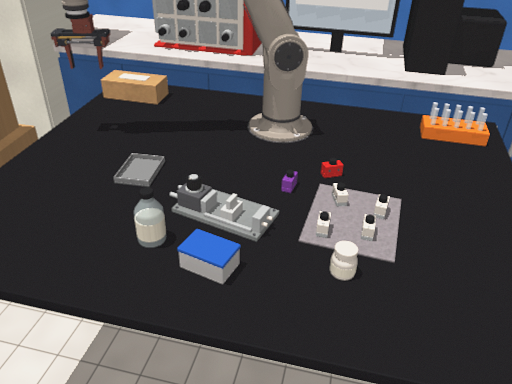

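View pics/top0.png

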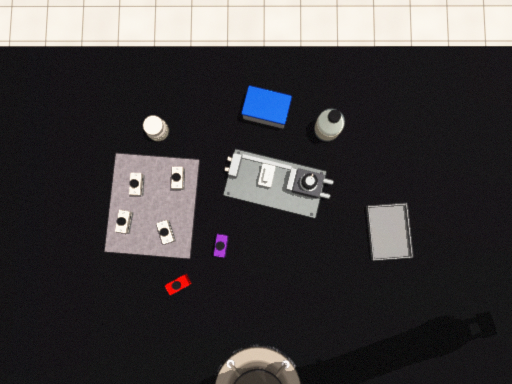

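```bash
cat > h.py <<'E'
from station import env
import cv2, numpy as np
from scipy.spatial.transform import Rotation as R
def cap(n,name=None):
    d=env.get_image(n)
    if name: cv2.imwrite(f"pics/{name}.png",d["pixels"][:,:,::-1])
    return d
def ray(d,uv):
    K=d["mtx"];uv=np.atleast_2d(np.array(uv,float))
    p=np.c_[(uv[:,0]-K[0,2])/K[0,0],-(uv[:,1]-K[1,2])/K[1,1],-np.ones(len(uv))]
    return np.array(d["origin"]),R.from_quat(d["attitude"]).apply(p)
def onz(d,uv,z):
    o,r=ray(d,uv); return o+r*((z-o[2])/r[:,2:3])
def proj(d,P):
    P=np.atleast_2d(np.array(P,float)); c=R.from_quat(d["attitude"]).inv().apply(P-np.array(d["origin"]))
    K=d["mtx"]; return np.c_[K[0,2]+K[0,0]*c[:,0]/-c[:,2],K[1,2]-K[1,1]*c[:,1]/-c[:,2]]
def crop(d,x0,y0,x1,y1,name,s=4):
    im=d["pixels"][y0:y1,x0:x1,::-1]; cv2.imwrite(f"pics/{name}.png",cv2.resize(im,None,fx=s,fy=s,interpolation=cv2.INTER_NEAREST))
E
python3 - <<'E'
from h import *
t=cap("top");s=cap("scene")
crop(t,215,140,345,225,"t_rail",6);crop(t,100,145,240,300,"t_mat",4)
crop(s,165,170,285,240,"s_rail",6);crop(s,270,150,410,260,"s_mat",5)
E
```

```text
(no output)
```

View pics/t_rail.png

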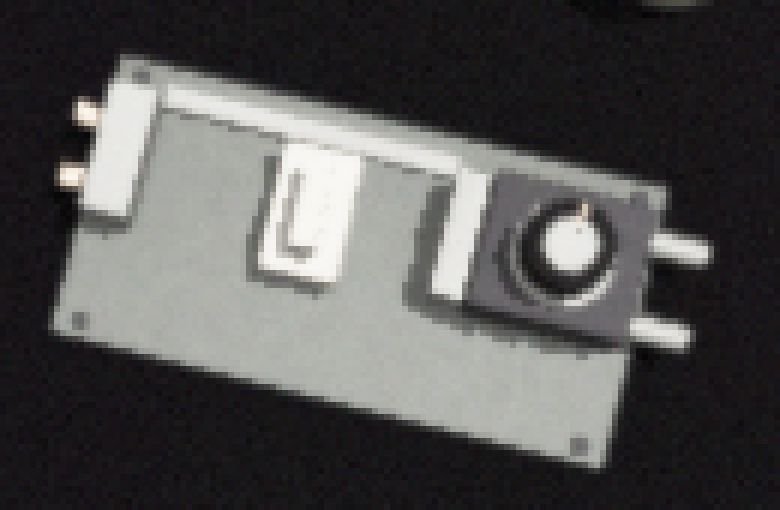

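View pics/t_mat.png

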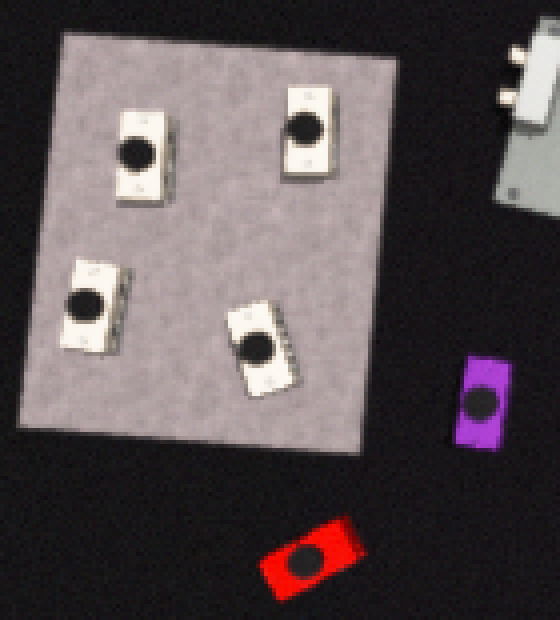

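View pics/s_rail.png

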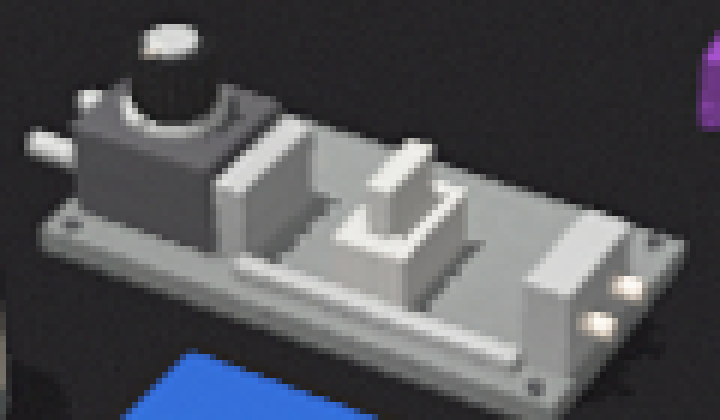

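View pics/s_mat.png

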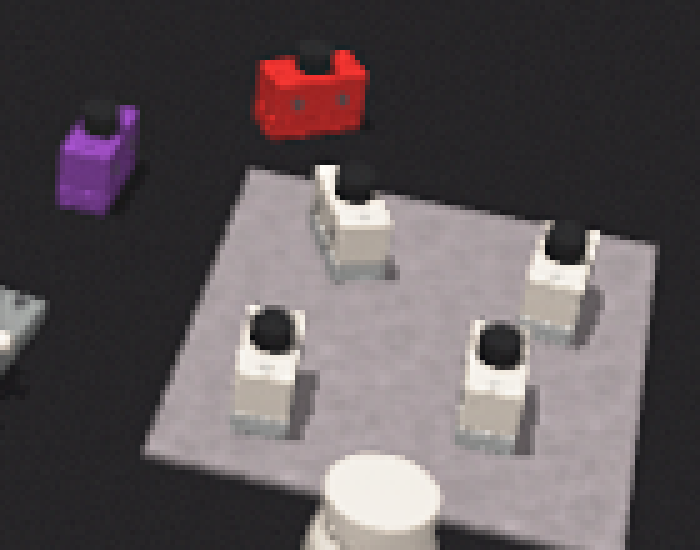

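```bash
cat > meas.py <<'E'
from h import *
def rail():
    t=cap("top"); 
    g=cv2.resize(t["pixels"].max(2),None,fx=4,fy=4,interpolation=cv2.INTER_CUBIC)
    m=(g>75).astype(np.uint8)
    m[:, :215*4]=0;m[:,345*4:]=0;m[:140*4]=0;m[225*4:]=0
    m=cv2.morphologyEx(m,cv2.MORPH_CLOSE,np.ones((17,17)))
    m=cv2.morphologyEx(m,cv2.MORPH_OPEN,np.ones((61,61)))
    c=max(cv2.findContours(m,0,1)[0],key=cv2.contourArea)
    b=cv2.boxPoints(cv2.minAreaRect(c)); px=(b+0.5)/4-0.5
    return t,px,onz(t,px,12)
def mods(d,z=44,roi=(95,145,215,265)):
    im=d["pixels"]; hsv=cv2.cvtColor(im,cv2.COLOR_RGB2HSV)
    return hsv
if __name__=="__main__":
    t,px,w=rail(); print(px);print(w.round(1)); 
    print([np.linalg.norm(w[i]-w[(i+1)%4]).round(1) for i in range(4)])
    for i in range(4):
        d=w[(i+1)%4]-w[i]; print(np.degrees(np.arctan2(d[1],d[0])))
    x0,y0,x1,y1=100,145,345,300
    big=cv2.resize(t["pixels"][y0:y1,x0:x1,::-1],None,fx=3,fy=3)
    cv2.polylines(big,[((px-[x0,y0])*3).astype(np.int32)],True,(0,255,0),1)
    cv2.imwrite("pics/railfit.png",big)
    im=t["pixels"]; print(im[184,128],im[200,150],im[176,170])
E
python3 meas.py
```

```text
[[219.77203 194.28677]
 [231.56616 147.11032]
 [328.33087 171.30148]
 [316.53674 218.47794]]
[[ 532.2  111.7   12. ]
 [ 667.1   79.9   12. ]
 [ 598.4 -193.7   12. ]
 [ 465.5 -159.3   12. ]]
[np.float64(138.6), np.float64(282.1), np.float64(137.3), np.float64(279.0)]
-13.23970960129931
-104.08410891738069
165.49666716241248
76.17101715823351
[166 150 152] [168 155 155] [162 148 150]
```

Run:
```python
from h import *
d=cap("top");im=cv2.resize(d["pixels"],None,fx=4,fy=4,interpolation=cv2.INTER_CUBIC)
h=cv2.cvtColor(im,cv2.COLOR_RGB2HSV)
print(d["pixels"][184,130],d["pixels"][173,130],d["pixels"][200,150],d["pixels"][184,142])
m=((im.min(2)>200)).astype(np.uint8); m[:148*4]=0;m[262*4:]=0;m[:,:100*4]=0;m[:,205*4:]=0
m=cv2.morphologyEx(m,cv2.MORPH_CLOSE,cv2.getStructuringElement(2,(45,45)))
for c in cv2.findContours(m,0,1)[0]:
    if cv2.contourArea(c)>1000:
        r=cv2.minAreaRect(c); b=(cv2.boxPoints(r)+.5)/4-.5; w=onz(d,b,44)
        e=[w[1]-w[0],w[2]-w[1]]; L=[np.linalg.norm(x) for x in e]; v=e[int(np.argmax(L))]
        print(b.mean(0).round(1),w.mean(0).round(1),np.round(L,1),np.degrees(np.arctan2(v[1],v[0])).round(1)%180)
# black caps at z=58
```

```text
[60 54 56] [220 203 196] [170 156 157] [136 126 115]
[164.3 231.6] [426.4 258.7  44. ] [29.9 60.7] 19.900000000000006
[121.7 221. ] [454.7 376.3  44. ] [60.7 31. ] 171.3
[134.5 183. ] [559.5 344.6  44. ] [60.7 31. ] 178.3
[176.5 176.9] [576.9 228.8  44. ] [59.1 28.7] 179.8
```

View pics/railfit.png

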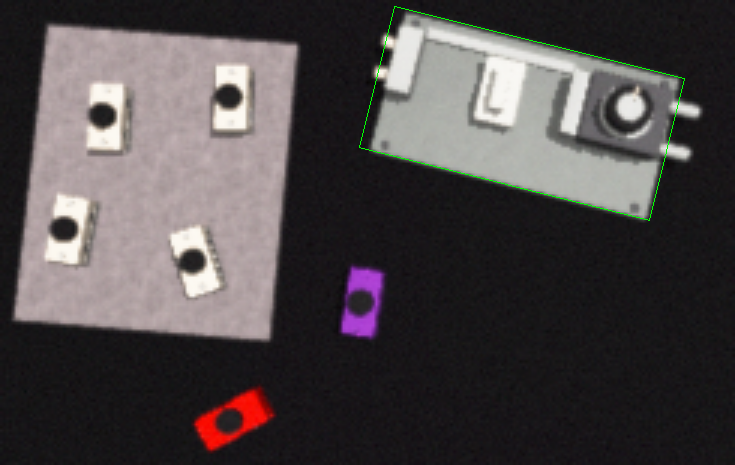

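```bash
cat > rail.py <<'E'
from h import *
def fit(mod,w):  # rigid 2D: w = R mod + t
    mc,wc=mod.mean(0),w.mean(0);H=(mod-mc).T@(w-wc)
    th=np.arctan2(H[0,1]-H[1,0],H[0,0]+H[1,1]);c,s=np.cos(th),np.sin(th);Rm=np.array([[c,-s],[s,c]])
    return th,wc-Rm@mc,Rm
mod=np.array([[50,155],[-85,155],[-85,-110],[50,-110]],float)
if __name__=="__main__":
    for n,pts,off,ini in (("top",[(122,57),(51,332),(605,468),(667,186)],(215,140),None),("scene",[(555,408),(688,238),(None,None),(42,238)],(165,170),None)):
        d=cap(n);g=cv2.cvtColor(d["pixels"],cv2.COLOR_RGB2GRAY)
        ok=[i for i,p in enumerate(pts) if p[0] is not None]
        p=np.array([[pts[i][0]/6-.5+off[0],pts[i][1]/6-.5+off[1]] for i in ok],np.float32)
        q=cv2.cornerSubPix(g,p.reshape(-1,1,2).copy(),(3,3),(-1,-1),(3,50,1e-3)).reshape(-1,2) 
        for name,a in(("hand",p),("sub",q)):
            w=onz(d,a,12)[:,:2]; th,t,Rm=fit(mod[ok],w)
            print(n,name,a.round(1).tolist(),np.degrees(th).round(2),t.round(1),(w-(mod[ok]@Rm.T+t)).round(1).tolist())
E
python3 rail.py
```

```text
top hand [[234.8000030517578, 149.0], [223.0, 194.8000030517578], [315.29998779296875, 217.5], [325.70001220703125, 170.5]] -13.43 [577.1 -68.2] [[-0.1, -0.4], [0.3, 0.3], [-0.7, -0.5], [0.5, 0.6]]
top sub [[235.3000030517578, 148.6999969482422], [223.10000610351562, 194.5], [314.5, 217.6999969482422], [325.79998779296875, 170.89999389648438]] -14.0 [576.9 -68.2] [[-0.4, -1.0], [-0.1, -0.3], [-0.2, 0.8], [0.7, 0.5]]
scene hand [[257.0, 237.5], [279.20001220703125, 209.1999969482422], [171.5, 209.1999969482422]] -11.95 [581.5 -68.7] [[0.8, -2.6], [-1.4, 0.6], [0.6, 2.0]]
scene sub [[257.0, 237.5], [278.79998779296875, 209.8000030517578], [171.10000610351562, 207.6999969482422]] -13.33 [579.  -69.6] [[-0.0, 0.3], [0.1, -0.2], [-0.1, -0.0]]
```

Run:
```python
from h import *
d=cap("top")
th=np.radians(-13.5);Rm=np.array([[np.cos(th),-np.sin(th)],[np.sin(th),np.cos(th)]]);T=np.array([577.5,-68.5])
def rf(w): return (np.atleast_2d(w)[:,:2]-T)@Rm
im=cv2.resize(d["pixels"],None,fx=4,fy=4,interpolation=cv2.INTER_CUBIC)
m=(im.min(2)>205).astype(np.uint8)
m2=m*0; m2[160*4:190*4,254*4:278*4]=m[160*4:190*4,254*4:278*4]
m2=cv2.morphologyEx(m2,cv2.MORPH_CLOSE,np.ones((21,21)))
c=max(cv2.findContours(m2,0,1)[0],key=cv2.contourArea);r=cv2.minAreaRect(c)
b=(cv2.boxPoints(r)+.5)/4-.5;w=onz(d,b,42);print("spacer",b.round(1).tolist(),w.mean(0).round(1),rf(w).round(1).tolist(),rf(w).mean(0).round(1),r[2])
# tray
g=d["pixels"].max(2); m=(g>70).astype(np.uint8); n,l,st,ce=cv2.connectedComponentsWithStats(m)
i=l[232,390]; print(st[i]); c=max(cv2.findContours((l==i).astype(np.uint8),0,1)[0],key=cv2.contourArea);r=cv2.minAreaRect(c);b=cv2.boxPoints(r);w=onz(d,b,20);print("tray",b.tolist(),w.mean(0).round(1),w.round(0).tolist())
for nm,uv,z in(("bottle cap",(335,116),150),("knob",(215+570/6,140+243/6),99),("jar",(153,125),75),("boxc",(266,102),62),("folltop",(215+462/6,140+235/6),55),("endblk top c",(215+118/6,140+152/6),57)):
    w=onz(d,[uv],z);print(nm,w.round(0),rf(w).round(1))
crop(d,300,95,350,225,"kb",6); crop(d,250,150,285,195,"sp",12)
```

```text
spacer [[249.0, 181.6999969482422], [254.8000030517578, 156.89999389648438], [278.0, 162.3000030517578], [272.20001220703125, 187.10000610351562]] [591.6 -11.   42. ] [[-35.5, 91.7], [35.5, 92.7], [35.9, 26.6], [-35.0, 26.0]] [ 0.3 59.2] 13.134021759033203
[ 368  203   45   58 2213]
tray [[366.9011535644531, 205.17990112304688], [408.0275573730469, 201.65478515625], [412.7706604003906, 256.9910888671875], [371.6442565917969, 260.5162048339844]] [ 431.9 -359.5   20. ] [[503.0, -298.0, 20.0], [513.0, -412.0, 20.0], [361.0, -420.0, 20.0], [351.0, -308.0, 20.0]]
bottle cap [[ 720. -192.  150.]] [[167.6 -87. ]]
knob [[ 561. -133.   99.]] [[ -1.2 -66.3]]
jar [[715. 291.  75.]] [[ 49.9 381.3]]
boxc [[784. -17.  62.]] [[188.4  98. ]]
folltop [[570. -89.  55.]] [[ -2.6 -21.2]]
endblk top c [[607.  68.  57.]] [[ -2.8 139.6]]
```

View pics/sp.png

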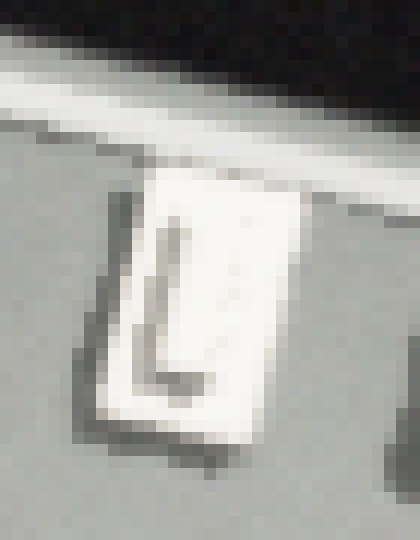

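```bash
cat >> h.py <<'E'
th=np.radians(-13.5);Rm=np.array([[np.cos(th),-np.sin(th)],[np.sin(th),np.cos(th)]]);T=np.array([577.5,-68.7])
def rf(w): return (np.atleast_2d(w)[:,:2]-T)@Rm
def wf(r): return np.atleast_2d(r)@Rm.T+T
def tool():
    o=env.get_obs(); M=R.from_quat(o["tool_rot"]).as_matrix(); y=M[:,1]
    j=np.degrees(np.arctan2(y[1],y[0]))
    print("t%.2f"%o["time"],"pos",o["tool_pos"].round(1),"jaw%.2f"%((j+90)%180-90),"tilt",np.degrees(np.arccos(-M[2,2])).round(2),"q",o["joint_pos"].round(2),"F",o["force"].round(1),"w%.1f"%o["grip_width"],"rail",rf(o["tool_pos"]).round(1))
    return o
E
python3 - <<'E'
from h import *
d=cap("top")
b=np.array([(150,160),(308,195),(248,445),(95,412)])/12-.5+[250,150]
w=onz(d,b,42);print(w.mean(0),rf(w).round(1).tolist(),rf(w).mean(0)); v=w[0]-w[3];u=w[1]-w[2];print(np.degrees(np.arctan2(v[1],v[0])),np.degrees(np.arctan2(u[1],u[0])))
for r in [(0,115),(0,85),(0,55),(0,25),(0,-65.5)]: print(r,wf(r).round(1))
tool()
E
```

```text
[583.88976984 -18.39238588  42.        ] [[24.0, 69.5], [24.6, 32.2], [-34.9, 32.0], [-35.8, 67.9]] [-5.53085929 50.40927288]
-11.958757100830022 -13.301554331934092
(0, 115) [[604.3  43.1]]
(0, 85) [[597.3  14. ]]
(0, 55) [[590.3 -15.2]]
(0, 25) [[583.3 -44.4]]
(0, -65.5) [[ 562.2 -132.4]]
t0.50 pos [ 183.1 -649.7  205.1] jaw-74.26 tilt 0.01 q [ 1.19  0.48  0.02  1.56 -0.01  1.11 -0.08] F [-0.3  0.6  0.1] w88.1 rail [[-247.8 -657. ]]
```

Call:
{"fn": "apply_moves", "kwargs": {"targets": [{"dx":20,"dy":31,"az":-0.02},{"dx":45,"dy":71,"az":-0.05},{"dx":67,"dy":105,"az":-0.08},{"dx":89,"dy":140,"az":-0.11},{"dx":111,"dy":175,"az":-0.14},{"dx":133,"dy":210,"az":-0.17},{"dx":155,"dy":245,"az":-0.2},{"dx":177,"dy":280,"az":-0.23},{"dx":199,"dy":315,"az":-0.26},{"dx":221,"dy":350,"az":-0.29},{"dx":243,"dy":384,"az":-0.32},{"dx":265,"dy":419,"az":-0.35},{"dx":287,"dy":453,"az":-0.38},{"dx":309,"dy":487,"az":-0.41},{"dx":331,"dy":522,"az":-0.44},{"dx":353,"dy":556,"az":-0.47},{"dx":375,"dy":591,"az":-0.5},{"dx":391,"dy":616,"az":-0.51},{"dx":400.8,"dy":631.3,"az":-0.51},{"dx":400.8,"dy":631.3,"az":-0.51}], "gripper": 40, "squeeze": 40}}

```text
validation failed for argument at $.ta...
```

Call:
{"fn": "apply_moves", "kwargs": {"targets": [{},{},{}]}}

```text
validation failed for argument at $.ta...
```

Run:
```python
from h import *
tool()
d=cap("scene");crop(d,150,130,310,250,"g0",5)
```

```text
t0.50 pos [ 183.1 -649.7  205.1] jaw-74.26 tilt 0.01 q [ 1.19  0.48  0.02  1.56 -0.01  1.11 -0.08] F [-0.3  0.6  0.1] w88.1 rail [[-247.8 -657. ]]
```

View pics/g0.png

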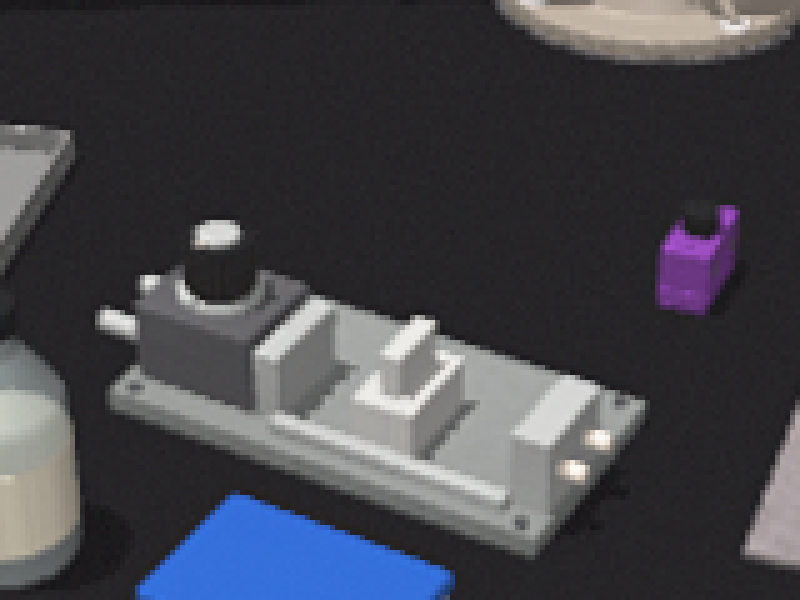

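Call:
{"fn": "apply_moves", "kwargs": {"targets": [{"dx":40,"dy":63,"dz":0,"ax":0,"ay":0,"az":-0.05},{"dx":400.8,"dy":631.3,"dz":0,"ax":0,"ay":0,"az":-0.51},{"dx":400.8,"dy":631.3,"dz":0,"ax":0,"ay":0,"az":-0.51},{"dx":400.8,"dy":631.3,"dz":0,"ax":0,"ay":0,"az":-0.51},{"dx":400.8,"dy":631.3,"dz":0,"ax":0,"ay":0,"az":-0.51},{"dx":400.8,"dy":631.3,"dz":0,"ax":0,"ay":0,"az":-0.51},{"dx":400.8,"dy":631.3,"dz":0,"ax":0,"ay":0,"az":-0.51},{"dx":400.8,"dy":631.3,"dz":0,"ax":0,"ay":0,"az":-0.51},{"dx":400.8,"dy":631.3,"dz":0,"ax":0,"ay":0,"az":-0.51},{"dx":400.8,"dy":631.3,"dz":0,"ax":0,"ay":0,"az":-0.51},{"dx":400.8,"dy":631.3,"dz":0,"ax":0,"ay":0,"az":-0.51},{"dx":400.8,"dy":631.3,"dz":0,"ax":0,"ay":0,"az":-0.51}], "gripper": 40, "squeeze": 40}}

```text
time: 1.55
tool_pos: [451.4, -226.7, 205.6]
tool_rot: [0.993, -0.117, 0.0, 0.0]
force: [1.2, -0.8, 0.1]
grip_width: 40.3
```

Run:
```python
from h import *
tool()
```

```text
t1.55 pos [ 451.4 -226.7  205.6] jaw76.51 tilt 0.06 q [ 0.46  0.2  -0.13  1.95  0.03  0.99 -1.5 ] F [ 1.2 -0.8  0.1] w40.3 rail [[ -85.7 -183.1]]
```

Call:
{"fn": "apply_moves", "kwargs": {"targets": [{"dx":130,"dy":205,"dz":0,"ax":0,"ay":0,"az":0},{"dx":130,"dy":205,"dz":0,"ax":0,"ay":0,"az":0},{"dx":130,"dy":205,"dz":0,"ax":0,"ay":0,"az":0},{"dx":130,"dy":205,"dz":0,"ax":0,"ay":0,"az":0},{"dx":130,"dy":205,"dz":0,"ax":0,"ay":0,"az":0},{"dx":130,"dy":205,"dz":0,"ax":0,"ay":0,"az":0},{"dx":130,"dy":205,"dz":-10,"ax":0,"ay":0,"az":0},{"dx":130,"dy":205,"dz":-10,"ax":0,"ay":0,"az":0},{"dx":130,"dy":205,"dz":-10,"ax":0,"ay":0,"az":0},{"dx":130,"dy":205,"dz":-10,"ax":0,"ay":0,"az":0}]}}

```text
time: 2.38
tool_pos: [580.0, -25.4, 195.2]
tool_rot: [0.993, -0.119, -0.0, 0.001]
force: [-0.2, -0.2, -0.8]
grip_width: 40.0
```

Run:
```python
from h import *
tool()
d=cap("scene");crop(d,150,110,310,230,"g1",5)
```

```text
t2.38 pos [580.  -25.4 195.2] jaw76.39 tilt 0.06 q [ 0.13  0.35 -0.24  1.78  0.1   1.02 -1.96] F [-0.2 -0.2 -0.8] w40.0 rail [[-7.6 42.7]]
```

View pics/g1.png

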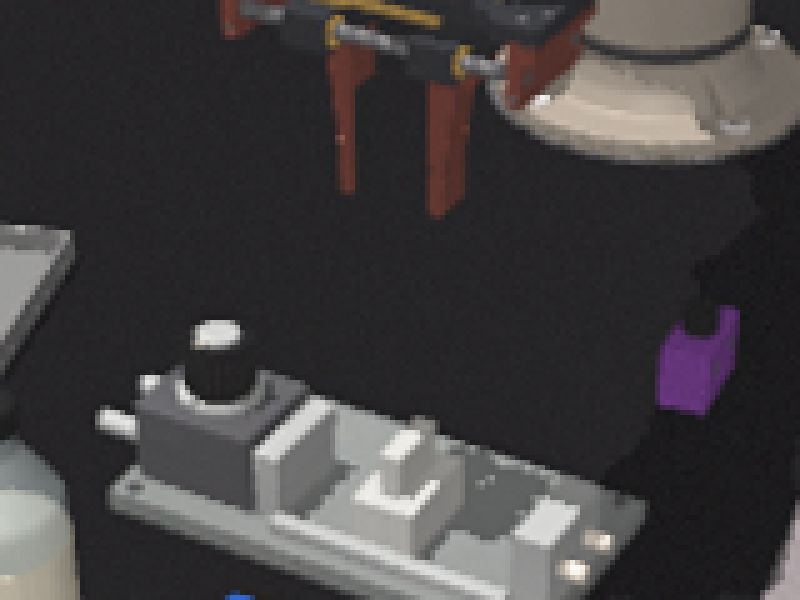

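Call:
{"fn": "apply_moves", "kwargs": {"targets": [{"dx":3,"dy":5,"dz":-40,"ax":0,"ay":0,"az":0},{"dx":3,"dy":5,"dz":-80,"ax":0,"ay":0,"az":0},{"dx":3,"dy":5,"dz":-100,"ax":0,"ay":0,"az":0},{"dx":3,"dy":5,"dz":-105,"ax":0,"ay":0,"az":0},{"dx":3,"dy":5,"dz":-105,"ax":0,"ay":0,"az":0},{"dx":3,"dy":5,"dz":-105,"ax":0,"ay":0,"az":0},{"dx":3,"dy":5,"dz":-105,"ax":0,"ay":0,"az":0}]}}

```text
time: 3.02
tool_pos: [585.2, -18.9, 92.3]
tool_rot: [0.993, -0.118, 0.002, -0.0]
force: [0.1, -0.6, -0.1]
grip_width: 40.3
```

Run:
```python
from h import *
tool()
d=cap("scene");crop(d,150,130,310,250,"g2",5);d=cap("top");crop(d,230,140,330,215,"g3",7)
```

```text
t3.02 pos [585.2 -18.9  92.3] jaw76.47 tilt 0.2 q [ 0.1   0.47 -0.23  1.86  0.14  0.82 -2.01] F [ 0.1 -0.6 -0.1] w40.3 rail [[-4.2 50.2]]
```

View pics/g2.png

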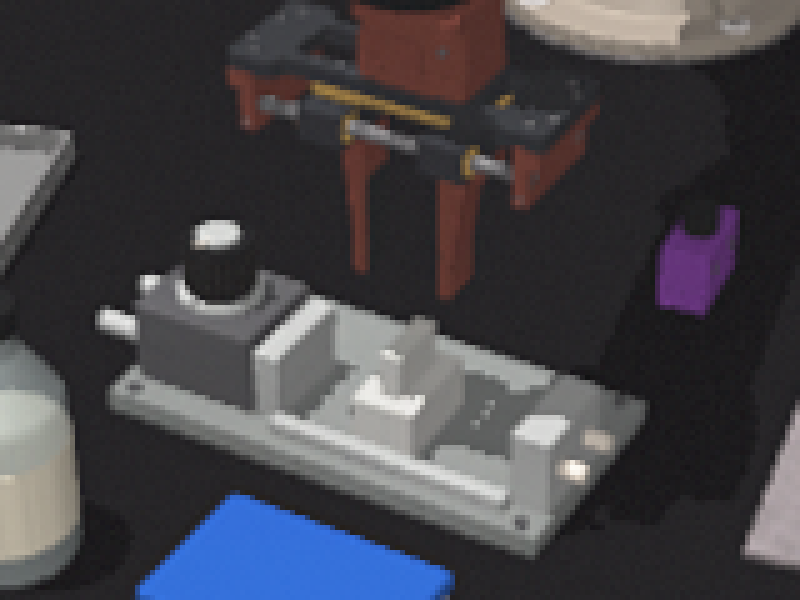

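Call:
{"fn": "apply_moves", "kwargs": {"targets": [{"dx":-1,"dy":0,"dz":-10,"ax":0,"ay":0,"az":0},{"dx":-1,"dy":0,"dz":-20,"ax":0,"ay":0,"az":0},{"dx":-1,"dy":0,"dz":-28,"ax":0,"ay":0,"az":0},{"dx":-1,"dy":0,"dz":-28,"ax":0,"ay":0,"az":0},{"dx":-1,"dy":0,"dz":-28,"ax":0,"ay":0,"az":0}]}}

```text
time: 3.53
tool_pos: [581.8, -18.4, 61.1]
tool_rot: [0.993, -0.117, -0.001, 0.0]
force: [-0.2, 0.2, 1.0]
grip_width: 40.0
```

Call:
{"fn": "apply_moves", "kwargs": {"targets": [{"dx":0,"dy":0,"dz":0,"ax":0,"ay":0,"az":0},{"dx":0,"dy":0,"dz":0,"ax":0,"ay":0,"az":0},{"dx":0,"dy":0,"dz":0,"ax":0,"ay":0,"az":0},{"dx":0,"dy":0,"dz":0,"ax":0,"ay":0,"az":0},{"dx":0,"dy":0,"dz":0,"ax":0,"ay":0,"az":0},{"dx":0,"dy":0,"dz":0,"ax":0,"ay":0,"az":0},{"dx":0,"dy":0,"dz":0,"ax":0,"ay":0,"az":0},{"dx":0,"dy":0,"dz":0,"ax":0,"ay":0,"az":0}], "gripper": 4, "squeeze": 40}}

```text
time: 4.2
tool_pos: [582.6, -18.5, 62.2]
tool_rot: [0.993, -0.117, 0.0, 0.0]
force: [-0.5, -0.3, 0.5]
grip_width: 4.5
```

Run:
```python
from h import *
tool()
```

```text
t4.20 pos [582.6 -18.5  62.2] jaw76.52 tilt 0.0 q [ 0.1   0.51 -0.22  1.89  0.16  0.76 -2.02] F [-0.5 -0.3  0.5] w4.5 rail [[-6.7 50. ]]
```

Run:
```python
from h import *
d=cap("scene");crop(d,190,140,290,240,"g4",6);d=cap("top");crop(d,230,140,330,215,"g5",7)
print(d["pixels"].shape)
```

```text
(384, 512, 3)
```

View pics/g4.png

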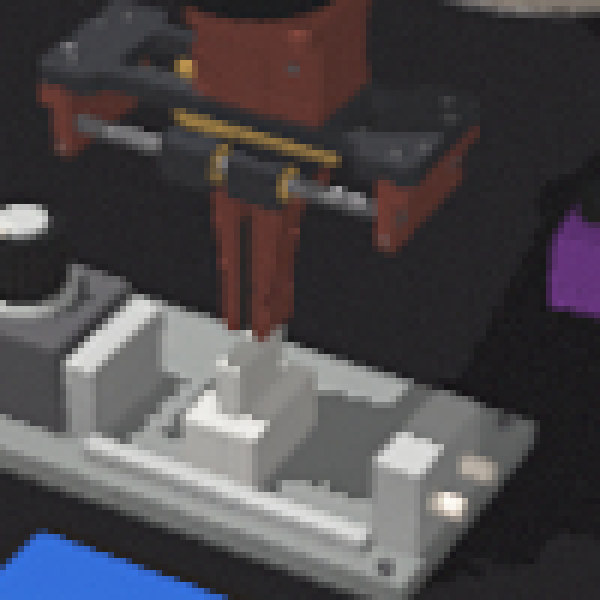

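View pics/g5.png

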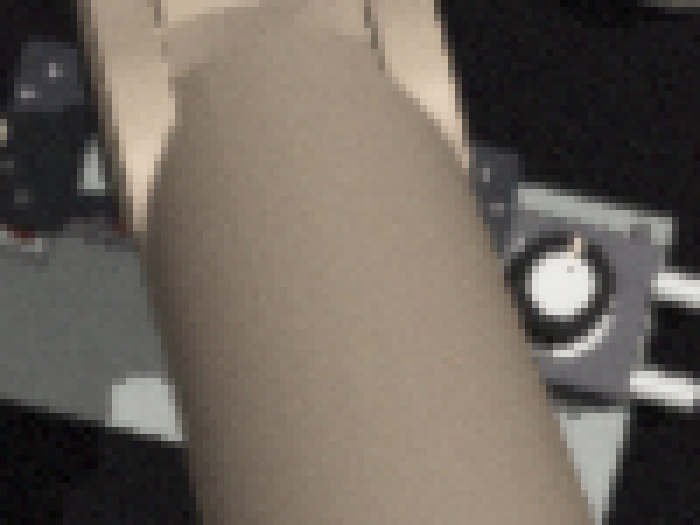

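Run:
```python
from h import *
d=cap("scene");
for p in [(582.6,-18.5,43.2),(582.6,-18.5,62.2),(583.9,-18.4,68),(583.9,-18.4,42),(603.4,-23,68)]: print(p,((proj(d,[p])[0]-[190,140]+.5)*6).round(0))
# fin top ends in crop g2 style: 
print(onz(d,[((262/6-.5)+190,338/6-.5+140)],43.2))
for q in [(230,362),(285,328)]: print("fin top",onz(d,[(q[0]/6-.5+190,q[1]/6-.5+140)],68),rf(onz(d,[(q[0]/6-.5+190,q[1]/6-.5+140)],68)))
```

```text
(582.6, -18.5, 43.2) [256. 388.]
(582.6, -18.5, 62.2) [256. 353.]
(583.9, -18.4, 68) [256. 344.]
(583.9, -18.4, 42) [256. 392.]
(603.4, -23, 68) [233. 368.]
[[544.16844479 -26.80782144  43.2       ]]
fin top [[599.80384691 -25.56865893  68.        ]] [[11.61877824 47.14634834]]
fin top [[568.09152177  -9.32029309  68.        ]] [[-23.01043852  55.54267525]]
```

Run:
```python
from h import *
t=cap("top");s=cap("scene")
P=np.array([183.1,-649.7,205.1]); j=np.radians(-74.26);y=np.array([np.cos(j),np.sin(j),0])
for z in (-19,0,19,61,100): print(z,proj(t,[P+[0,0,z]]).round(1),proj(s,[P+[0,0,z]]).round(1), proj(s,[P+y*44+[0,0,z],P-y*44+[0,0,z]]).round(1).tolist())
P=np.array([585.2,-18.9,92.3]);j=np.radians(76.5);y=np.array([np.cos(j),np.sin(j),0])
print("g2",(proj(s,[P+y*20+[0,0,-19],P-y*20+[0,0,-19]])-[150,130])*5)
im=cv2.imread("pics/top0.png");cv2.imwrite("pics/a.png",cv2.resize(im[290:360,420:512],None,fx=6,fy=6))
im=cv2.imread("pics/scene0.png");cv2.imwrite("pics/b.png",cv2.resize(im[0:90,40:140],None,fx=6,fy=6))
```

```text
-19 [[537.8 337.6]] [[88.4 76.9]] [[75.6, 76.8], [101.3, 77.0]]
0 [[542.8 339.3]] [[87.5 71.6]] [[74.5, 71.5], [100.4, 71.7]]
19 [[547.9 341.2]] [[86.5 66.2]] [[73.4, 66.1], [99.5, 66.3]]
61 [[560.  345.5]] [[84.2 54.1]] [[71.0, 53.9], [97.4, 54.2]]
100 [[572.2 349.8]] [[82.1 42.4]] [[68.7, 42.3], [95.5, 42.6]]
g2 [[442.10680064 338.12419825]
 [376.22907684 317.11350918]]
```

View pics/a.png

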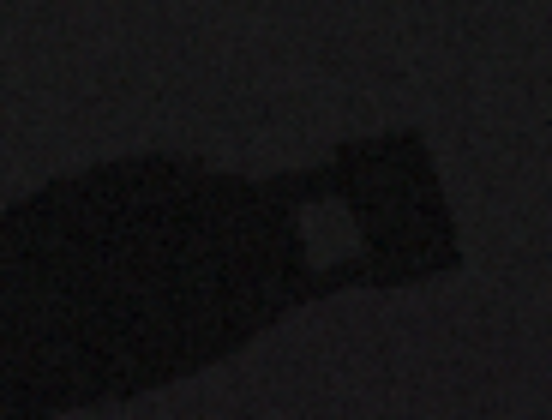

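View pics/b.png

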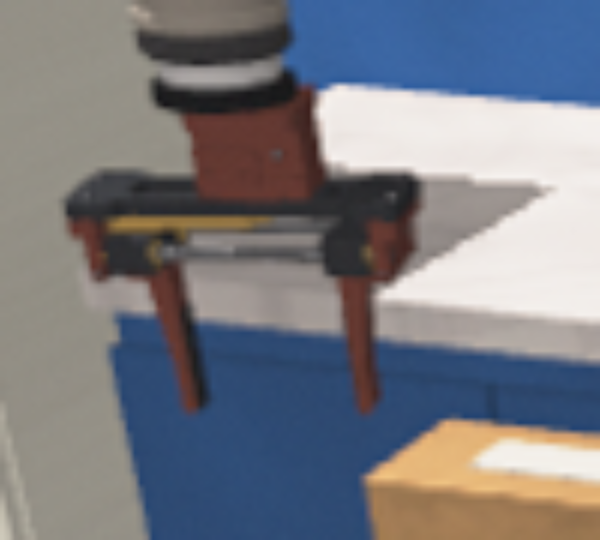

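Run:
```python
from h import *
t=cap("top")
for z in (100,130,160,190): print(z,onz(t,[(269,164.6)],z).round(0), ((proj(t,[[582.6,-18.5,z],[544,-18.5,z]])-[230,140])*7).round(0).tolist())
crop(t,215,120,325,210,"g6",7)
```

```text
100 [[603. -25. 100.]] [[255.0, 225.0], [255.0, 327.0]]
130 [[598. -25. 130.]] [[256.0, 213.0], [256.0, 317.0]]
160 [[593. -24. 160.]] [[257.0, 200.0], [257.0, 308.0]]
190 [[588. -24. 190.]] [[258.0, 187.0], [257.0, 297.0]]
```

View pics/g6.png

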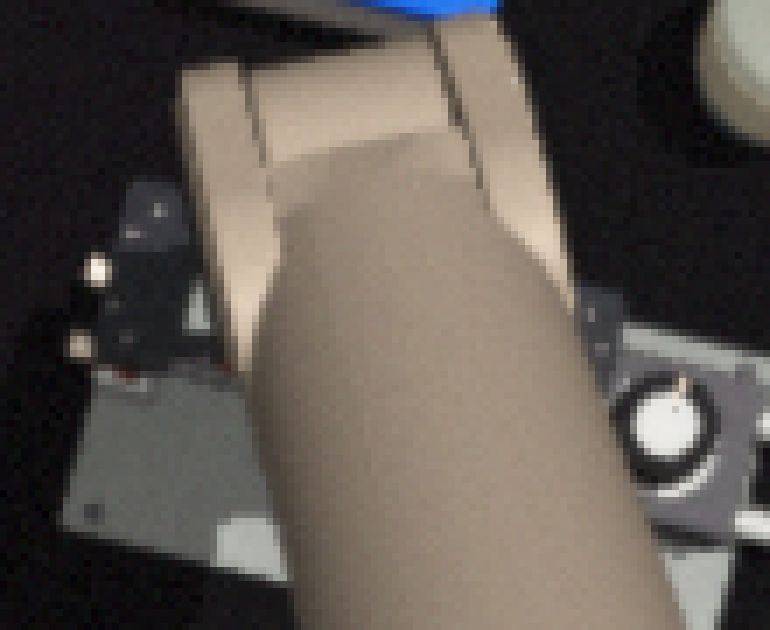

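Run:
```python
from h import *
t=cap("top")
for z in (125,150,180): print(z,onz(t,[(215+140/7,120+277/7)],z).round(0))
```

```text
125 [[611.  63. 125.]]
150 [[607.  62. 150.]]
180 [[602.  60. 180.]]
```

Call:
{"fn": "apply_moves", "kwargs": {"targets": [{"dx":1,"dy":0,"dz":0,"ax":0,"ay":0,"az":0},{"dx":1,"dy":0,"dz":0,"ax":0,"ay":0,"az":0},{"dx":1,"dy":0,"dz":0,"ax":0,"ay":0,"az":0},{"dx":1,"dy":0,"dz":0,"ax":0,"ay":0,"az":0},{"dx":1,"dy":0,"dz":0,"ax":0,"ay":0,"az":0},{"dx":1,"dy":0,"dz":-8,"ax":0,"ay":0,"az":0},{"dx":1,"dy":0,"dz":-14,"ax":0,"ay":0,"az":0},{"dx":1,"dy":0,"dz":-18,"ax":0,"ay":0,"az":0},{"dx":1,"dy":0,"dz":-18,"ax":0,"ay":0,"az":0},{"dx":1,"dy":0,"dz":-18,"ax":0,"ay":0,"az":0}], "gripper": 36}}

```text
time: 5.38
tool_pos: [583.2, -18.5, 43.6]
tool_rot: [0.993, -0.117, -0.001, 0.0]
force: [0.3, 0.6, 0.7]
grip_width: 36.2
```

Run:
```python
from h import *
o=tool()
d=cap("scene");crop(d,190,140,290,240,"g7",6)
```

```text
t5.38 pos [583.2 -18.5  43.6] jaw76.53 tilt 0.07 q [ 0.09  0.54 -0.22  1.89  0.17  0.73 -2.03] F [0.3 0.6 0.7] w36.2 rail [[-6.2 50.2]]
```

View pics/g7.png

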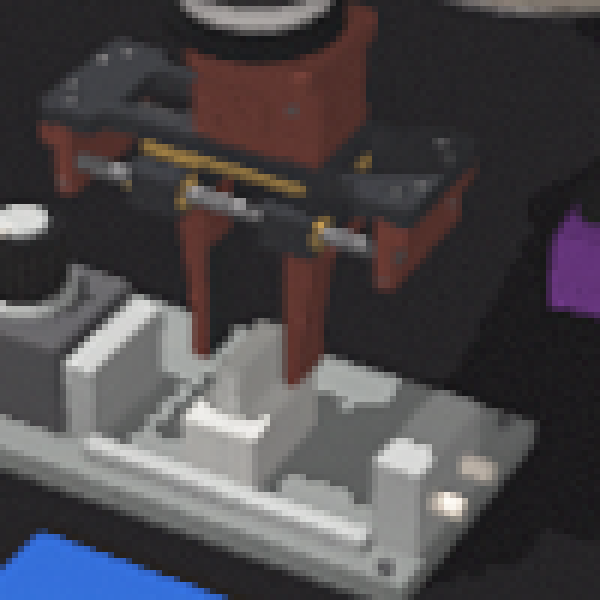

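Call:
{"fn": "apply_moves", "kwargs": {"targets": [{"dx":0,"dy":0,"dz":-3,"ax":0,"ay":0,"az":0},{"dx":0,"dy":0,"dz":-5,"ax":0,"ay":0,"az":0},{"dx":0,"dy":0,"dz":-5,"ax":0,"ay":0,"az":0}]}}

```text
time: 5.68
tool_pos: [583.4, -18.5, 38.8]
tool_rot: [0.993, -0.117, -0.0, 0.0]
force: [-0.1, 0.1, -0.2]
grip_width: 35.7
```

Call:
{"fn": "apply_moves", "kwargs": {"targets": [{"dx":0,"dy":0,"dz":0,"ax":0,"ay":0,"az":0},{"dx":0,"dy":0,"dz":0,"ax":0,"ay":0,"az":0},{"dx":0,"dy":0,"dz":0,"ax":0,"ay":0,"az":0},{"dx":0,"dy":0,"dz":0,"ax":0,"ay":0,"az":0},{"dx":0,"dy":0,"dz":0,"ax":0,"ay":0,"az":0},{"dx":0,"dy":0,"dz":0,"ax":0,"ay":0,"az":0},{"dx":0,"dy":0,"dz":0,"ax":0,"ay":0,"az":0}], "gripper": 4, "squeeze": 40}}

```text
time: 6.27
tool_pos: [583.3, -18.4, 39.0]
tool_rot: [0.993, -0.117, -0.0, 0.0]
force: [0.0, -0.1, -1.1]
grip_width: 11.4
```

Call:
{"fn": "apply_moves", "kwargs": {"targets": [{"dx":0,"dy":0,"dz":5,"ax":0,"ay":0,"az":0},{"dx":0,"dy":0,"dz":15,"ax":0,"ay":0,"az":0},{"dx":0,"dy":0,"dz":30,"ax":0,"ay":0,"az":0},{"dx":0,"dy":0,"dz":30,"ax":0,"ay":0,"az":0},{"dx":0,"dy":0,"dz":30,"ax":0,"ay":0,"az":0}]}}

```text
time: 6.68
tool_pos: [584.7, -18.4, 70.4]
tool_rot: [0.993, -0.117, 0.001, -0.0]
force: [0.7, 0.3, -2.4]
grip_width: 11.4
```

Run:
```python
from h import *
o=tool()
d=cap("scene");crop(d,190,140,290,240,"g8",6)
```

```text
t6.68 pos [584.7 -18.4  70.4] jaw76.52 tilt 0.16 q [ 0.1   0.5  -0.22  1.88  0.15  0.78 -2.01] F [ 0.7  0.3 -2.4] w11.4 rail [[-4.8 50.6]]
```

View pics/g8.png

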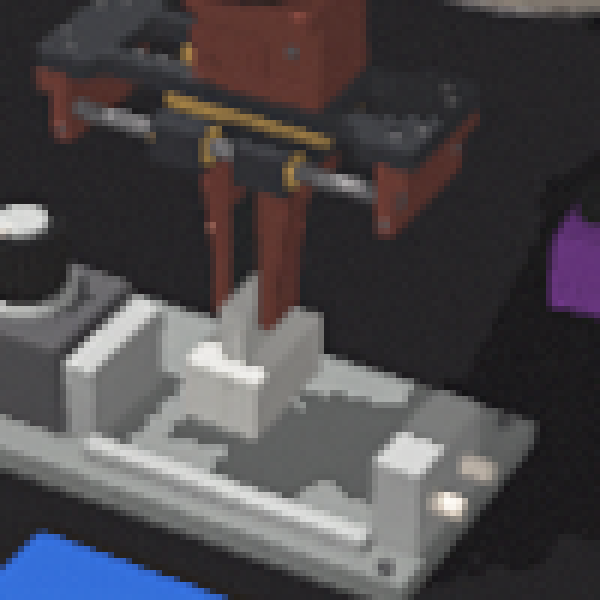

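Call:
{"fn": "apply_moves", "kwargs": {"targets": [{"dx":-10,"dy":0,"dz":10,"ax":0,"ay":0,"az":0},{"dx":-30,"dy":-2,"dz":20,"ax":0,"ay":0,"az":0},{"dx":-55,"dy":-5,"dz":20,"ax":0,"ay":0,"az":0},{"dx":-80,"dy":-10,"dz":20,"ax":0,"ay":0,"az":0},{"dx":-105,"dy":-18,"dz":20,"ax":0,"ay":0,"az":0},{"dx":-125,"dy":-35,"dz":20,"ax":0,"ay":0,"az":0},{"dx":-138,"dy":-60,"dz":20,"ax":0,"ay":0,"az":0},{"dx":-142,"dy":-90,"dz":20,"ax":0,"ay":0,"az":0},{"dx":-144,"dy":-120,"dz":20,"ax":0,"ay":0,"az":0},{"dx":-146,"dy":-150,"dz":20,"ax":0,"ay":0,"az":0},{"dx":-148,"dy":-180,"dz":20,"ax":0,"ay":0,"az":0},{"dx":-150,"dy":-210,"dz":20,"ax":0,"ay":0,"az":0},{"dx":-151,"dy":-240,"dz":20,"ax":0,"ay":0,"az":0},{"dx":-152,"dy":-270,"dz":20,"ax":0,"ay":0,"az":0},{"dx":-152,"dy":-300,"dz":20,"ax":0,"ay":0,"az":0},{"dx":-152,"dy":-325,"dz":20,"ax":0,"ay":0,"az":0},{"dx":-152,"dy":-340,"dz":20,"ax":0,"ay":0,"az":0},{"dx":-152,"dy":-341,"dz":15,"ax":0,"ay":0,"az":0},{"dx":-152,"dy":-341,"dz":10,"ax":0,"ay":0,"az":0},{"dx":-152,"dy":-341,"dz":10,"ax":0,"ay":0,"az":0}]}}

```text
time: 8.4
tool_pos: [431.0, -356.9, 77.4]
tool_rot: [0.993, -0.116, -0.001, -0.001]
force: [0.0, -0.3, -2.2]
grip_width: 11.7
```

Run:
```python
from h import *
o=tool()
d=cap("scene","s1")
```

```text
t8.40 pos [ 431.  -356.9   77.4] jaw76.63 tilt 0.21 q [ 0.68  0.45 -0.12  1.93  0.08  0.76 -1.29] F [ 0.  -0.3 -2.2] w11.7 rail [[ -75.2 -314.4]]
```

View pics/s1.png

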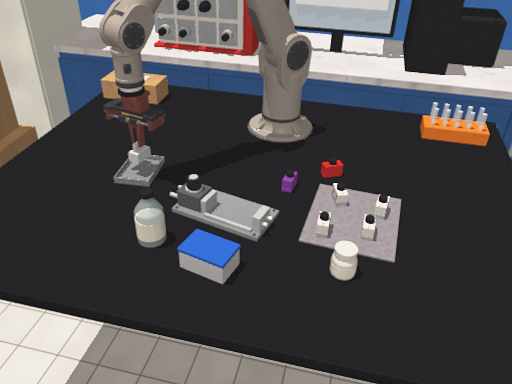

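Call:
{"fn": "apply_moves", "kwargs": {"targets": [{"dx":0,"dy":0,"dz":-15,"ax":0,"ay":0,"az":0},{"dx":0,"dy":0,"dz":-30,"ax":0,"ay":0,"az":0},{"dx":0,"dy":0,"dz":-40,"ax":0,"ay":0,"az":0},{"dx":0,"dy":0,"dz":-43,"ax":0,"ay":0,"az":0},{"dx":0,"dy":0,"dz":-45,"ax":0,"ay":0,"az":0},{"dx":0,"dy":0,"dz":-45,"ax":0,"ay":0,"az":0}]}}

```text
time: 8.95
tool_pos: [431.9, -359.0, 34.2]
tool_rot: [0.993, -0.117, -0.0, -0.0]
force: [-0.1, -0.9, -1.8]
grip_width: 12.0
```

Run:
```python
from h import *
o=tool()
d=cap("scene");crop(d,90,90,190,190,"g9",6)
```

```text
t8.95 pos [ 431.9 -359.    34.2] jaw76.57 tilt 0.01 q [ 0.67  0.52 -0.12  1.96  0.09  0.67 -1.3 ] F [-0.1 -0.9 -1.8] w12.0 rail [[ -73.9 -316.2]]
```

View pics/g9.png

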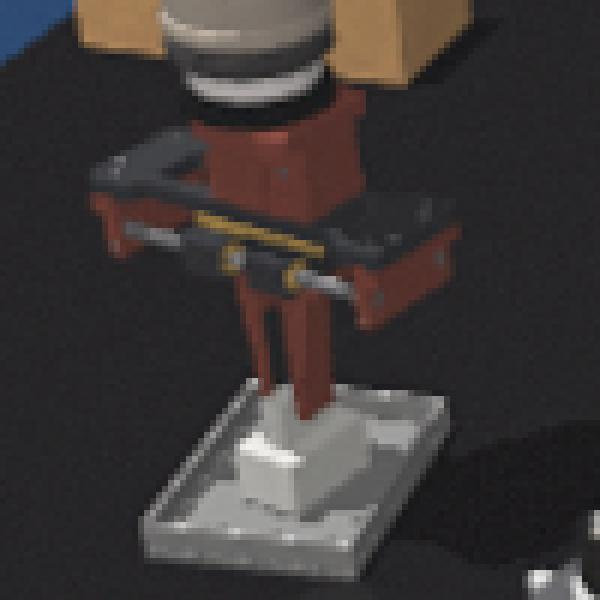

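Call:
{"fn": "apply_moves", "kwargs": {"targets": [{"dx":0,"dy":0,"dz":-2,"ax":0,"ay":0,"az":0},{"dx":0,"dy":0,"dz":-2,"ax":0,"ay":0,"az":0},{"dx":0,"dy":0,"dz":-2,"ax":0,"ay":0,"az":0}]}}

```text
time: 9.25
tool_pos: [431.8, -359.6, 32.5]
tool_rot: [0.993, -0.117, 0.0, 0.0]
force: [0.0, 0.5, -1.6]
grip_width: 11.5
```

Call:
{"fn": "apply_moves", "kwargs": {"targets": [{"dx":0,"dy":0,"dz":-1.5,"ax":0,"ay":0,"az":0},{"dx":0,"dy":0,"dz":-1.5,"ax":0,"ay":0,"az":0},{"dx":0,"dy":0,"dz":-1.5,"ax":0,"ay":0,"az":0}]}}

```text
time: 9.5
tool_pos: [431.9, -359.8, 30.9]
tool_rot: [0.993, -0.117, 0.0, 0.0]
force: [0.3, -0.9, -0.8]
grip_width: 11.7
```

Call:
{"fn": "apply_moves", "kwargs": {"targets": [{"dx":0,"dy":0,"dz":-0.5,"ax":0,"ay":0,"az":0},{"dx":0,"dy":0,"dz":-0.5,"ax":0,"ay":0,"az":0},{"dx":0,"dy":0,"dz":-0.5,"ax":0,"ay":0,"az":0},{"dx":0,"dy":0,"dz":-0.5,"ax":0,"ay":0,"az":0},{"dx":0,"dy":0,"dz":-0.5,"ax":0,"ay":0,"az":0},{"dx":0,"dy":0,"dz":10,"ax":0,"ay":0,"az":0},{"dx":0,"dy":0,"dz":40,"ax":0,"ay":0,"az":0},{"dx":0,"dy":0,"dz":70,"ax":0,"ay":0,"az":0},{"dx":0,"dy":0,"dz":70,"ax":0,"ay":0,"az":0}], "gripper": 36}}

```text
time: 10.25
tool_pos: [434.8, -361.7, 106.7]
tool_rot: [0.993, -0.118, 0.004, 0.002]
force: [1.1, -0.2, 0.2]
grip_width: 36.0
```

Run:
```python
from h import *
o=tool()
d=cap("scene");crop(d,90,90,190,190,"g9",6)
```

```text
t10.25 pos [ 434.8 -361.7  106.7] jaw76.50 tilt 0.52 q [ 0.68  0.41 -0.13  1.91  0.07  0.81 -1.29] F [ 1.1 -0.2  0.2] w36.0 rail [[ -70.4 -318.2]]
```

View pics/g9.png

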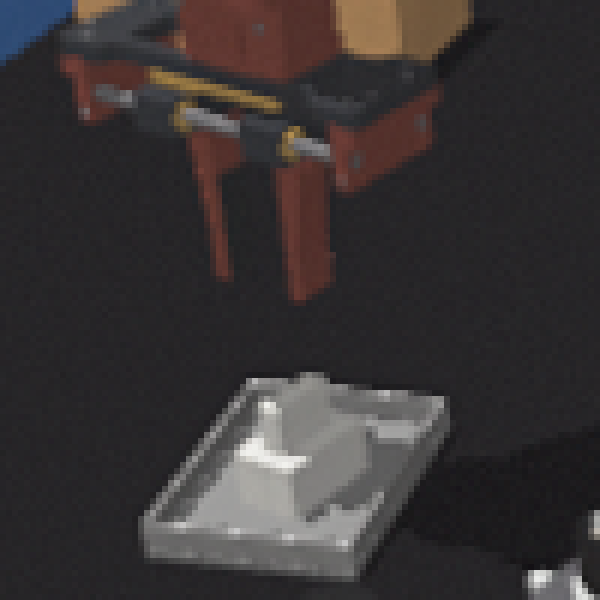

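Call:
{"fn": "apply_moves", "kwargs": {"targets": [{"dx":3,"dy":12,"dz":20,"ax":0,"ay":0,"az":0.1},{"dx":142,"dy":590,"dz":45,"ax":0,"ay":0,"az":1.803},{"dx":142,"dy":590,"dz":45,"ax":0,"ay":0,"az":1.803},{"dx":142,"dy":590,"dz":45,"ax":0,"ay":0,"az":1.803},{"dx":142,"dy":590,"dz":45,"ax":0,"ay":0,"az":1.803},{"dx":142,"dy":590,"dz":45,"ax":0,"ay":0,"az":1.803},{"dx":142,"dy":590,"dz":45,"ax":0,"ay":0,"az":1.803},{"dx":142,"dy":590,"dz":45,"ax":0,"ay":0,"az":1.803},{"dx":142,"dy":590,"dz":45,"ax":0,"ay":0,"az":1.803},{"dx":142,"dy":590,"dz":45,"ax":0,"ay":0,"az":1.803},{"dx":142,"dy":590,"dz":45,"ax":0,"ay":0,"az":1.803},{"dx":142,"dy":590,"dz":45,"ax":0,"ay":0,"az":1.803},{"dx":142,"dy":590,"dz":45,"ax":0,"ay":0,"az":1.803},{"dx":142,"dy":590,"dz":45,"ax":0,"ay":0,"az":1.803},{"dx":142,"dy":590,"dz":45,"ax":0,"ay":0,"az":1.803},{"dx":142,"dy":590,"dz":45,"ax":0,"ay":0,"az":1.803},{"dx":142,"dy":590,"dz":45,"ax":0,"ay":0,"az":1.803},{"dx":142,"dy":590,"dz":45,"ax":0,"ay":0,"az":1.803},{"dx":142,"dy":590,"dz":45,"ax":0,"ay":0,"az":1.803},{"dx":142,"dy":590,"dz":45,"ax":0,"ay":0,"az":1.803}], "gripper": 87}}

```text
time: 11.97
tool_pos: [573.7, 227.9, 145.2]
tool_rot: [0.709, 0.705, -0.001, 0.0]
force: [0.0, -0.5, -0.9]
grip_width: 87.1
```

```bash
cat > mm.py <<'E'
from h import *
def modules(verbose=True):
    d=cap("top");im=cv2.resize(d["pixels"],None,fx=4,fy=4,interpolation=cv2.INTER_CUBIC)
    m=((im.min(2)>200)).astype(np.uint8); m[:148*4]=0;m[262*4:]=0;m[:,:100*4]=0;m[:,205*4:]=0
    m=cv2.morphologyEx(m,cv2.MORPH_CLOSE,cv2.getStructuringElement(2,(45,45)))
    for c in cv2.findContours(m,0,1)[0]:
        if cv2.contourArea(c)>600:
            r=cv2.minAreaRect(c); b=(cv2.boxPoints(r)+.5)/4-.5; w=onz(d,b,44)
            e=[w[1]-w[0],w[2]-w[1]]; L=[np.linalg.norm(x) for x in e]; v=e[int(np.argmax(L))]
            print("M",b.mean(0).round(1),w.mean(0).round(1),np.round(L,1),((np.degrees(np.arctan2(v[1],v[0]))+90)%180-90).round(1))
    return d
E
python3 - <<'E'
from h import *
import mm
tool();mm.modules()
E
```

```text
t11.97 pos [573.7 227.9 145.2] jaw-0.35 tilt 0.11 q [ 0.    0.53 -0.66  1.72  0.37  1.02 -0.79] F [ 0.  -0.5 -0.9] w87.1 rail [[-73.  287.5]]
M [121.8 221.3] [453.9 375.9  44. ] [59.6 30.8] -9.6
```

Call:
{"fn": "apply_moves", "kwargs": {"targets": [{"dx":3,"dy":1,"dz":-30,"ax":0,"ay":0,"az":0},{"dx":3,"dy":1,"dz":-60,"ax":0,"ay":0,"az":0},{"dx":3,"dy":1,"dz":-90,"ax":0,"ay":0,"az":0},{"dx":3,"dy":1,"dz":-105,"ax":0,"ay":0,"az":0},{"dx":3,"dy":1,"dz":-110,"ax":0,"ay":0,"az":0},{"dx":3,"dy":1,"dz":-110,"ax":0,"ay":0,"az":0},{"dx":3,"dy":1,"dz":-110,"ax":0,"ay":0,"az":0}]}}

```text
time: 12.6
tool_pos: [577.4, 231.8, 36.9]
tool_rot: [0.708, 0.706, 0.001, 0.0]
force: [0.7, 0.9, 0.4]
grip_width: 87.0
```

Run:
```python
from h import *
o=tool()
d=cap("scene");crop(d,280,130,400,240,"m1",6)
```

```text
t12.60 pos [577.4 231.8  36.9] jaw-0.20 tilt 0.09 q [-0.05  0.66 -0.59  1.78  0.48  0.84 -0.88] F [0.7 0.9 0.4] w87.0 rail [[-70.2 292.1]]
```

View pics/m1.png

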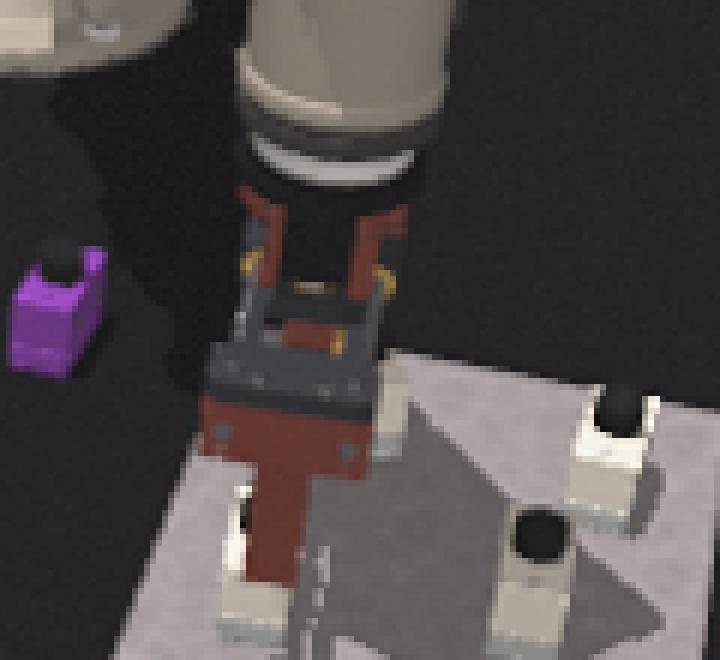

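Call:
{"fn": "apply_moves", "kwargs": {"targets": [{"dx":0,"dy":-3,"dz":-5,"ax":0,"ay":0,"az":0},{"dx":0,"dy":-3,"dz":-10,"ax":0,"ay":0,"az":0},{"dx":0,"dy":-3,"dz":-18,"ax":0,"ay":0,"az":0},{"dx":0,"dy":-3,"dz":-25,"ax":0,"ay":0,"az":0},{"dx":0,"dy":-3,"dz":-27,"ax":0,"ay":0,"az":0},{"dx":0,"dy":-3,"dz":-27,"ax":0,"ay":0,"az":0},{"dx":0,"dy":-3,"dz":-27,"ax":0,"ay":0,"az":0}]}}

```text
time: 13.23
tool_pos: [576.4, 228.6, 8.4]
tool_rot: [0.708, 0.706, -0.0, -0.0]
force: [0.3, 0.9, 0.2]
grip_width: 87.0
```

Run:
```python
from h import *
o=tool()
d=cap("scene");crop(d,280,130,400,240,"m1",6)
```

```text
t13.23 pos [576.4 228.6   8.4] jaw-0.16 tilt 0.03 q [-0.06  0.7  -0.57  1.8   0.51  0.8  -0.89] F [0.3 0.9 0.2] w87.0 rail [[-70.5 288.9]]
```

View pics/m1.png

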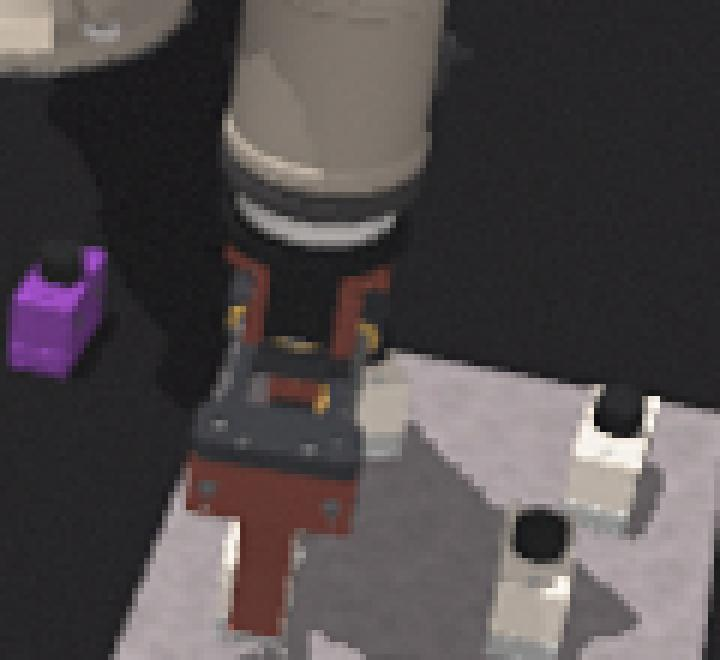

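Run:
```python
from h import *
d=cap("scene")
o,r=ray(d,[(280+258/6-.5,130+635/6-.5)])
for x in (621,634): print(o+r[0]*((x-o[0])/r[0][0]))
```

```text
[621.         231.05390615  20.60122044]
[634.         231.47134375  31.12231729]
```

Call:
{"fn": "apply_moves", "kwargs": {"targets": [{"dx":0,"dy":0,"dz":-2,"ax":0,"ay":0,"az":0},{"dx":0,"dy":0,"dz":-4,"ax":0,"ay":0,"az":0},{"dx":0,"dy":0,"dz":-4,"ax":0,"ay":0,"az":0}]}}

```text
time: 13.58
tool_pos: [576.5, 228.4, 4.4]
tool_rot: [0.708, 0.706, -0.0, -0.0]
force: [0.3, -0.5, -0.9]
grip_width: 87.2
```

Call:
{"fn": "apply_moves", "kwargs": {"targets": [{"dx":0,"dy":0,"dz":0,"ax":0,"ay":0,"az":0},{"dx":0,"dy":0,"dz":0,"ax":0,"ay":0,"az":0},{"dx":0,"dy":0,"dz":0,"ax":0,"ay":0,"az":0},{"dx":0,"dy":0,"dz":0,"ax":0,"ay":0,"az":0},{"dx":0,"dy":0,"dz":0,"ax":0,"ay":0,"az":0},{"dx":0,"dy":0,"dz":0,"ax":0,"ay":0,"az":0},{"dx":0,"dy":0,"dz":0,"ax":0,"ay":0,"az":0}], "gripper": 50, "squeeze": 35}}

```text
time: 14.17
tool_pos: [576.7, 228.6, 4.7]
tool_rot: [0.708, 0.706, 0.0, 0.0]
force: [-0.2, -0.8, 0.7]
grip_width: 59.5
```

Call:
{"fn": "apply_moves", "kwargs": {"targets": [{"dx":0,"dy":0,"dz":5,"ax":0,"ay":0,"az":0},{"dx":0,"dy":0,"dz":15,"ax":0,"ay":0,"az":0},{"dx":0,"dy":0,"dz":30,"ax":0,"ay":0,"az":0},{"dx":0,"dy":0,"dz":50,"ax":0,"ay":0,"az":0},{"dx":0,"dy":0,"dz":60,"ax":0,"ay":0,"az":0},{"dx":0,"dy":0,"dz":60,"ax":0,"ay":0,"az":0},{"dx":0,"dy":0,"dz":60,"ax":0,"ay":0,"az":0}]}}

```text
time: 14.75
tool_pos: [577.1, 228.6, 65.7]
tool_rot: [0.708, 0.706, 0.001, 0.0]
force: [-0.8, -0.6, -2.6]
grip_width: 59.7
```

Run:
```python
from h import *
o=tool()
d=cap("scene");crop(d,280,110,400,220,"m1",6)
```

```text
t14.75 pos [577.1 228.6  65.7] jaw-0.18 tilt 0.11 q [-0.03  0.62 -0.61  1.77  0.45  0.89 -0.85] F [-0.8 -0.6 -2.6] w59.7 rail [[-69.8 289. ]]
```

View pics/m1.png

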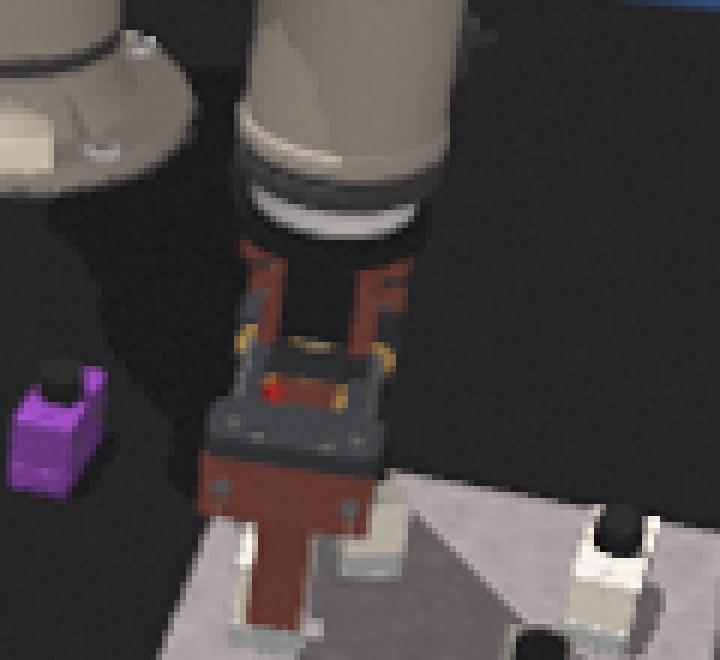

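Call:
{"fn": "apply_moves", "kwargs": {"targets": [{"dx":0,"dy":0,"dz":20,"ax":0,"ay":0,"az":0},{"dx":0,"dy":-8,"dz":35,"ax":0,"ay":0,"az":-0.02},{"dx":2,"dy":-28,"dz":35,"ax":0,"ay":0,"az":-0.07},{"dx":6,"dy":-53,"dz":35,"ax":0,"ay":0,"az":-0.13},{"dx":10,"dy":-78,"dz":35,"ax":0,"ay":0,"az":-0.19},{"dx":13,"dy":-105,"dz":35,"ax":0,"ay":0,"az":-0.232},{"dx":16,"dy":-130,"dz":35,"ax":0,"ay":0,"az":-0.232},{"dx":19,"dy":-155,"dz":35,"ax":0,"ay":0,"az":-0.232},{"dx":21,"dy":-178,"dz":35,"ax":0,"ay":0,"az":-0.232},{"dx":22,"dy":-190,"dz":35,"ax":0,"ay":0,"az":-0.232},{"dx":22,"dy":-190,"dz":35,"ax":0,"ay":0,"az":-0.232},{"dx":22,"dy":-190,"dz":35,"ax":0,"ay":0,"az":-0.232},{"dx":22,"dy":-190,"dz":35,"ax":0,"ay":0,"az":-0.232}]}}

```text
time: 15.88
tool_pos: [598.4, 40.7, 99.8]
tool_rot: [0.785, 0.62, 0.001, -0.001]
force: [-0.1, 0.5, -1.9]
grip_width: 60.0
```

Run:
```python
from h import *
o=tool()
d=cap("scene");crop(d,190,110,300,240,"m1",5)
```

```text
t15.88 pos [598.4  40.7  99.8] jaw-13.36 tilt 0.08 q [ 0.26  0.54 -0.57  1.8   0.36  0.91 -0.71] F [-0.1  0.5 -1.9] w60.0 rail [[ -5.2 111.3]]
```

View pics/m1.png

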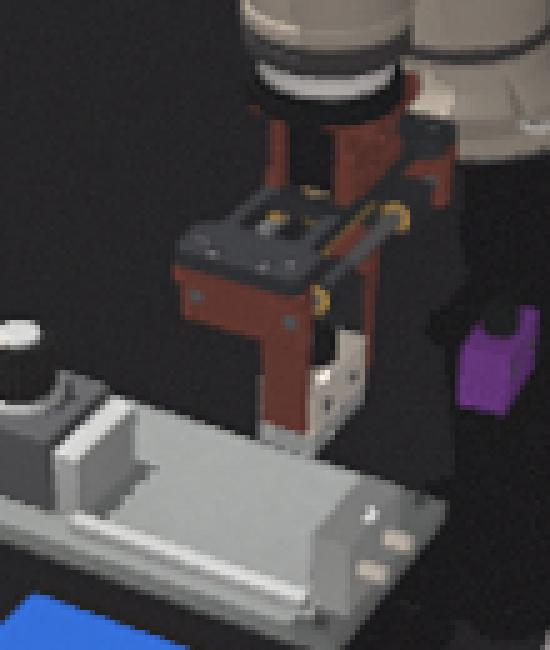

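Call:
{"fn": "apply_moves", "kwargs": {"targets": [{"dx":0,"dy":-3,"dz":-20,"ax":0,"ay":0,"az":0},{"dx":0,"dy":-3,"dz":-45,"ax":0,"ay":0,"az":0},{"dx":0,"dy":-3,"dz":-65,"ax":0,"ay":0,"az":0},{"dx":0,"dy":-3,"dz":-75,"ax":0,"ay":0,"az":0},{"dx":0,"dy":-3,"dz":-80,"ax":0,"ay":0,"az":0},{"dx":0,"dy":-3,"dz":-80,"ax":0,"ay":0,"az":0},{"dx":0,"dy":-3,"dz":-80,"ax":0,"ay":0,"az":0}]}}

```text
time: 16.52
tool_pos: [599.2, 36.5, 20.4]
tool_rot: [0.785, 0.62, 0.001, 0.0]
force: [-0.5, -0.0, -1.4]
grip_width: 59.9
```

Run:
```python
from h import *
o=tool()
d=cap("scene");crop(d,190,130,300,250,"m1",5)
```

```text
t16.52 pos [599.2  36.5  20.4] jaw-13.41 tilt 0.06 q [ 0.22  0.64 -0.52  1.85  0.44  0.77 -0.76] F [-0.5 -0.  -1.4] w59.9 rail [[ -3.5 107.3]]
```

View pics/m1.png

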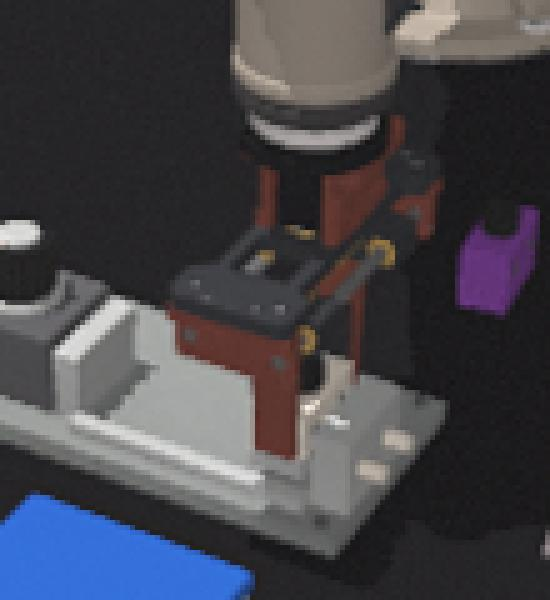

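Call:
{"fn": "apply_moves", "kwargs": {"targets": [{"dx":0,"dy":0,"dz":-4,"ax":0,"ay":0,"az":0},{"dx":0,"dy":0,"dz":-6,"ax":0,"ay":0,"az":0},{"dx":0,"dy":0,"dz":-6,"ax":0,"ay":0,"az":0},{"dx":0,"dy":0,"dz":-6,"ax":0,"ay":0,"az":0}]}}

```text
time: 16.9
tool_pos: [598.7, 35.4, 13.8]
tool_rot: [0.785, 0.619, 0.0, 0.0]
force: [-0.1, 0.1, -2.6]
grip_width: 59.8
```

Call:
{"fn": "apply_moves", "kwargs": {"targets": [{"dx":0,"dy":0,"dz":-1.5,"ax":0,"ay":0,"az":0},{"dx":0,"dy":0,"dz":-1.5,"ax":0,"ay":0,"az":0},{"dx":0,"dy":0,"dz":-1.5,"ax":0,"ay":0,"az":0}]}}

```text
time: 17.15
tool_pos: [599.0, 35.5, 12.7]
tool_rot: [0.785, 0.619, 0.0, 0.0]
force: [-1.1, -0.4, 3.6]
grip_width: 59.8
```

Call:
{"fn": "apply_moves", "kwargs": {"targets": [{"dx":0.6,"dy":2.5,"dz":0.7,"ax":0,"ay":0,"az":0},{"dx":1.2,"dy":5,"dz":0.7,"ax":0,"ay":0,"az":0},{"dx":1.6,"dy":6.8,"dz":0.7,"ax":0,"ay":0,"az":0},{"dx":1.6,"dy":6.8,"dz":0.7,"ax":0,"ay":0,"az":0},{"dx":1.6,"dy":6.8,"dz":0.7,"ax":0,"ay":0,"az":0}]}}

```text
time: 17.57
tool_pos: [600.2, 42.8, 12.8]
tool_rot: [0.785, 0.62, 0.0, -0.0]
force: [0.4, 0.4, -2.1]
grip_width: 59.7
```

Call:
{"fn": "apply_moves", "kwargs": {"targets": [{"dx":0.3,"dy":1.2,"dz":0,"ax":0,"ay":0,"az":0},{"dx":0.3,"dy":1.2,"dz":0,"ax":0,"ay":0,"az":0},{"dx":0.3,"dy":1.2,"dz":0,"ax":0,"ay":0,"az":0}]}}

```text
time: 17.82
tool_pos: [600.4, 43.5, 12.7]
tool_rot: [0.785, 0.619, -0.0, -0.0]
force: [-0.1, 0.2, -2.1]
grip_width: 59.7
```

Call:
{"fn": "apply_moves", "kwargs": {"targets": [{"dx":0.3,"dy":1.2,"dz":0,"ax":0,"ay":0,"az":0},{"dx":0.3,"dy":1.2,"dz":0,"ax":0,"ay":0,"az":0},{"dx":0.3,"dy":1.2,"dz":0,"ax":0,"ay":0,"az":0}]}}

```text
time: 18.07
tool_pos: [600.7, 44.2, 12.8]
tool_rot: [0.785, 0.619, -0.0, 0.0]
force: [-1.4, -1.5, -1.1]
grip_width: 60.0
```

Call:
{"fn": "apply_moves", "kwargs": {"targets": [{"dx":0.3,"dy":1.2,"dz":0,"ax":0,"ay":0,"az":0},{"dx":0.3,"dy":1.2,"dz":0,"ax":0,"ay":0,"az":0},{"dx":0.3,"dy":1.2,"dz":0,"ax":0,"ay":0,"az":0}]}}

```text
time: 18.32
tool_pos: [600.6, 44.2, 12.8]
tool_rot: [0.786, 0.619, -0.001, 0.0]
force: [-1.5, -5.1, 0.7]
grip_width: 59.8
```

Call:
{"fn": "apply_moves", "kwargs": {"targets": [{"dx":1.5,"dy":-0.4,"dz":0,"ax":0,"ay":0,"az":0},{"dx":2.4,"dy":-0.6,"dz":0,"ax":0,"ay":0,"az":0},{"dx":2.4,"dy":-0.6,"dz":0,"ax":0,"ay":0,"az":0},{"dx":2.4,"dy":-0.6,"dz":0,"ax":0,"ay":0,"az":0}]}}

```text
time: 18.65
tool_pos: [601.3, 44.0, 12.8]
tool_rot: [0.785, 0.619, -0.002, -0.0]
force: [-7.6, -3.8, 5.9]
grip_width: 59.8
```

Call:
{"fn": "apply_moves", "kwargs": {"targets": [{"dx":1.2,"dy":-0.3,"dz":0,"ax":0,"ay":0,"az":0},{"dx":1.2,"dy":-0.3,"dz":0,"ax":0,"ay":0,"az":0},{"dx":1.2,"dy":-0.3,"dz":0,"ax":0,"ay":0,"az":0}]}}

```text
time: 18.9
tool_pos: [602.4, 43.7, 12.8]
tool_rot: [0.785, 0.619, -0.002, -0.0]
force: [-7.4, -3.7, 6.0]
grip_width: 59.8
```

Call:
{"fn": "apply_moves", "kwargs": {"targets": [{"dx":1.2,"dy":-0.3,"dz":0.3,"ax":0,"ay":0,"az":0},{"dx":1.2,"dy":-0.3,"dz":0.3,"ax":0,"ay":0,"az":0},{"dx":1.2,"dy":-0.3,"dz":0.3,"ax":0,"ay":0,"az":0}]}}

```text
time: 19.15
tool_pos: [604.1, 43.3, 12.8]
tool_rot: [0.785, 0.619, -0.002, -0.0]
force: [-4.9, -3.6, 2.2]
grip_width: 59.9
```

Run:
```python
from h import *
o=tool()
d=cap("scene");crop(d,210,150,290,250,"m1",6)
```

```text
t19.15 pos [604.1  43.3  12.8] jaw-13.52 tilt 0.24 q [ 0.2   0.66 -0.51  1.83  0.44  0.77 -0.78] F [-4.9 -3.6  2.2] w59.9 rail [[ -0.3 115.1]]
```

View pics/m1.png

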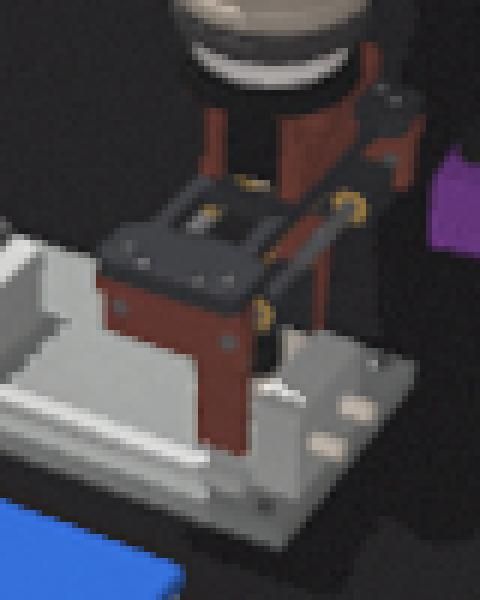

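Call:
{"fn": "apply_moves", "kwargs": {"targets": [{"dx":0.8,"dy":-0.2,"dz":0.0,"ax":0,"ay":0,"az":0},{"dx":0.8,"dy":-0.2,"dz":0.0,"ax":0,"ay":0,"az":0},{"dx":0.8,"dy":-0.2,"dz":0.0,"ax":0,"ay":0,"az":0}]}}

```text
time: 19.45
tool_pos: [604.7, 43.2, 12.8]
tool_rot: [0.785, 0.619, -0.002, -0.0]
force: [-5.8, -5.0, 3.5]
grip_width: 59.6
```

Call:
{"fn": "apply_moves", "kwargs": {"targets": [{"dx":0.8,"dy":-0.2,"dz":0.0,"ax":0,"ay":0,"az":0},{"dx":0.8,"dy":-0.2,"dz":0.0,"ax":0,"ay":0,"az":0},{"dx":0.8,"dy":-0.2,"dz":0.0,"ax":0,"ay":0,"az":0}]}}

```text
time: 19.7
tool_pos: [605.4, 43.0, 12.8]
tool_rot: [0.785, 0.619, -0.002, -0.0]
force: [-6.3, -3.5, 3.1]
grip_width: 59.8
```

Call:
{"fn": "apply_moves", "kwargs": {"targets": [{"dx":0.8,"dy":-0.2,"dz":0.0,"ax":0,"ay":0,"az":0},{"dx":0.8,"dy":-0.2,"dz":0.0,"ax":0,"ay":0,"az":0},{"dx":0.8,"dy":-0.2,"dz":0.0,"ax":0,"ay":0,"az":0}]}}

```text
time: 19.95
tool_pos: [605.4, 43.0, 12.8]
tool_rot: [0.785, 0.619, -0.003, -0.001]
force: [-8.9, -4.4, 6.0]
grip_width: 59.4
```

Call:
{"fn": "apply_moves", "kwargs": {"targets": [{"dx":0.8,"dy":-0.2,"dz":0.0,"ax":0,"ay":0,"az":0},{"dx":0.8,"dy":-0.2,"dz":0.0,"ax":0,"ay":0,"az":0},{"dx":0.8,"dy":-0.2,"dz":0.0,"ax":0,"ay":0,"az":0}]}}

```text
time: 20.2
tool_pos: [605.3, 43.0, 12.8]
tool_rot: [0.785, 0.619, -0.004, -0.001]
force: [-10.9, -3.3, 8.8]
grip_width: 59.6
```

Call:
{"fn": "apply_moves", "kwargs": {"targets": [{"dx":-0.8,"dy":0.2,"dz":0.0,"ax":0,"ay":0,"az":0},{"dx":-0.8,"dy":0.2,"dz":0.0,"ax":0,"ay":0,"az":0},{"dx":-0.8,"dy":0.2,"dz":0.0,"ax":0,"ay":0,"az":0},{"dx":-0.8,"dy":0.2,"dz":0.0,"ax":0,"ay":0,"az":0},{"dx":-0.8,"dy":0.2,"dz":0.0,"ax":0,"ay":0,"az":0}], "gripper": 87}}

```text
time: 20.62
tool_pos: [608.9, 44.5, 13.4]
tool_rot: [0.785, 0.619, 0.001, 0.0]
force: [0.3, 0.9, -0.3]
grip_width: 86.4
```

Call:
{"fn": "apply_moves", "kwargs": {"targets": [{"dx":-1,"dy":0,"dz":0.0,"ax":0,"ay":0,"az":0},{"dx":-2,"dy":0,"dz":5,"ax":0,"ay":0,"az":0},{"dx":-3,"dy":0,"dz":25,"ax":0,"ay":0,"az":0},{"dx":-3,"dy":0,"dz":60,"ax":0,"ay":0,"az":0},{"dx":-3,"dy":0,"dz":90,"ax":0,"ay":0,"az":0},{"dx":-3,"dy":20,"dz":110,"ax":0,"ay":0,"az":0},{"dx":-20,"dy":60,"dz":120,"ax":0,"ay":0,"az":0},{"dx":-40,"dy":100,"dz":120,"ax":0,"ay":0,"az":0},{"dx":-60,"dy":140,"dz":120,"ax":0,"ay":0,"az":0},{"dx":-60,"dy":140,"dz":120,"ax":0,"ay":0,"az":0},{"dx":-60,"dy":140,"dz":120,"ax":0,"ay":0,"az":0}]}}

```text
time: 21.53
tool_pos: [546.2, 188.7, 134.1]
tool_rot: [0.783, 0.622, 0.001, -0.001]
force: [-0.2, -0.6, -0.1]
grip_width: 87.1
```

```bash
sed -i 's/577.5,-68.7/578.5,-68.9/' h.py
python3 - <<'E'
from h import *
import mm
o=tool()
d=cap("scene");crop(d,165,160,285,250,"m1",6); t=mm.modules();cv2.imwrite("pics/t2.png",t["pixels"][:,:,::-1])
E
```

```text
t21.53 pos [546.2 188.7 134.1] jaw-13.04 tilt 0.11 q [ 0.04  0.47 -0.63  1.83  0.33  0.95 -0.95] F [-0.2 -0.6 -0.1] w87.1 rail [[-91.5 242.9]]
M [121.7 221. ] [454.8 376.1  44. ] [60.9 30.8] -8.8
```

View pics/m1.png

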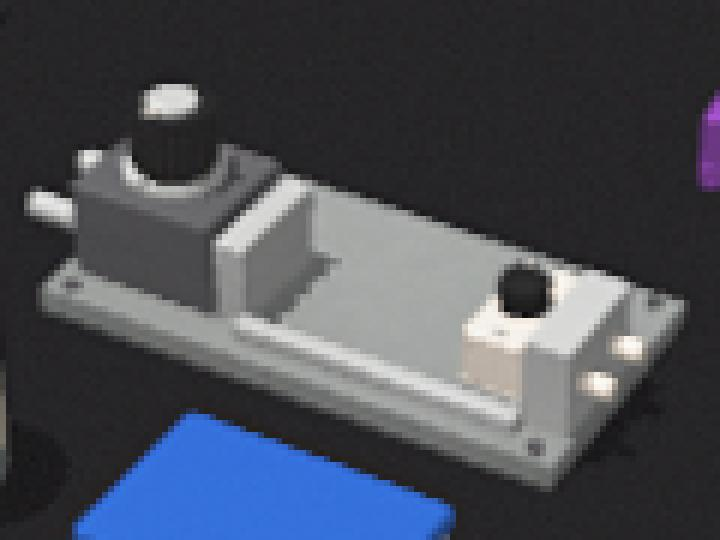

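View pics/t2.png

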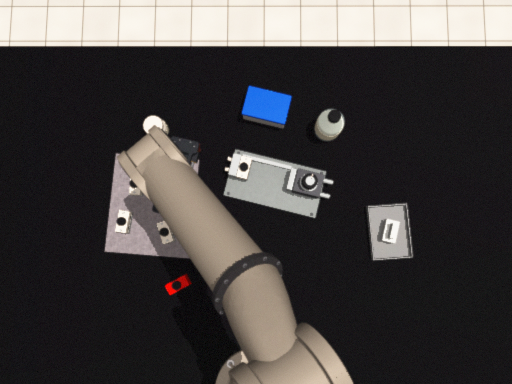

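Call:
{"fn": "apply_moves", "kwargs": {"targets": [{"dx":3,"dy":30,"dz":0,"ax":0,"ay":0,"az":0.06},{"dx":6,"dy":65,"dz":0,"ax":0,"ay":0,"az":0.12},{"dx":9,"dy":100,"dz":0,"ax":0,"ay":0,"az":0.18},{"dx":12,"dy":135,"dz":-10,"ax":0,"ay":0,"az":0.198},{"dx":13,"dy":155,"dz":-30,"ax":0,"ay":0,"az":0.198},{"dx":13,"dy":156,"dz":-60,"ax":0,"ay":0,"az":0.198},{"dx":13,"dy":156,"dz":-90,"ax":0,"ay":0,"az":0.198},{"dx":13,"dy":156,"dz":-100,"ax":0,"ay":0,"az":0.198},{"dx":13,"dy":156,"dz":-100,"ax":0,"ay":0,"az":0.198},{"dx":13,"dy":156,"dz":-100,"ax":0,"ay":0,"az":0.198},{"dx":13,"dy":156,"dz":-100,"ax":0,"ay":0,"az":0.198}]}}

```text
time: 22.55
tool_pos: [563.0, 339.9, 35.0]
tool_rot: [0.721, 0.693, 0.001, 0.0]
force: [-0.3, -0.6, 0.6]
grip_width: 87.2
```

Run:
```python
from h import *
o=tool()
d=cap("scene");crop(d,300,120,420,240,"m1",5)
```

```text
t22.55 pos [563.  339.9  35. ] jaw-2.22 tilt 0.15 q [-0.22  0.71 -0.6   1.69  0.49  0.89 -1.06] F [-0.3 -0.6  0.6] w87.2 rail [[-110.5  393.9]]
```

View pics/m1.png

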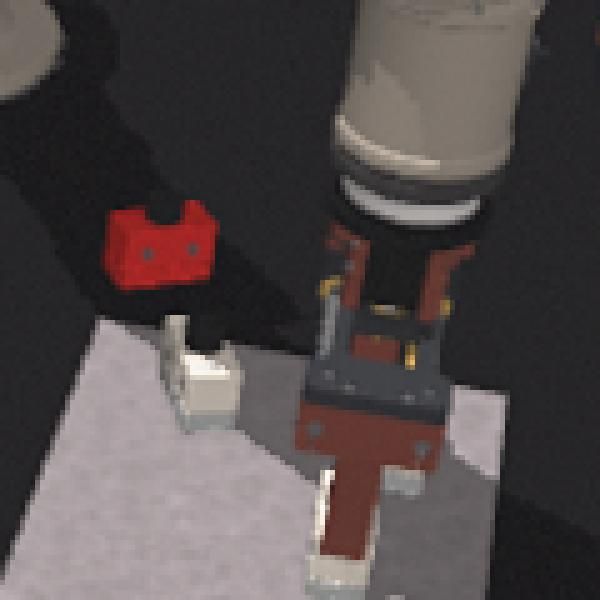

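Call:
{"fn": "apply_moves", "kwargs": {"targets": [{"dx":-3.5,"dy":4.5,"dz":0,"ax":0,"ay":0,"az":0.009},{"dx":-3.5,"dy":4.5,"dz":-10,"ax":0,"ay":0,"az":0.009},{"dx":-3.5,"dy":4.5,"dz":-18,"ax":0,"ay":0,"az":0.009},{"dx":-3.5,"dy":4.5,"dz":-18,"ax":0,"ay":0,"az":0.009},{"dx":-3.5,"dy":4.5,"dz":-18,"ax":0,"ay":0,"az":0.009},{"dx":-3.5,"dy":4.5,"dz":-18,"ax":0,"ay":0,"az":0.009}]}}

```text
time: 23.1
tool_pos: [557.7, 344.5, 14.9]
tool_rot: [0.717, 0.697, -0.0, -0.0]
force: [-0.4, -0.2, 0.3]
grip_width: 87.2
```

Run:
```python
from h import *
o=tool()
d=cap("scene");crop(d,320,150,400,240,"m1",6)
```

```text
t23.10 pos [557.7 344.5  14.9] jaw-1.61 tilt 0.03 q [-0.24  0.74 -0.58  1.7   0.51  0.86 -1.08] F [-0.4 -0.2  0.3] w87.2 rail [[-116.7  397.1]]
```

View pics/m1.png

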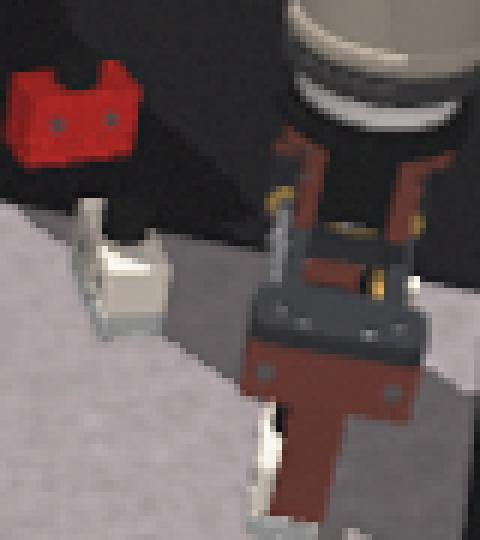

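Call:
{"fn": "apply_moves", "kwargs": {"targets": [{"dx":1.5,"dy":0,"dz":-5,"ax":0,"ay":0,"az":0},{"dx":1.5,"dy":0,"dz":-10,"ax":0,"ay":0,"az":0},{"dx":1.5,"dy":0,"dz":-10,"ax":0,"ay":0,"az":0},{"dx":1.5,"dy":0,"dz":-10,"ax":0,"ay":0,"az":0}]}}

```text
time: 23.48
tool_pos: [559.1, 344.3, 4.6]
tool_rot: [0.717, 0.697, -0.0, -0.0]
force: [0.3, -0.0, 0.0]
grip_width: 86.6
```

Call:
{"fn": "apply_moves", "kwargs": {"targets": [{"dx":0,"dy":0,"dz":0,"ax":0,"ay":0,"az":0},{"dx":0,"dy":0,"dz":0,"ax":0,"ay":0,"az":0},{"dx":0,"dy":0,"dz":0,"ax":0,"ay":0,"az":0},{"dx":0,"dy":0,"dz":0,"ax":0,"ay":0,"az":0},{"dx":0,"dy":0,"dz":0,"ax":0,"ay":0,"az":0},{"dx":0,"dy":0,"dz":0,"ax":0,"ay":0,"az":0},{"dx":0,"dy":0,"dz":0,"ax":0,"ay":0,"az":0}], "gripper": 50, "squeeze": 35}}

```text
time: 24.07
tool_pos: [559.3, 344.7, 5.3]
tool_rot: [0.717, 0.697, 0.0, 0.0]
force: [-0.4, -0.9, 1.1]
grip_width: 59.4
```

Call:
{"fn": "apply_moves", "kwargs": {"targets": [{"dx":0,"dy":0,"dz":5,"ax":0,"ay":0,"az":0},{"dx":0,"dy":0,"dz":15,"ax":0,"ay":0,"az":0},{"dx":0,"dy":0,"dz":35,"ax":0,"ay":0,"az":0},{"dx":0,"dy":0,"dz":60,"ax":0,"ay":0,"az":0},{"dx":0,"dy":0,"dz":80,"ax":0,"ay":0,"az":0},{"dx":0,"dy":0,"dz":95,"ax":0,"ay":0,"az":0},{"dx":0,"dy":0,"dz":95,"ax":0,"ay":0,"az":0},{"dx":0,"dy":0,"dz":95,"ax":0,"ay":0,"az":0}]}}

```text
time: 24.73
tool_pos: [559.7, 344.7, 100.8]
tool_rot: [0.717, 0.697, 0.001, 0.0]
force: [-0.1, -1.0, -4.0]
grip_width: 59.8
```

Run:
```python
from h import *
o=tool()
d=cap("scene");crop(d,300,100,400,240,"m1",5)
for y in (76,78,79,85): print(y,wf((-5,y)))
```

```text
t24.73 pos [559.7 344.7 100.8] jaw-1.62 tilt 0.08 q [-0.2   0.64 -0.64  1.66  0.44  0.99 -1.02] F [-0.1 -1.  -4. ] w59.8 rail [[-114.9  397.8]]
76 [[591.37999805   6.16734077]]
78 [[591.84688878   8.11208061]]
79 [[592.08033414   9.08445053]]
85 [[593.48100633  14.91867005]]
```

View pics/m1.png

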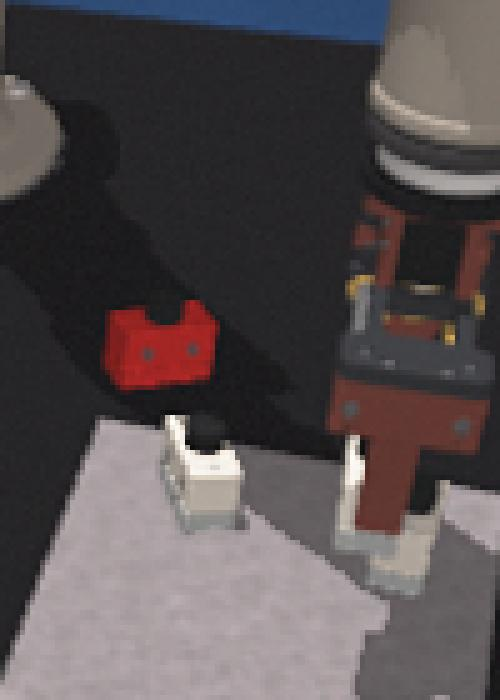

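Call:
{"fn": "apply_moves", "kwargs": {"targets": [{"dx":1,"dy":-10,"dz":0,"ax":0,"ay":0,"az":-0.01},{"dx":4,"dy":-35,"dz":0,"ax":0,"ay":0,"az":-0.03},{"dx":7,"dy":-70,"dz":0,"ax":0,"ay":0,"az":-0.06},{"dx":10,"dy":-105,"dz":0,"ax":0,"ay":0,"az":-0.09},{"dx":13,"dy":-140,"dz":0,"ax":0,"ay":0,"az":-0.12},{"dx":16,"dy":-175,"dz":0,"ax":0,"ay":0,"az":-0.15},{"dx":20,"dy":-210,"dz":0,"ax":0,"ay":0,"az":-0.18},{"dx":23,"dy":-245,"dz":0,"ax":0,"ay":0,"az":-0.207},{"dx":26,"dy":-280,"dz":0,"ax":0,"ay":0,"az":-0.207},{"dx":29,"dy":-310,"dz":0,"ax":0,"ay":0,"az":-0.207},{"dx":32,"dy":-330,"dz":0,"ax":0,"ay":0,"az":-0.207},{"dx":32,"dy":-337,"dz":0,"ax":0,"ay":0,"az":-0.207},{"dx":32,"dy":-337,"dz":0,"ax":0,"ay":0,"az":-0.207},{"dx":32,"dy":-337,"dz":0,"ax":0,"ay":0,"az":-0.207},{"dx":32,"dy":-337,"dz":0,"ax":0,"ay":0,"az":-0.207}]}}

```text
time: 26.03
tool_pos: [590.8, 9.9, 99.9]
tool_rot: [0.784, 0.62, 0.0, -0.001]
force: [-0.8, 1.2, -2.5]
grip_width: 60.0
```

Run:
```python
from h import *
o=tool()
d=cap("scene");crop(d,190,100,300,240,"m1",5)
```

```text
t26.03 pos [590.8   9.9  99.9] jaw-13.32 tilt 0.08 q [ 0.32  0.53 -0.58  1.82  0.36  0.9  -0.66] F [-0.8  1.2 -2.5] w60.0 rail [[-6.5 79.5]]
```

View pics/m1.png

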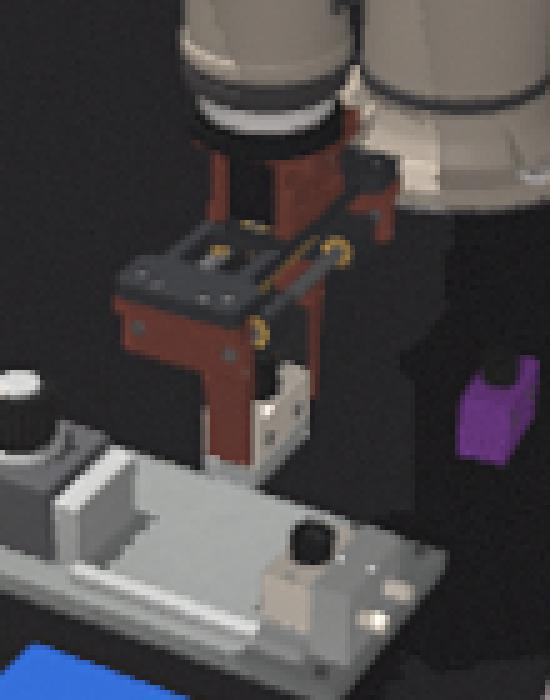

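Call:
{"fn": "apply_moves", "kwargs": {"targets": [{"dx":1,"dy":-2,"dz":-20,"ax":0,"ay":0,"az":0},{"dx":1,"dy":-2,"dz":-45,"ax":0,"ay":0,"az":0},{"dx":1,"dy":-2,"dz":-65,"ax":0,"ay":0,"az":0},{"dx":1,"dy":-2,"dz":-75,"ax":0,"ay":0,"az":0},{"dx":1,"dy":-2,"dz":-81,"ax":0,"ay":0,"az":0},{"dx":1,"dy":-2,"dz":-81,"ax":0,"ay":0,"az":0},{"dx":1,"dy":-2,"dz":-81,"ax":0,"ay":0,"az":0},{"dx":1,"dy":-2,"dz":-81,"ax":0,"ay":0,"az":0}]}}

```text
time: 26.75
tool_pos: [593.3, 6.1, 20.4]
tool_rot: [0.785, 0.619, 0.001, 0.001]
force: [0.1, 1.2, -2.0]
grip_width: 60.3
```

Run:
```python
from h import *
o=tool()
```

```text
t26.75 pos [593.3   6.1  20.4] jaw-13.45 tilt 0.12 q [ 0.28  0.63 -0.52  1.86  0.44  0.76 -0.72] F [ 0.1  1.2 -2. ] w60.3 rail [[-3.1 76.4]]
```

Call:
{"fn": "apply_moves", "kwargs": {"targets": [{"dx":-1,"dy":0,"dz":-3,"ax":0,"ay":0,"az":0},{"dx":-1,"dy":0,"dz":-5.5,"ax":0,"ay":0,"az":0},{"dx":-1,"dy":0,"dz":-5.5,"ax":0,"ay":0,"az":0},{"dx":-1,"dy":0,"dz":-5.5,"ax":0,"ay":0,"az":0}]}}

```text
time: 27.08
tool_pos: [591.2, 5.5, 13.7]
tool_rot: [0.785, 0.619, -0.0, 0.0]
force: [0.4, -0.7, -2.7]
grip_width: 59.6
```

Call:
{"fn": "apply_moves", "kwargs": {"targets": [{"dx":0,"dy":0,"dz":-1,"ax":0,"ay":0,"az":0},{"dx":0,"dy":0,"dz":-1,"ax":0,"ay":0,"az":0},{"dx":0,"dy":0,"dz":-1,"ax":0,"ay":0,"az":0}]}}

```text
time: 27.33
tool_pos: [591.5, 5.6, 13.3]
tool_rot: [0.785, 0.619, 0.0, 0.0]
force: [-2.2, -1.0, 4.5]
grip_width: 59.7
```

Call:
{"fn": "apply_moves", "kwargs": {"targets": [{"dx":0.6,"dy":2.5,"dz":0.7,"ax":0,"ay":0,"az":0},{"dx":1.2,"dy":5,"dz":0.7,"ax":0,"ay":0,"az":0},{"dx":1.8,"dy":7.6,"dz":0.7,"ax":0,"ay":0,"az":0},{"dx":1.8,"dy":7.6,"dz":0.7,"ax":0,"ay":0,"az":0},{"dx":1.8,"dy":7.6,"dz":0.7,"ax":0,"ay":0,"az":0}]}}

```text
time: 27.75
tool_pos: [593.3, 14.0, 13.3]
tool_rot: [0.785, 0.62, 0.0, -0.0]
force: [0.5, 0.9, -1.3]
grip_width: 60.1
```

Call:
{"fn": "apply_moves", "kwargs": {"targets": [{"dx":0.3,"dy":1.2,"dz":0,"ax":0,"ay":0,"az":0},{"dx":0.3,"dy":1.2,"dz":0,"ax":0,"ay":0,"az":0},{"dx":0.3,"dy":1.2,"dz":0,"ax":0,"ay":0,"az":0}]}}

```text
time: 28.0
tool_pos: [593.4, 14.5, 13.3]
tool_rot: [0.785, 0.619, 0.0, -0.0]
force: [0.6, -0.1, -3.2]
grip_width: 60.0
```

Call:
{"fn": "apply_moves", "kwargs": {"targets": [{"dx":0.3,"dy":1.2,"dz":0,"ax":0,"ay":0,"az":0},{"dx":0.3,"dy":1.2,"dz":0,"ax":0,"ay":0,"az":0},{"dx":0.3,"dy":1.2,"dz":0,"ax":0,"ay":0,"az":0}]}}

```text
time: 28.25
tool_pos: [593.7, 15.7, 13.3]
tool_rot: [0.785, 0.619, -0.0, -0.0]
force: [0.5, -0.7, -2.3]
grip_width: 59.6
```

Call:
{"fn": "apply_moves", "kwargs": {"targets": [{"dx":0.3,"dy":1.2,"dz":0,"ax":0,"ay":0,"az":0},{"dx":0.3,"dy":1.2,"dz":0,"ax":0,"ay":0,"az":0},{"dx":0.3,"dy":1.2,"dz":0,"ax":0,"ay":0,"az":0}]}}

```text
time: 28.5
tool_pos: [593.7, 15.8, 13.3]
tool_rot: [0.785, 0.619, -0.001, 0.0]
force: [-1.8, -3.5, -0.4]
grip_width: 59.8
```

Call:
{"fn": "apply_moves", "kwargs": {"targets": [{"dx":0.2,"dy":0.8,"dz":0,"ax":0,"ay":0,"az":0},{"dx":0.2,"dy":0.8,"dz":0,"ax":0,"ay":0,"az":0},{"dx":0.2,"dy":0.8,"dz":0,"ax":0,"ay":0,"az":0}]}}

```text
time: 28.75
tool_pos: [593.7, 15.8, 13.3]
tool_rot: [0.786, 0.619, -0.001, 0.0]
force: [-2.7, -5.6, 1.2]
grip_width: 59.7
```

Call:
{"fn": "apply_moves", "kwargs": {"targets": [{"dx":1.5,"dy":-0.8,"dz":0.3,"ax":0,"ay":0,"az":0},{"dx":3,"dy":-1.2,"dz":0.3,"ax":0,"ay":0,"az":0},{"dx":4.8,"dy":-1.6,"dz":0.3,"ax":0,"ay":0,"az":0},{"dx":4.8,"dy":-1.6,"dz":0.3,"ax":0,"ay":0,"az":0},{"dx":4.8,"dy":-1.6,"dz":0.3,"ax":0,"ay":0,"az":0}]}}

```text
time: 29.17
tool_pos: [597.2, 14.9, 13.4]
tool_rot: [0.785, 0.619, -0.002, -0.0]
force: [-5.5, -3.8, 3.0]
grip_width: 59.3
```

Call:
{"fn": "apply_moves", "kwargs": {"targets": [{"dx":1,"dy":-0.2,"dz":0,"ax":0,"ay":0,"az":0},{"dx":1,"dy":-0.2,"dz":0,"ax":0,"ay":0,"az":0},{"dx":1,"dy":-0.2,"dz":0,"ax":0,"ay":0,"az":0}]}}

```text
time: 29.42
tool_pos: [597.8, 14.7, 13.4]
tool_rot: [0.785, 0.619, -0.002, -0.001]
force: [-7.0, -2.9, 4.5]
grip_width: 59.8
```

Call:
{"fn": "apply_moves", "kwargs": {"targets": [{"dx":1,"dy":-0.2,"dz":0,"ax":0,"ay":0,"az":0},{"dx":1,"dy":-0.2,"dz":0,"ax":0,"ay":0,"az":0},{"dx":1,"dy":-0.2,"dz":0,"ax":0,"ay":0,"az":0}]}}

```text
time: 29.67
tool_pos: [598.4, 14.6, 13.4]
tool_rot: [0.785, 0.619, -0.003, -0.001]
force: [-8.5, -4.1, 5.4]
grip_width: 60.1
```

Call:
{"fn": "apply_moves", "kwargs": {"targets": [{"dx":1,"dy":-0.2,"dz":0,"ax":0,"ay":0,"az":0},{"dx":1,"dy":-0.2,"dz":0,"ax":0,"ay":0,"az":0},{"dx":1,"dy":-0.2,"dz":0,"ax":0,"ay":0,"az":0}]}}

```text
time: 29.92
tool_pos: [598.4, 14.5, 13.4]
tool_rot: [0.785, 0.619, -0.003, -0.001]
force: [-11.1, -3.3, 9.4]
grip_width: 59.7
```

Call:
{"fn": "apply_moves", "kwargs": {"targets": [{"dx":1,"dy":-0.2,"dz":0,"ax":0,"ay":0,"az":0},{"dx":1,"dy":-0.2,"dz":0,"ax":0,"ay":0,"az":0},{"dx":1,"dy":-0.2,"dz":0,"ax":0,"ay":0,"az":0}]}}

```text
time: 30.17
tool_pos: [598.4, 14.5, 13.4]
tool_rot: [0.785, 0.619, -0.004, -0.002]
force: [-14.3, -3.5, 13.3]
grip_width: 59.8
```

Call:
{"fn": "apply_moves", "kwargs": {"targets": [{"dx":-1.5,"dy":0.2,"dz":0.0,"ax":0,"ay":0,"az":0},{"dx":-1.5,"dy":0.2,"dz":0.0,"ax":0,"ay":0,"az":0},{"dx":-2.5,"dy":0.5,"dz":0.0,"ax":0,"ay":0,"az":0},{"dx":-4,"dy":0.8,"dz":0.0,"ax":0,"ay":0,"az":0},{"dx":-5,"dy":1,"dz":0.0,"ax":0,"ay":0,"az":0},{"dx":-6,"dy":1,"dz":3,"ax":0,"ay":0,"az":0},{"dx":-6,"dy":1,"dz":20,"ax":0,"ay":0,"az":0},{"dx":-6,"dy":1,"dz":50,"ax":0,"ay":0,"az":0},{"dx":-6,"dy":1,"dz":80,"ax":0,"ay":0,"az":0},{"dx":-15,"dy":20,"dz":100,"ax":0,"ay":0,"az":0},{"dx":-35,"dy":50,"dz":110,"ax":0,"ay":0,"az":0},{"dx":-55,"dy":80,"dz":110,"ax":0,"ay":0,"az":0},{"dx":-75,"dy":110,"dz":110,"ax":0,"ay":0,"az":0},{"dx":-80,"dy":120,"dz":110,"ax":0,"ay":0,"az":0},{"dx":-80,"dy":120,"dz":110,"ax":0,"ay":0,"az":0}], "gripper": 87}}

```text
time: 31.42
tool_pos: [521.4, 139.0, 124.4]
tool_rot: [0.783, 0.622, 0.001, -0.0]
force: [0.3, -0.4, 0.4]
grip_width: 87.0
```

Run:
```python
from h import *
import mm
o=tool()
d=cap("scene","s3");crop(d,165,160,285,250,"m1",6); t=mm.modules();cv2.imwrite("pics/t3.png",t["pixels"][:,:,::-1])
```

```text
t31.42 pos [521.4 139.  124.4] jaw-13.10 tilt 0.08 q [ 0.14  0.43 -0.65  1.92  0.32  0.9  -0.89] F [ 0.3 -0.4  0.4] w87.0 rail [[-104.1  188.8]]
M [121.7 221. ] [454.7 376.3  44. ] [60.7 31. ] -8.7
```

View pics/m1.png

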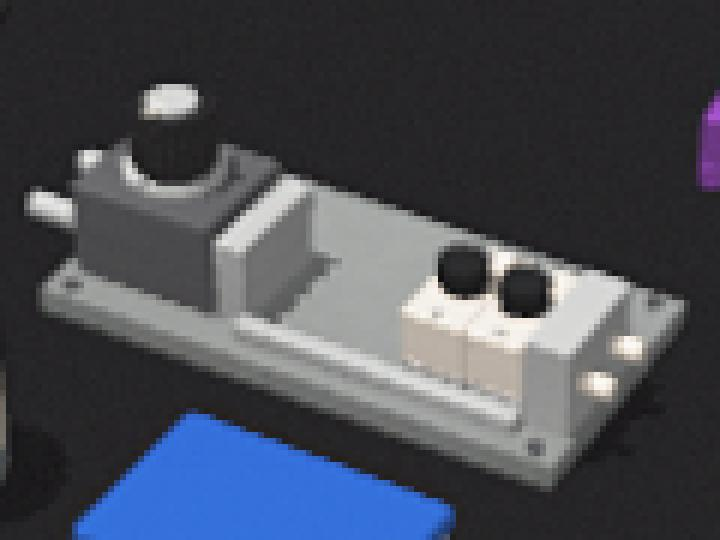

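View pics/t3.png

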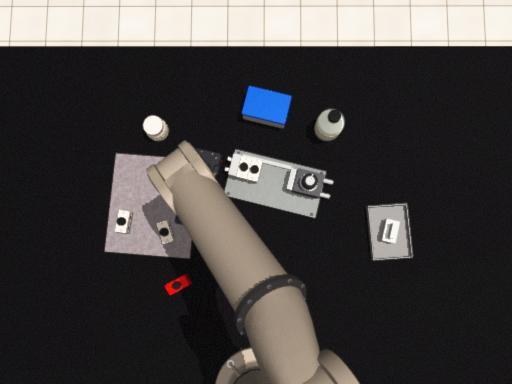

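View pics/s3.png

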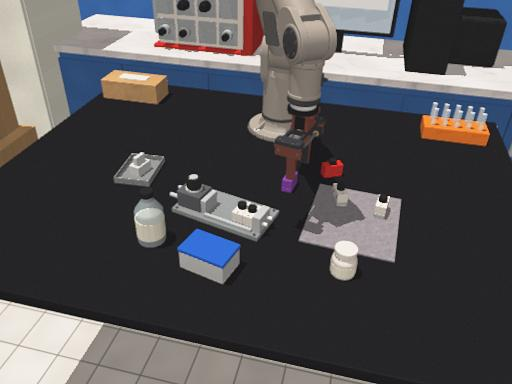

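Call:
{"fn": "apply_moves", "kwargs": {"targets": [{"dx":-6,"dy":20,"dz":0,"ax":0,"ay":0,"az":0.01},{"dx":-16,"dy":55,"dz":0,"ax":0,"ay":0,"az":0.03},{"dx":-26,"dy":92,"dz":0,"ax":0,"ay":0,"az":0.05},{"dx":-36,"dy":130,"dz":0,"ax":0,"ay":0,"az":0.077},{"dx":-46,"dy":165,"dz":0,"ax":0,"ay":0,"az":0.077},{"dx":-58,"dy":205,"dz":-5,"ax":0,"ay":0,"az":0.077},{"dx":-67,"dy":232,"dz":-20,"ax":0,"ay":0,"az":0.077},{"dx":-67,"dy":237,"dz":-45,"ax":0,"ay":0,"az":0.077},{"dx":-67,"dy":237,"dz":-75,"ax":0,"ay":0,"az":0.077},{"dx":-67,"dy":237,"dz":-92,"ax":0,"ay":0,"az":0.077},{"dx":-67,"dy":237,"dz":-92,"ax":0,"ay":0,"az":0.077},{"dx":-67,"dy":237,"dz":-92,"ax":0,"ay":0,"az":0.077},{"dx":-67,"dy":237,"dz":-92,"ax":0,"ay":0,"az":0.077}]}}

```text
time: 32.6
tool_pos: [457.7, 372.0, 32.6]
tool_rot: [0.761, 0.648, 0.001, 0.0]
force: [0.2, 0.7, 0.4]
grip_width: 87.0
```

Run:
```python
from h import *
o=tool()
d=cap("scene");crop(d,310,110,430,240,"m1",5)
```

```text
t32.60 pos [457.7 372.   32.6] jaw-9.17 tilt 0.08 q [-0.33  0.63 -0.61  1.86  0.49  0.8  -1.36] F [0.2 0.7 0.4] w87.0 rail [[-220.4  400.5]]
```

View pics/m1.png

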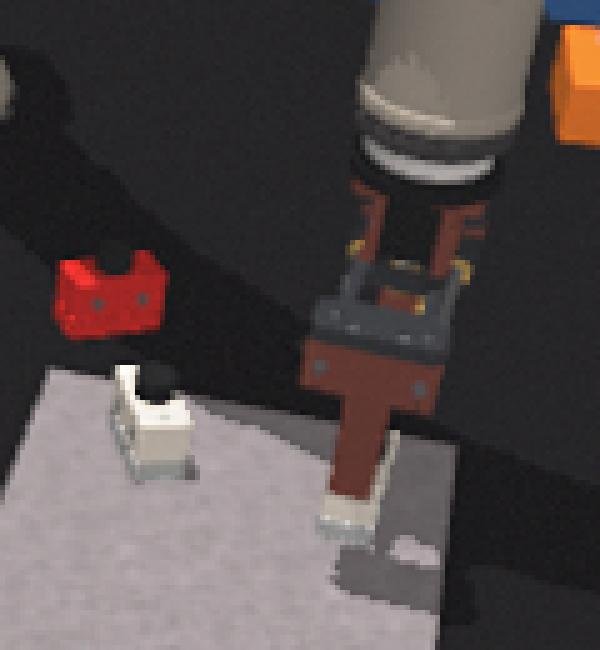

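Call:
{"fn": "apply_moves", "kwargs": {"targets": [{"dx":-3,"dy":4,"dz":0,"ax":0,"ay":0,"az":0.008},{"dx":-3,"dy":4,"dz":-5,"ax":0,"ay":0,"az":0.008},{"dx":-3,"dy":4,"dz":-12,"ax":0,"ay":0,"az":0.008},{"dx":-3,"dy":4,"dz":-20,"ax":0,"ay":0,"az":0.008},{"dx":-3,"dy":4,"dz":-20,"ax":0,"ay":0,"az":0.008},{"dx":-3,"dy":4,"dz":-20,"ax":0,"ay":0,"az":0.008}]}}

```text
time: 33.15
tool_pos: [452.5, 375.7, 10.8]
tool_rot: [0.758, 0.652, -0.001, 0.0]
force: [0.5, -0.1, -0.7]
grip_width: 87.3
```

Run:
```python
from h import *
o=tool()
```

```text
t33.15 pos [452.5 375.7  10.8] jaw-8.59 tilt 0.09 q [-0.35  0.66 -0.6   1.87  0.52  0.77 -1.38] F [ 0.5 -0.1 -0.7] w87.3 rail [[-226.3  402.9]]
```

Call:
{"fn": "apply_moves", "kwargs": {"targets": [{"dx":1.5,"dy":0.5,"dz":-3,"ax":0,"ay":0,"az":0},{"dx":1.5,"dy":0.5,"dz":-6,"ax":0,"ay":0,"az":0},{"dx":1.5,"dy":0.5,"dz":-6,"ax":0,"ay":0,"az":0},{"dx":1.5,"dy":0.5,"dz":-6,"ax":0,"ay":0,"az":0}]}}

```text
time: 33.48
tool_pos: [454.5, 376.6, 5.5]
tool_rot: [0.758, 0.652, -0.0, -0.0]
force: [-0.3, -0.3, -0.7]
grip_width: 87.1
```

Call:
{"fn": "apply_moves", "kwargs": {"targets": [{"dx":0,"dy":0,"dz":0,"ax":0,"ay":0,"az":0},{"dx":0,"dy":0,"dz":0,"ax":0,"ay":0,"az":0},{"dx":0,"dy":0,"dz":0,"ax":0,"ay":0,"az":0},{"dx":0,"dy":0,"dz":0,"ax":0,"ay":0,"az":0},{"dx":0,"dy":0,"dz":0,"ax":0,"ay":0,"az":0},{"dx":0,"dy":0,"dz":0,"ax":0,"ay":0,"az":0},{"dx":0,"dy":0,"dz":0,"ax":0,"ay":0,"az":0}], "gripper": 50, "squeeze": 35}}

```text
time: 34.07
tool_pos: [454.7, 376.8, 5.8]
tool_rot: [0.758, 0.652, 0.0, 0.0]
force: [-0.2, -0.2, 1.2]
grip_width: 59.8
```

Call:
{"fn": "apply_moves", "kwargs": {"targets": [{"dx":0,"dy":0,"dz":5,"ax":0,"ay":0,"az":0},{"dx":0,"dy":0,"dz":15,"ax":0,"ay":0,"az":0},{"dx":0,"dy":0,"dz":35,"ax":0,"ay":0,"az":0},{"dx":0,"dy":0,"dz":60,"ax":0,"ay":0,"az":0},{"dx":0,"dy":0,"dz":80,"ax":0,"ay":0,"az":0},{"dx":0,"dy":0,"dz":95,"ax":0,"ay":0,"az":0},{"dx":0,"dy":0,"dz":95,"ax":0,"ay":0,"az":0},{"dx":0,"dy":0,"dz":95,"ax":0,"ay":0,"az":0}]}}

```text
time: 34.73
tool_pos: [454.8, 376.9, 101.5]
tool_rot: [0.758, 0.652, 0.001, 0.0]
force: [-0.6, 0.9, -3.6]
grip_width: 59.8
```

Run:
```python
from h import *
o=tool()
d=cap("scene");crop(d,310,90,430,220,"m1",5)
print(wf((-5,48)))
```

```text
t34.73 pos [454.8 376.9 101.5] jaw-8.61 tilt 0.1 q [-0.29  0.54 -0.67  1.82  0.42  0.92 -1.3 ] F [-0.6  0.9 -3.6] w59.8 rail [[-224.3  404.6]]
[[584.84352786 -21.059017  ]]
```

View pics/m1.png

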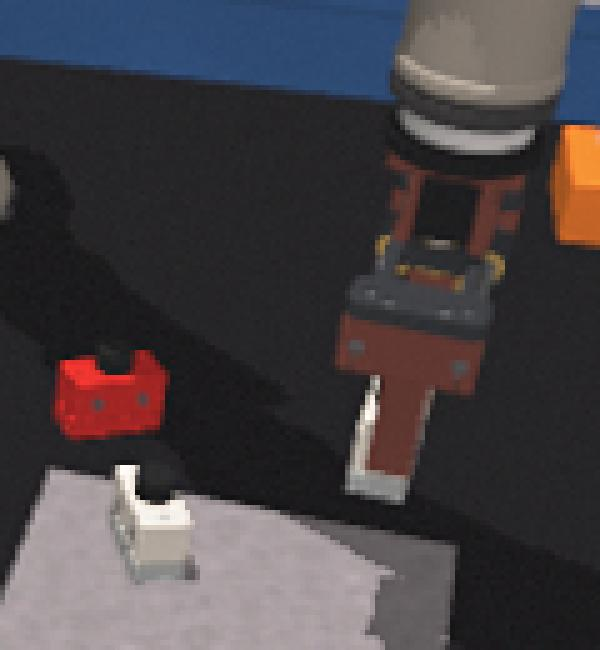

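Call:
{"fn": "apply_moves", "kwargs": {"targets": [{"dx":3,"dy":-10,"dz":0,"ax":0,"ay":0,"az":0},{"dx":12,"dy":-36,"dz":0,"ax":0,"ay":0,"az":-0.01},{"dx":23,"dy":-70,"dz":0,"ax":0,"ay":0,"az":-0.02},{"dx":34,"dy":-105,"dz":0,"ax":0,"ay":0,"az":-0.03},{"dx":46,"dy":-140,"dz":0,"ax":0,"ay":0,"az":-0.04},{"dx":57,"dy":-175,"dz":0,"ax":0,"ay":0,"az":-0.05},{"dx":69,"dy":-210,"dz":0,"ax":0,"ay":0,"az":-0.06},{"dx":80,"dy":-245,"dz":0,"ax":0,"ay":0,"az":-0.07},{"dx":92,"dy":-280,"dz":0,"ax":0,"ay":0,"az":-0.085},{"dx":103,"dy":-315,"dz":0,"ax":0,"ay":0,"az":-0.085},{"dx":114,"dy":-350,"dz":0,"ax":0,"ay":0,"az":-0.085},{"dx":124,"dy":-380,"dz":0,"ax":0,"ay":0,"az":-0.085},{"dx":129,"dy":-396,"dz":0,"ax":0,"ay":0,"az":-0.085},{"dx":130,"dy":-399,"dz":0,"ax":0,"ay":0,"az":-0.085},{"dx":130,"dy":-399,"dz":0,"ax":0,"ay":0,"az":-0.085},{"dx":130,"dy":-399,"dz":0,"ax":0,"ay":0,"az":-0.085},{"dx":130,"dy":-399,"dz":0,"ax":0,"ay":0,"az":-0.085}]}}

```text
time: 36.2
tool_pos: [583.7, -20.2, 100.3]
tool_rot: [0.784, 0.62, -0.0, -0.001]
force: [-0.5, 0.4, -2.5]
grip_width: 59.6
```

Run:
```python
from h import *
o=tool()
d=cap("scene");crop(d,180,100,290,240,"m1",5)
```

```text
t36.20 pos [583.7 -20.2 100.3] jaw-13.31 tilt 0.08 q [ 0.38  0.52 -0.59  1.84  0.36  0.9  -0.61] F [-0.5  0.4 -2.5] w59.6 rail [[-6.3 48.6]]
```

View pics/m1.png

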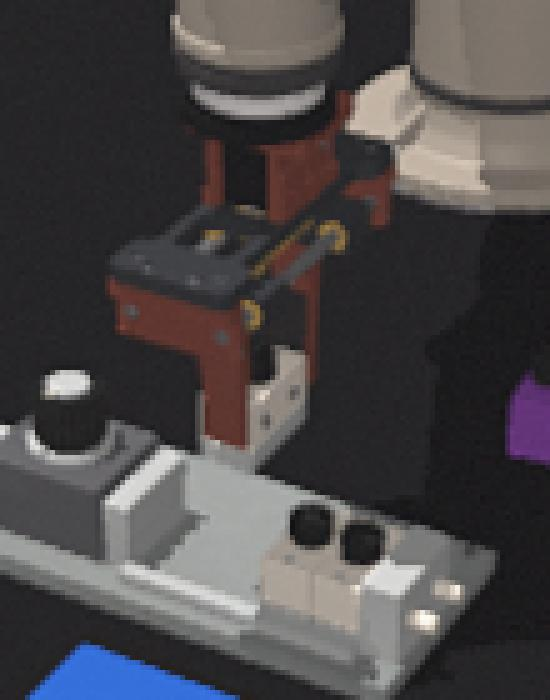

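Call:
{"fn": "apply_moves", "kwargs": {"targets": [{"dx":0,"dy":0,"dz":-20,"ax":0,"ay":0,"az":0},{"dx":0,"dy":0,"dz":-45,"ax":0,"ay":0,"az":0},{"dx":0,"dy":0,"dz":-65,"ax":0,"ay":0,"az":0},{"dx":0,"dy":0,"dz":-76,"ax":0,"ay":0,"az":0},{"dx":0,"dy":0,"dz":-82,"ax":0,"ay":0,"az":0},{"dx":0,"dy":0,"dz":-82,"ax":0,"ay":0,"az":0},{"dx":0,"dy":0,"dz":-82,"ax":0,"ay":0,"az":0},{"dx":0,"dy":0,"dz":-82,"ax":0,"ay":0,"az":0}]}}

```text
time: 36.92
tool_pos: [585.5, -21.9, 19.9]
tool_rot: [0.785, 0.619, 0.001, 0.001]
force: [0.1, -0.0, -2.0]
grip_width: 59.7
```

Call:
{"fn": "apply_moves", "kwargs": {"targets": [{"dx":-1,"dy":0,"dz":-2,"ax":0,"ay":0,"az":0},{"dx":-1,"dy":0,"dz":-4,"ax":0,"ay":0,"az":0},{"dx":-1,"dy":0,"dz":-4,"ax":0,"ay":0,"az":0},{"dx":-1,"dy":0,"dz":-4,"ax":0,"ay":0,"az":0}]}}

```text
time: 37.25
tool_pos: [583.5, -22.4, 14.8]
tool_rot: [0.785, 0.619, 0.0, 0.0]
force: [-1.0, -0.3, -2.0]
grip_width: 59.8
```

Run:
```python
from h import *
o=tool()
```

```text
t37.25 pos [583.5 -22.4  14.8] jaw-13.48 tilt 0.01 q [ 0.33  0.63 -0.53  1.89  0.46  0.75 -0.69] F [-1.  -0.3 -2. ] w59.8 rail [[-6.  46.4]]
```

Move 8 in rail y then creep.

Call:
{"fn": "apply_moves", "kwargs": {"targets": [{"dx":0.6,"dy":2.5,"dz":-0.5,"ax":0,"ay":0,"az":0},{"dx":1.2,"dy":5,"dz":-0.5,"ax":0,"ay":0,"az":0},{"dx":1.7,"dy":7,"dz":-0.5,"ax":0,"ay":0,"az":0},{"dx":1.7,"dy":7,"dz":-0.5,"ax":0,"ay":0,"az":0},{"dx":1.7,"dy":7,"dz":-0.5,"ax":0,"ay":0,"az":0}]}}

```text
time: 37.67
tool_pos: [585.3, -14.9, 14.2]
tool_rot: [0.785, 0.62, 0.0, -0.0]
force: [0.6, -0.2, -1.3]
grip_width: 60.1
```

Call:
{"fn": "apply_moves", "kwargs": {"targets": [{"dx":0.3,"dy":1.2,"dz":0,"ax":0,"ay":0,"az":0},{"dx":0.3,"dy":1.2,"dz":0,"ax":0,"ay":0,"az":0},{"dx":0.3,"dy":1.2,"dz":0,"ax":0,"ay":0,"az":0}]}}

```text
time: 37.92
tool_pos: [585.5, -14.0, 14.1]
tool_rot: [0.785, 0.619, 0.0, -0.0]
force: [-0.1, -0.2, -3.3]
grip_width: 59.9
```

Call:
{"fn": "apply_moves", "kwargs": {"targets": [{"dx":0.3,"dy":1.2,"dz":0,"ax":0,"ay":0,"az":0},{"dx":0.3,"dy":1.2,"dz":0,"ax":0,"ay":0,"az":0},{"dx":0.3,"dy":1.2,"dz":0,"ax":0,"ay":0,"az":0}]}}

```text
time: 38.17
tool_pos: [585.8, -13.1, 14.1]
tool_rot: [0.785, 0.619, -0.0, 0.0]
force: [-0.2, 0.2, -2.2]
grip_width: 60.0
```

Call:
{"fn": "apply_moves", "kwargs": {"targets": [{"dx":0.3,"dy":1.2,"dz":0,"ax":0,"ay":0,"az":0},{"dx":0.3,"dy":1.2,"dz":0,"ax":0,"ay":0,"az":0},{"dx":0.3,"dy":1.2,"dz":0,"ax":0,"ay":0,"az":0}]}}

```text
time: 38.42
tool_pos: [585.8, -13.0, 14.1]
tool_rot: [0.785, 0.619, -0.001, 0.0]
force: [-1.9, -5.5, -0.9]
grip_width: 59.5
```

Call:
{"fn": "apply_moves", "kwargs": {"targets": [{"dx":0.2,"dy":0.8,"dz":0,"ax":0,"ay":0,"az":0},{"dx":0.2,"dy":0.8,"dz":0,"ax":0,"ay":0,"az":0},{"dx":0.2,"dy":0.8,"dz":0,"ax":0,"ay":0,"az":0}]}}

```text
time: 38.67
tool_pos: [585.8, -13.0, 14.1]
tool_rot: [0.786, 0.619, -0.001, 0.001]
force: [-2.9, -6.1, 1.3]
grip_width: 59.5
```

Call:
{"fn": "apply_moves", "kwargs": {"targets": [{"dx":1.5,"dy":-0.8,"dz":0,"ax":0,"ay":0,"az":0},{"dx":3,"dy":-1.3,"dz":0,"ax":0,"ay":0,"az":0},{"dx":5,"dy":-1.8,"dz":0,"ax":0,"ay":0,"az":0},{"dx":5.5,"dy":-1.9,"dz":0,"ax":0,"ay":0,"az":0},{"dx":5.5,"dy":-1.9,"dz":0,"ax":0,"ay":0,"az":0}]}}

```text
time: 39.08
tool_pos: [588.9, -13.7, 13.9]
tool_rot: [0.785, 0.619, -0.003, -0.001]
force: [-8.4, -3.9, 6.2]
grip_width: 60.0
```

Call:
{"fn": "apply_moves", "kwargs": {"targets": [{"dx":1,"dy":-0.2,"dz":0,"ax":0,"ay":0,"az":0},{"dx":1,"dy":-0.2,"dz":0,"ax":0,"ay":0,"az":0},{"dx":1,"dy":-0.2,"dz":0,"ax":0,"ay":0,"az":0}]}}

```text
time: 39.33
tool_pos: [590.6, -13.9, 13.9]
tool_rot: [0.785, 0.619, -0.002, -0.001]
force: [-5.8, -4.3, 3.1]
grip_width: 59.8
```

Call:
{"fn": "apply_moves", "kwargs": {"targets": [{"dx":1,"dy":-0.2,"dz":0,"ax":0,"ay":0,"az":0},{"dx":1,"dy":-0.2,"dz":0,"ax":0,"ay":0,"az":0},{"dx":1,"dy":-0.2,"dz":0,"ax":0,"ay":0,"az":0}]}}

```text
time: 39.58
tool_pos: [591.4, -14.0, 13.9]
tool_rot: [0.785, 0.619, -0.002, -0.001]
force: [-7.7, -4.5, 3.7]
grip_width: 59.9
```

Call:
{"fn": "apply_moves", "kwargs": {"targets": [{"dx":1,"dy":-0.2,"dz":0,"ax":0,"ay":0,"az":0},{"dx":1,"dy":-0.2,"dz":0,"ax":0,"ay":0,"az":0},{"dx":1,"dy":-0.2,"dz":0,"ax":0,"ay":0,"az":0}]}}

```text
time: 39.83
tool_pos: [591.3, -14.0, 13.9]
tool_rot: [0.785, 0.619, -0.003, -0.001]
force: [-10.2, -3.0, 7.8]
grip_width: 60.0
```

Call:
{"fn": "apply_moves", "kwargs": {"targets": [{"dx":1,"dy":-0.2,"dz":0,"ax":0,"ay":0,"az":0},{"dx":1,"dy":-0.2,"dz":0,"ax":0,"ay":0,"az":0},{"dx":1,"dy":-0.2,"dz":0,"ax":0,"ay":0,"az":0}]}}

```text
time: 40.08
tool_pos: [591.3, -14.1, 13.9]
tool_rot: [0.785, 0.619, -0.004, -0.002]
force: [-13.5, -2.8, 12.6]
grip_width: 59.4
```

Call:
{"fn": "apply_moves", "kwargs": {"targets": [{"dx":-1.5,"dy":0.2,"dz":0.0,"ax":0,"ay":0,"az":0},{"dx":-1.5,"dy":0.2,"dz":0.0,"ax":0,"ay":0,"az":0},{"dx":-2.5,"dy":0.5,"dz":0.0,"ax":0,"ay":0,"az":0},{"dx":-4,"dy":0.8,"dz":0.0,"ax":0,"ay":0,"az":0},{"dx":-5,"dy":1,"dz":0.0,"ax":0,"ay":0,"az":0},{"dx":-6,"dy":1,"dz":3,"ax":0,"ay":0,"az":0},{"dx":-6,"dy":1,"dz":20,"ax":0,"ay":0,"az":0},{"dx":-6,"dy":1,"dz":50,"ax":0,"ay":0,"az":0},{"dx":-6,"dy":1,"dz":80,"ax":0,"ay":0,"az":0},{"dx":-15,"dy":10,"dz":100,"ax":0,"ay":0,"az":0},{"dx":-35,"dy":30,"dz":110,"ax":0,"ay":0,"az":0},{"dx":-55,"dy":50,"dz":110,"ax":0,"ay":0,"az":0},{"dx":-70,"dy":60,"dz":110,"ax":0,"ay":0,"az":0},{"dx":-70,"dy":60,"dz":110,"ax":0,"ay":0,"az":0},{"dx":-70,"dy":60,"dz":110,"ax":0,"ay":0,"az":0}], "gripper": 87}}

```text
time: 41.33
tool_pos: [525.6, 46.9, 124.7]
tool_rot: [0.785, 0.62, 0.0, 0.0]
force: [0.0, -0.1, -0.5]
grip_width: 87.0
```

Run:
```python
from h import *
import mm
o=tool()
d=cap("scene","s3");crop(d,165,160,285,250,"m1",6); t=mm.modules();cv2.imwrite("pics/t3.png",t["pixels"][:,:,::-1])
```

```text
t41.33 pos [525.6  46.9 124.7] jaw-13.36 tilt 0.06 q [ 0.32  0.41 -0.65  1.95  0.31  0.88 -0.73] F [ 0.  -0.1 -0.5] w87.0 rail [[-78.4 100.2]]
M [164.3 231.6] [426.4 258.7  44. ] [29.9 60.7] 19.9
```

View pics/m1.png

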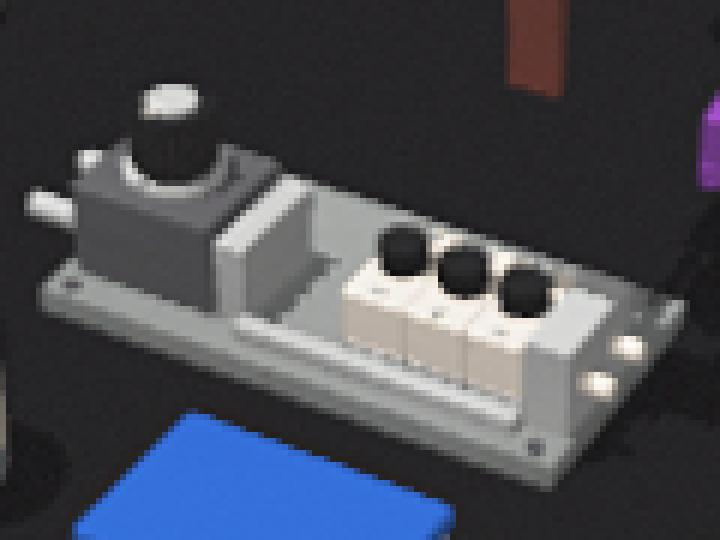

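View pics/t3.png

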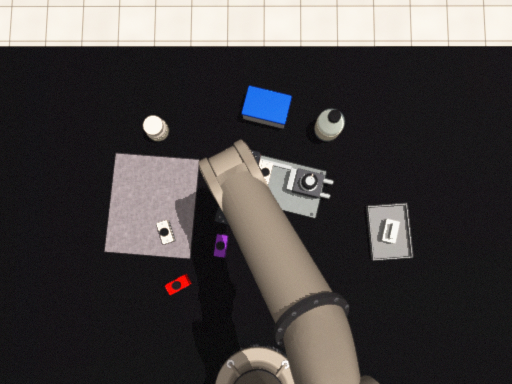

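Call:
{"fn": "apply_moves", "kwargs": {"targets": [{"dx":-8,"dy":17,"dz":0,"ax":0,"ay":0,"az":0.05},{"dx":-24,"dy":50,"dz":0,"ax":0,"ay":0,"az":0.15},{"dx":-40,"dy":85,"dz":0,"ax":0,"ay":0,"az":0.26},{"dx":-56,"dy":120,"dz":0,"ax":0,"ay":0,"az":0.37},{"dx":-72,"dy":155,"dz":0,"ax":0,"ay":0,"az":0.48},{"dx":-88,"dy":190,"dz":-5,"ax":0,"ay":0,"az":0.581},{"dx":-99,"dy":212,"dz":-20,"ax":0,"ay":0,"az":0.581},{"dx":-99,"dy":212,"dz":-45,"ax":0,"ay":0,"az":0.581},{"dx":-99,"dy":212,"dz":-75,"ax":0,"ay":0,"az":0.581},{"dx":-99,"dy":212,"dz":-92,"ax":0,"ay":0,"az":0.581},{"dx":-99,"dy":212,"dz":-92,"ax":0,"ay":0,"az":0.581},{"dx":-99,"dy":212,"dz":-92,"ax":0,"ay":0,"az":0.581},{"dx":-99,"dy":212,"dz":-92,"ax":0,"ay":0,"az":0.581},{"dx":-99,"dy":212,"dz":-92,"ax":0,"ay":0,"az":0.581}]}}

```text
time: 42.6
tool_pos: [427.9, 259.1, 33.5]
tool_rot: [0.575, 0.818, 0.001, 0.0]
force: [-0.2, -0.1, -1.0]
grip_width: 87.0
```

Run:
```python
from h import *
o=tool()
d=cap("scene");crop(d,270,100,390,230,"m1",5)
```

```text
t42.60 pos [427.9 259.1  33.5] jaw19.81 tilt 0.14 q [-0.08  0.55 -0.74  2.07  0.55  0.73 -0.82] F [-0.2 -0.1 -1. ] w87.0 rail [[-223.1  283.8]]
```

View pics/m1.png

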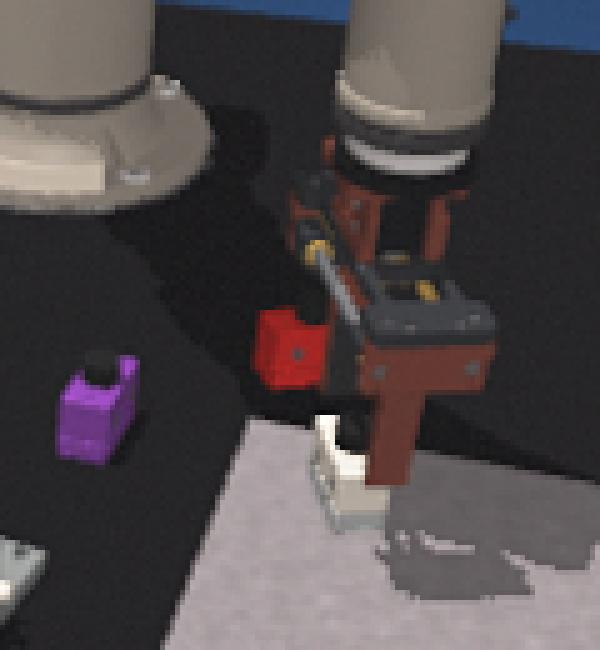

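Run:
```python
from h import *
o=env.get_obs(); d=cap("scene")
P=o["tool_pos"];j=np.radians(19.8);u=np.array([np.cos(j),np.sin(j),0]);v=np.array([-np.sin(j),np.cos(j),0])
f=P.copy();f[2]=46
for r in (44,57): print(r,((proj(d,[f+u*r-v*10,f+u*r+v*10])-[270,100]+.5)*5).round(0).tolist())
m=np.array([426.4,258.7,4]); print(((proj(d,[m+u*30-v*15,m+u*30+v*15,m+u*30-v*15+[0,0,40],m+u*30+v*15+[0,0,40]])-[270,100]+.5)*5).round(0).tolist())
```

```text
44 [[362.0, 487.0], [397.0, 486.0]]
57 [[368.0, 501.0], [404.0, 499.0]]
[[337.0, 533.0], [389.0, 530.0], [346.0, 475.0], [398.0, 472.0]]
```

Call:
{"fn": "apply_moves", "kwargs": {"targets": [{"dx":-1,"dy":0,"dz":-5,"ax":0,"ay":0,"az":0},{"dx":-1,"dy":0,"dz":-12,"ax":0,"ay":0,"az":0},{"dx":-1,"dy":0,"dz":-20,"ax":0,"ay":0,"az":0},{"dx":-1,"dy":0,"dz":-20,"ax":0,"ay":0,"az":0},{"dx":-1,"dy":0,"dz":-20,"ax":0,"ay":0,"az":0}]}}

```text
time: 43.12
tool_pos: [425.2, 258.1, 11.4]
tool_rot: [0.575, 0.818, -0.001, -0.0]
force: [0.4, -0.6, -0.7]
grip_width: 86.9
```

Run:
```python
from h import *
o=tool()
```

```text
t43.12 pos [425.2 258.1  11.4] jaw19.84 tilt 0.09 q [-0.1   0.58 -0.71  2.08  0.59  0.69 -0.86] F [ 0.4 -0.6 -0.7] w86.9 rail [[-225.4  282.2]]
```

Call:
{"fn": "apply_moves", "kwargs": {"targets": [{"dx":0.5,"dy":0.5,"dz":-3,"ax":0,"ay":0,"az":0},{"dx":0.5,"dy":0.5,"dz":-6,"ax":0,"ay":0,"az":0},{"dx":0.5,"dy":0.5,"dz":-6,"ax":0,"ay":0,"az":0},{"dx":0.5,"dy":0.5,"dz":-6,"ax":0,"ay":0,"az":0}]}}

```text
time: 43.45
tool_pos: [426.2, 258.9, 6.0]
tool_rot: [0.575, 0.818, -0.0, -0.0]
force: [-0.4, 0.3, -0.1]
grip_width: 87.0
```

Call:
{"fn": "apply_moves", "kwargs": {"targets": [{"dx":0,"dy":0,"dz":0,"ax":0,"ay":0,"az":0},{"dx":0,"dy":0,"dz":0,"ax":0,"ay":0,"az":0},{"dx":0,"dy":0,"dz":0,"ax":0,"ay":0,"az":0},{"dx":0,"dy":0,"dz":0,"ax":0,"ay":0,"az":0},{"dx":0,"dy":0,"dz":0,"ax":0,"ay":0,"az":0},{"dx":0,"dy":0,"dz":0,"ax":0,"ay":0,"az":0},{"dx":0,"dy":0,"dz":0,"ax":0,"ay":0,"az":0}], "gripper": 50, "squeeze": 35}}

```text
time: 44.03
tool_pos: [426.3, 258.9, 6.3]
tool_rot: [0.575, 0.818, -0.0, 0.0]
force: [0.6, -0.3, 2.2]
grip_width: 59.4
```

Call:
{"fn": "apply_moves", "kwargs": {"targets": [{"dx":0,"dy":0,"dz":5,"ax":0,"ay":0,"az":0},{"dx":0,"dy":0,"dz":15,"ax":0,"ay":0,"az":0},{"dx":0,"dy":0,"dz":35,"ax":0,"ay":0,"az":0},{"dx":0,"dy":0,"dz":60,"ax":0,"ay":0,"az":0},{"dx":0,"dy":0,"dz":80,"ax":0,"ay":0,"az":0},{"dx":0,"dy":0,"dz":95,"ax":0,"ay":0,"az":0},{"dx":0,"dy":0,"dz":95,"ax":0,"ay":0,"az":0},{"dx":0,"dy":0,"dz":95,"ax":0,"ay":0,"az":0}]}}

```text
time: 44.7
tool_pos: [426.8, 259.0, 101.9]
tool_rot: [0.575, 0.818, 0.001, 0.001]
force: [0.7, -0.6, -1.5]
grip_width: 59.6
```

Run:
```python
from h import *
o=tool()
d=cap("scene");crop(d,270,80,390,210,"m1",5);d=cap("scene");crop(d,165,160,285,250,"m2",6)
print(wf((-6,19)))
```

```text
t44.70 pos [426.8 259.  101.9] jaw19.80 tilt 0.11 q [ 0.    0.44 -0.82  2.02  0.43  0.85 -0.72] F [ 0.7 -0.6 -1.5] w59.6 rail [[-224.   283.4]]
[[577.10124239 -49.02429933]]
```

View pics/m1.png

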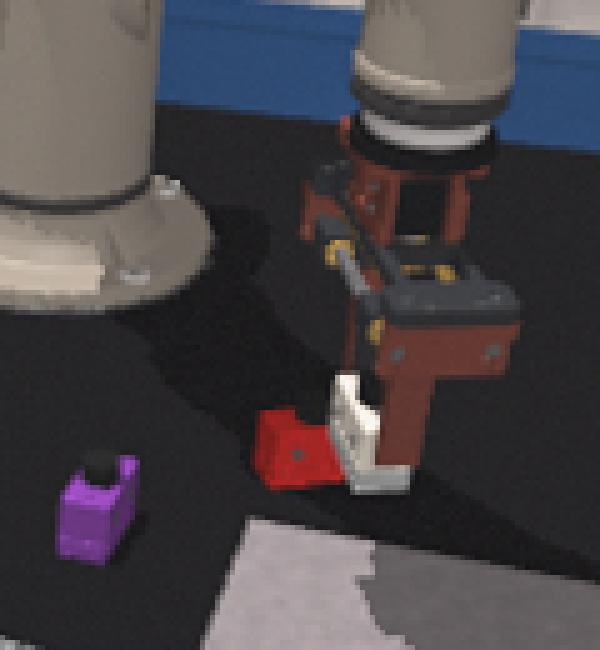

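View pics/m2.png

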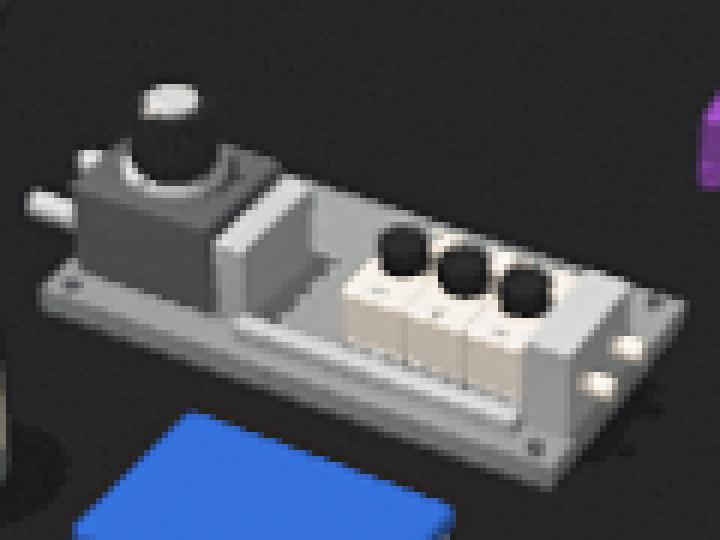

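Call:
{"fn": "apply_moves", "kwargs": {"targets": [{"dx":5,"dy":-10,"dz":0,"ax":0,"ay":0,"az":-0.02},{"dx":18,"dy":-36,"dz":0,"ax":0,"ay":0,"az":-0.07},{"dx":32,"dy":-66,"dz":0,"ax":0,"ay":0,"az":-0.13},{"dx":47,"dy":-96,"dz":0,"ax":0,"ay":0,"az":-0.19},{"dx":62,"dy":-126,"dz":0,"ax":0,"ay":0,"az":-0.25},{"dx":76,"dy":-156,"dz":0,"ax":0,"ay":0,"az":-0.31},{"dx":91,"dy":-186,"dz":0,"ax":0,"ay":0,"az":-0.37},{"dx":105,"dy":-216,"dz":0,"ax":0,"ay":0,"az":-0.43},{"dx":120,"dy":-246,"dz":0,"ax":0,"ay":0,"az":-0.49},{"dx":134,"dy":-276,"dz":0,"ax":0,"ay":0,"az":-0.55},{"dx":146,"dy":-299,"dz":0,"ax":0,"ay":0,"az":-0.581},{"dx":150,"dy":-309,"dz":0,"ax":0,"ay":0,"az":-0.581},{"dx":150,"dy":-309,"dz":0,"ax":0,"ay":0,"az":-0.581},{"dx":150,"dy":-309,"dz":0,"ax":0,"ay":0,"az":-0.581},{"dx":150,"dy":-309,"dz":0,"ax":0,"ay":0,"az":-0.581},{"dx":150,"dy":-309,"dz":0,"ax":0,"ay":0,"az":-0.581}]}}

```text
time: 46.13
tool_pos: [575.6, -47.8, 101.1]
tool_rot: [0.784, 0.621, 0.0, -0.001]
force: [-0.0, 0.1, -2.1]
grip_width: 59.6
```

Run:
```python
from h import *
o=tool()
d=cap("scene");crop(d,170,100,290,240,"m1",5)
```

```text
t46.13 pos [575.6 -47.8 101.1] jaw-13.27 tilt 0.06 q [ 0.43  0.51 -0.6   1.85  0.36  0.89 -0.57] F [-0.   0.1 -2.1] w59.6 rail [[-7.8 19.8]]
```

View pics/m1.png

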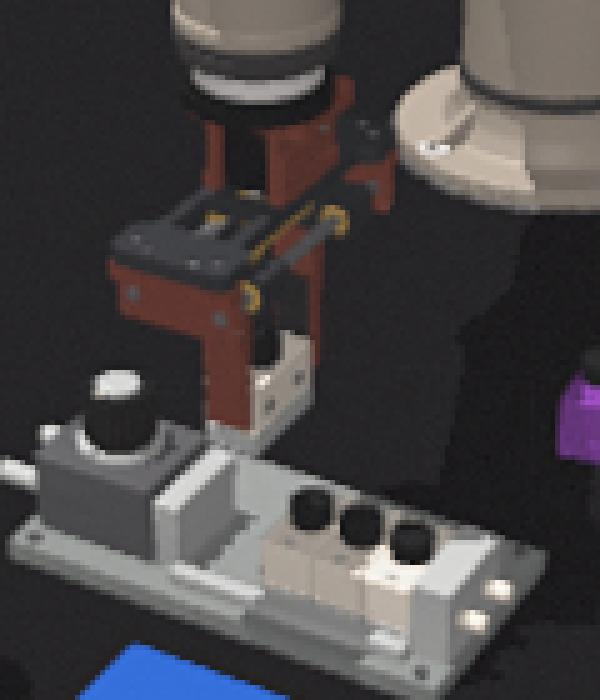

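Call:
{"fn": "apply_moves", "kwargs": {"targets": [{"dx":1,"dy":1,"dz":-20,"ax":0,"ay":0,"az":0},{"dx":1,"dy":1,"dz":-35,"ax":0,"ay":0,"az":0},{"dx":1,"dy":1,"dz":-40,"ax":0,"ay":0,"az":0},{"dx":1,"dy":1,"dz":-40,"ax":0,"ay":0,"az":0},{"dx":1,"dy":1,"dz":-40,"ax":0,"ay":0,"az":0}]}}

```text
time: 46.6
tool_pos: [577.3, -48.3, 61.5]
tool_rot: [0.785, 0.62, 0.0, -0.0]
force: [0.8, 0.6, -1.6]
grip_width: 60.0
```

Run:
```python
from h import *
o=tool()
d=cap("scene");crop(d,170,120,290,240,"m1",5)
```

```text
t46.60 pos [577.3 -48.3  61.5] jaw-13.40 tilt 0.02 q [ 0.41  0.56 -0.57  1.88  0.4   0.82 -0.6 ] F [ 0.8  0.6 -1.6] w60.0 rail [[-6.  19.7]]
```

View pics/m1.png

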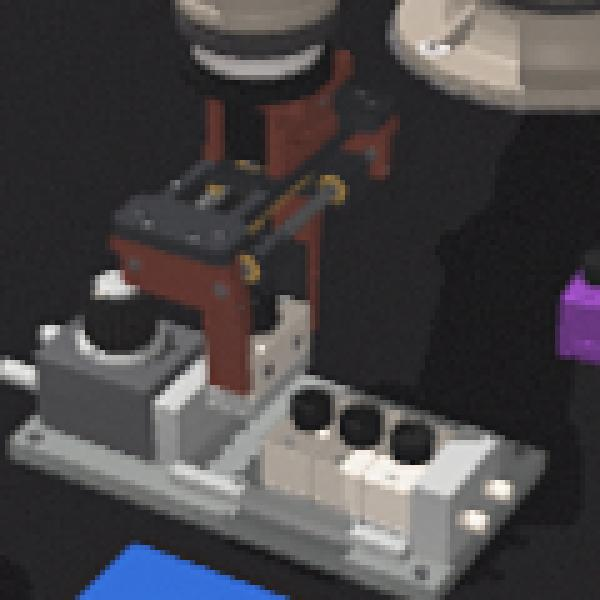

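Call:
{"fn": "apply_moves", "kwargs": {"targets": [{"dx":0,"dy":1,"dz":-12,"ax":0,"ay":0,"az":0},{"dx":0,"dy":1,"dz":-26,"ax":0,"ay":0,"az":0},{"dx":0,"dy":1,"dz":-36,"ax":0,"ay":0,"az":0},{"dx":0,"dy":1,"dz":-42,"ax":0,"ay":0,"az":0},{"dx":0,"dy":1,"dz":-42,"ax":0,"ay":0,"az":0},{"dx":0,"dy":1,"dz":-42,"ax":0,"ay":0,"az":0}]}}

```text
time: 47.15
tool_pos: [576.9, -48.0, 18.5]
tool_rot: [0.785, 0.619, -0.0, -0.0]
force: [-0.4, -0.1, -2.6]
grip_width: 59.8
```

Call:
{"fn": "apply_moves", "kwargs": {"targets": [{"dx":0,"dy":0,"dz":-2,"ax":0,"ay":0,"az":0},{"dx":0,"dy":0,"dz":-4,"ax":0,"ay":0,"az":0},{"dx":0,"dy":0,"dz":-4,"ax":0,"ay":0,"az":0},{"dx":0,"dy":0,"dz":-4,"ax":0,"ay":0,"az":0}]}}

```text
time: 47.48
tool_pos: [577.4, -48.1, 15.3]
tool_rot: [0.785, 0.619, 0.0, 0.0]
force: [-1.2, -0.1, -2.6]
grip_width: 59.8
```

Run:
```python
from h import *
o=tool()
d=cap("scene");crop(d,170,140,290,240,"m1",6)
```

```text
t47.48 pos [577.4 -48.1  15.3] jaw-13.47 tilt 0.02 q [ 0.38  0.62 -0.53  1.9   0.45  0.74 -0.65] F [-1.2 -0.1 -2.6] w59.8 rail [[-5.9 20. ]]
```

View pics/m1.png

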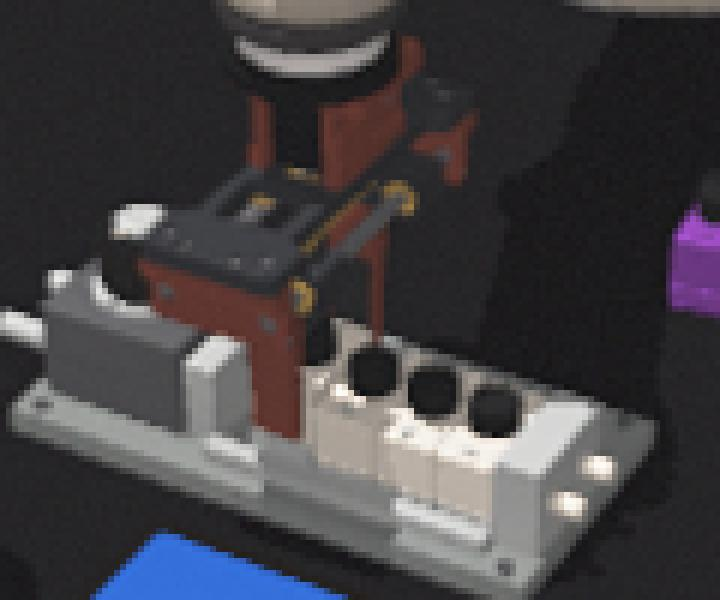

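Call:
{"fn": "apply_moves", "kwargs": {"targets": [{"dx":0.4,"dy":1.8,"dz":-0.7,"ax":0,"ay":0,"az":0},{"dx":0.9,"dy":3.9,"dz":-0.7,"ax":0,"ay":0,"az":0},{"dx":0.9,"dy":3.9,"dz":-0.7,"ax":0,"ay":0,"az":0},{"dx":0.9,"dy":3.9,"dz":-0.7,"ax":0,"ay":0,"az":0}]}}

```text
time: 47.87
tool_pos: [578.3, -43.8, 14.6]
tool_rot: [0.785, 0.62, 0.0, 0.0]
force: [0.3, 0.5, -2.2]
grip_width: 59.8
```

Call:
{"fn": "apply_moves", "kwargs": {"targets": [{"dx":0.3,"dy":1.2,"dz":0,"ax":0,"ay":0,"az":0},{"dx":0.3,"dy":1.2,"dz":0,"ax":0,"ay":0,"az":0},{"dx":0.3,"dy":1.2,"dz":0,"ax":0,"ay":0,"az":0}]}}

```text
time: 48.12
tool_pos: [578.5, -42.9, 14.5]
tool_rot: [0.785, 0.619, 0.0, -0.0]
force: [-0.1, -0.2, -1.5]
grip_width: 59.8
```

Call:
{"fn": "apply_moves", "kwargs": {"targets": [{"dx":0.3,"dy":1.2,"dz":0,"ax":0,"ay":0,"az":0},{"dx":0.3,"dy":1.2,"dz":0,"ax":0,"ay":0,"az":0},{"dx":0.3,"dy":1.2,"dz":0,"ax":0,"ay":0,"az":0}]}}

```text
time: 48.37
tool_pos: [578.6, -42.6, 14.4]
tool_rot: [0.785, 0.619, -0.0, 0.0]
force: [-0.4, -3.4, -0.6]
grip_width: 59.6
```

Call:
{"fn": "apply_moves", "kwargs": {"targets": [{"dx":0.3,"dy":1.2,"dz":0,"ax":0,"ay":0,"az":0},{"dx":0.3,"dy":1.2,"dz":0,"ax":0,"ay":0,"az":0},{"dx":0.3,"dy":1.2,"dz":0,"ax":0,"ay":0,"az":0}]}}

```text
time: 48.62
tool_pos: [578.6, -42.7, 14.4]
tool_rot: [0.786, 0.619, -0.001, 0.001]
force: [-1.9, -5.9, 1.3]
grip_width: 59.4
```

Call:
{"fn": "apply_moves", "kwargs": {"targets": [{"dx":1.5,"dy":-0.8,"dz":0.2,"ax":0,"ay":0,"az":0},{"dx":3,"dy":-1.3,"dz":0.2,"ax":0,"ay":0,"az":0},{"dx":5,"dy":-1.8,"dz":0.2,"ax":0,"ay":0,"az":0},{"dx":5.5,"dy":-1.9,"dz":0.2,"ax":0,"ay":0,"az":0},{"dx":5.5,"dy":-1.9,"dz":0.2,"ax":0,"ay":0,"az":0}]}}

```text
time: 49.03
tool_pos: [583.0, -43.8, 14.3]
tool_rot: [0.785, 0.619, -0.002, -0.0]
force: [-5.2, -3.9, 2.2]
grip_width: 59.7
```

Call:
{"fn": "apply_moves", "kwargs": {"targets": [{"dx":1,"dy":-0.2,"dz":0,"ax":0,"ay":0,"az":0},{"dx":1,"dy":-0.2,"dz":0,"ax":0,"ay":0,"az":0},{"dx":1,"dy":-0.2,"dz":0,"ax":0,"ay":0,"az":0}]}}

```text
time: 49.28
tool_pos: [583.8, -44.0, 14.3]
tool_rot: [0.785, 0.619, -0.002, -0.0]
force: [-6.0, -4.5, 3.1]
grip_width: 59.3
```

Call:
{"fn": "apply_moves", "kwargs": {"targets": [{"dx":1,"dy":-0.2,"dz":0,"ax":0,"ay":0,"az":0},{"dx":1,"dy":-0.2,"dz":0,"ax":0,"ay":0,"az":0},{"dx":1,"dy":-0.2,"dz":0,"ax":0,"ay":0,"az":0}]}}

```text
time: 49.53
tool_pos: [584.0, -44.0, 14.3]
tool_rot: [0.785, 0.619, -0.003, -0.001]
force: [-7.6, -4.4, 4.5]
grip_width: 60.0
```

Call:
{"fn": "apply_moves", "kwargs": {"targets": [{"dx":1,"dy":-0.2,"dz":0,"ax":0,"ay":0,"az":0},{"dx":1,"dy":-0.2,"dz":0,"ax":0,"ay":0,"az":0},{"dx":1,"dy":-0.2,"dz":0,"ax":0,"ay":0,"az":0}]}}

```text
time: 49.78
tool_pos: [584.0, -44.1, 14.4]
tool_rot: [0.785, 0.619, -0.003, -0.001]
force: [-10.5, -3.5, 9.1]
grip_width: 60.2
```

Call:
{"fn": "apply_moves", "kwargs": {"targets": [{"dx":1,"dy":-0.2,"dz":0,"ax":0,"ay":0,"az":0},{"dx":1,"dy":-0.2,"dz":0,"ax":0,"ay":0,"az":0},{"dx":1,"dy":-0.2,"dz":0,"ax":0,"ay":0,"az":0}]}}

```text
time: 50.03
tool_pos: [584.0, -44.0, 14.4]
tool_rot: [0.785, 0.619, -0.004, -0.002]
force: [-14.2, -2.9, 12.6]
grip_width: 60.1
```

Call:
{"fn": "apply_moves", "kwargs": {"targets": [{"dx":-1.5,"dy":0.2,"dz":0.0,"ax":0,"ay":0,"az":0},{"dx":-1.5,"dy":0.2,"dz":0.0,"ax":0,"ay":0,"az":0},{"dx":-2.5,"dy":0.5,"dz":0.0,"ax":0,"ay":0,"az":0},{"dx":-4,"dy":0.8,"dz":0.0,"ax":0,"ay":0,"az":0},{"dx":-5,"dy":1,"dz":0.0,"ax":0,"ay":0,"az":0},{"dx":-6,"dy":1,"dz":3,"ax":0,"ay":0,"az":0},{"dx":-6,"dy":1,"dz":20,"ax":0,"ay":0,"az":0},{"dx":-6,"dy":1,"dz":50,"ax":0,"ay":0,"az":0},{"dx":-6,"dy":1,"dz":80,"ax":0,"ay":0,"az":0},{"dx":-10,"dy":-5,"dz":100,"ax":0,"ay":0,"az":0},{"dx":-30,"dy":-30,"dz":110,"ax":0,"ay":0,"az":0},{"dx":-50,"dy":-60,"dz":110,"ax":0,"ay":0,"az":0},{"dx":-60,"dy":-88,"dz":110,"ax":0,"ay":0,"az":0},{"dx":-70,"dy":-110,"dz":110,"ax":0,"ay":0,"az":0},{"dx":-70,"dy":-110,"dz":110,"ax":0,"ay":0,"az":0}], "gripper": 87}}

```text
time: 51.28
tool_pos: [516.0, -159.3, 124.6]
tool_rot: [0.787, 0.616, -0.002, 0.001]
force: [-0.4, -0.8, -0.8]
grip_width: 86.9
```

Run:
```python
from h import *
o=tool()
d=cap("scene","s3");crop(d,165,160,285,250,"m1",6); t=cap("top");crop(t,215,140,345,225,"m2",6)
```

```text
t51.28 pos [ 516.  -159.3  124.6] jaw-13.89 tilt 0.21 q [ 0.66  0.42 -0.6   1.92  0.3   0.89 -0.33] F [-0.4 -0.8 -0.8] w86.9 rail [[ -39.6 -102.5]]
```

View pics/m1.png

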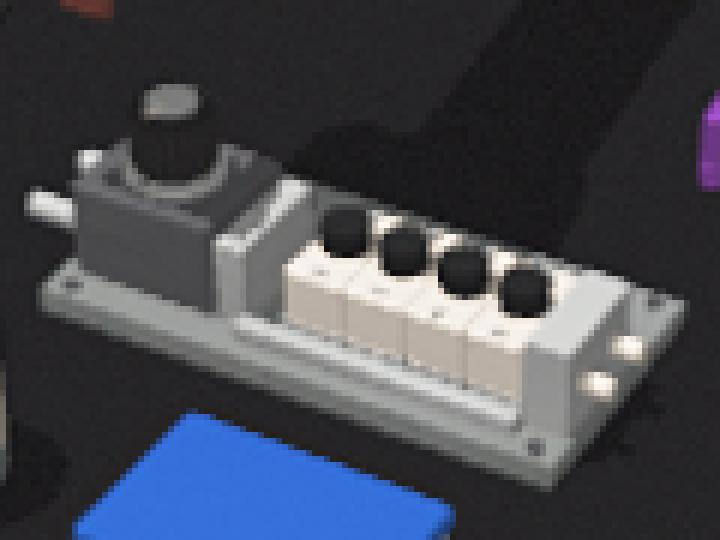

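View pics/m2.png

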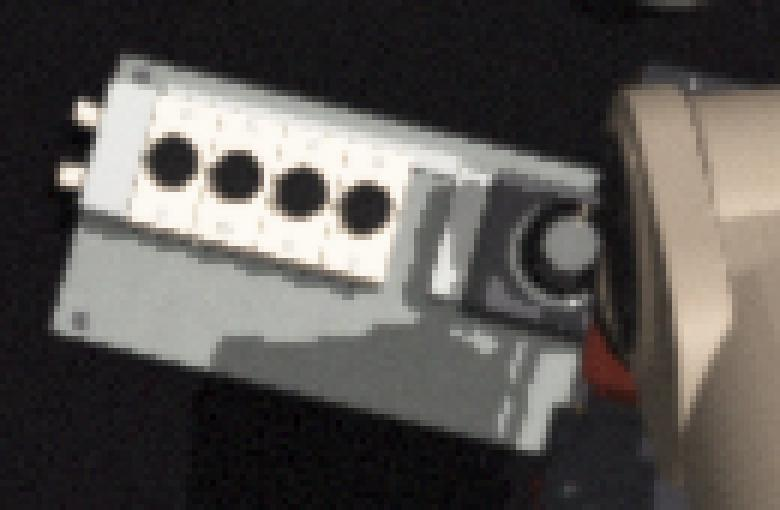

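Call:
{"fn": "apply_moves", "kwargs": {"targets": [{"dx":0,"dy":0,"dz":10,"ax":0,"ay":0,"az":0.1},{"dx":46,"dy":27,"dz":15,"ax":0,"ay":0,"az":2.8},{"dx":46,"dy":27,"dz":15,"ax":0,"ay":0,"az":2.8},{"dx":46,"dy":27,"dz":15,"ax":0,"ay":0,"az":2.8},{"dx":46,"dy":27,"dz":15,"ax":0,"ay":0,"az":2.8},{"dx":46,"dy":27,"dz":15,"ax":0,"ay":0,"az":2.8},{"dx":46,"dy":27,"dz":15,"ax":0,"ay":0,"az":2.8},{"dx":46,"dy":27,"dz":15,"ax":0,"ay":0,"az":2.8},{"dx":46,"dy":27,"dz":15,"ax":0,"ay":0,"az":2.8},{"dx":46,"dy":27,"dz":15,"ax":0,"ay":0,"az":2.8},{"dx":46,"dy":27,"dz":15,"ax":0,"ay":0,"az":2.8},{"dx":46,"dy":27,"dz":15,"ax":0,"ay":0,"az":2.8},{"dx":46,"dy":27,"dz":15,"ax":0,"ay":0,"az":2.8},{"dx":46,"dy":27,"dz":15,"ax":0,"ay":0,"az":2.8},{"dx":46,"dy":27,"dz":15,"ax":0,"ay":0,"az":2.8},{"dx":46,"dy":27,"dz":15,"ax":0,"ay":0,"az":2.8},{"dx":46,"dy":27,"dz":15,"ax":0,"ay":0,"az":2.8},{"dx":46,"dy":27,"dz":15,"ax":0,"ay":0,"az":2.8},{"dx":46,"dy":27,"dz":15,"ax":0,"ay":0,"az":2.8},{"dx":46,"dy":27,"dz":15,"ax":0,"ay":0,"az":2.8}], "gripper": 60}}

```text
time: 53.05
tool_pos: [565.4, -124.3, 140.1]
tool_rot: [-0.332, 0.943, 0.0, 0.001]
force: [0.5, 0.3, 0.5]
grip_width: 60.0
```

Run:
```python
from h import *
o=tool()
```

```text
t53.05 pos [ 565.4 -124.3  140.1] jaw-51.18 tilt 0.09 q [ 0.93  0.67 -1.16  1.8   0.68  1.13  1.79] F [0.5 0.3 0.5] w60.0 rail [[  0.2 -56.9]]
```

Call:
{"fn": "apply_moves", "kwargs": {"targets": [{"dx":-3,"dy":-8,"dz":-10,"ax":0,"ay":0,"az":0},{"dx":-3,"dy":-8,"dz":-25,"ax":0,"ay":0,"az":0},{"dx":-3,"dy":-8,"dz":-25,"ax":0,"ay":0,"az":0},{"dx":-3,"dy":-8,"dz":-25,"ax":0,"ay":0,"az":0}]}}

```text
time: 53.38
tool_pos: [560.6, -134.0, 113.2]
tool_rot: [-0.327, 0.945, 0.001, -0.001]
force: [0.6, 0.7, 0.3]
grip_width: 60.1
```

Run:
```python
from h import *
o=tool()
d=cap("scene");crop(d,130,90,260,230,"m1",5)
```

```text
t53.38 pos [ 560.6 -134.   113.2] jaw-51.78 tilt 0.15 q [ 0.93  0.7  -1.13  1.83  0.71  1.09  1.77] F [0.6 0.7 0.3] w60.1 rail [[ -2.2 -67.5]]
```

View pics/m1.png

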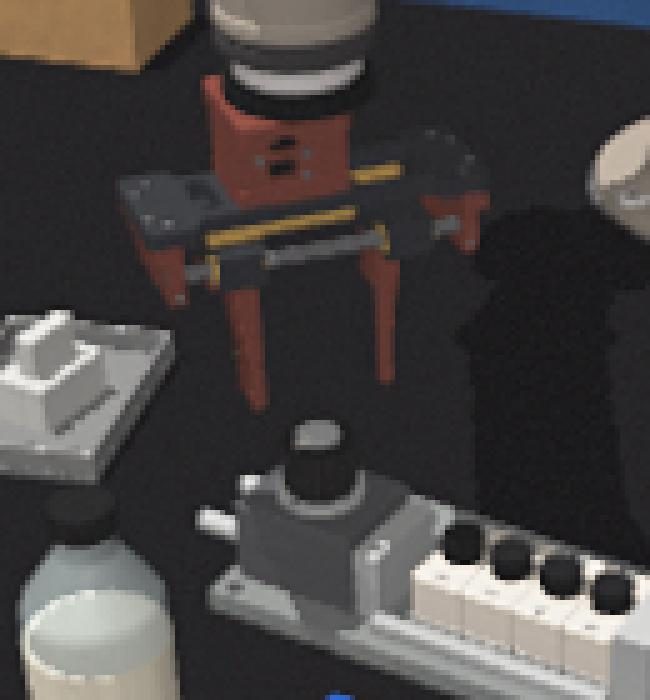

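Call:
{"fn": "apply_moves", "kwargs": {"targets": [{"dx":1,"dy":1,"dz":-12,"ax":0,"ay":0,"az":0},{"dx":1,"dy":1,"dz":-25,"ax":0,"ay":0,"az":0},{"dx":1,"dy":1,"dz":-25,"ax":0,"ay":0,"az":0},{"dx":1,"dy":1,"dz":-25,"ax":0,"ay":0,"az":0},{"dx":1,"dy":1,"dz":-25,"ax":0,"ay":0,"az":0}]}}

```text
time: 53.85
tool_pos: [562.6, -133.0, 89.5]
tool_rot: [-0.328, 0.945, 0.0, -0.0]
force: [-0.5, 0.3, 1.2]
grip_width: 60.0
```

Run:
```python
from h import *
o=tool()
d=cap("scene");crop(d,150,110,250,230,"m1",6)
P=o["tool_pos"]; j=np.radians(128.3);u=np.array([np.cos(j),np.sin(j),0])
for z in(-19,9,15): print(((proj(d,[P+u*30+[0,0,z],P-u*30+[0,0,z]])-[150,110]+.5)*6).round(0).tolist())
```

```text
t53.85 pos [ 562.6 -133.    89.5] jaw-51.65 tilt 0.02 q [ 0.91  0.72 -1.1   1.84  0.74  1.06  1.75] F [-0.5  0.3  1.2] w60.0 rail [[ -0.5 -66.1]]
[[329.0, 441.0], [203.0, 469.0]]
[[326.0, 390.0], [199.0, 417.0]]
[[326.0, 379.0], [198.0, 406.0]]
```

View pics/m1.png

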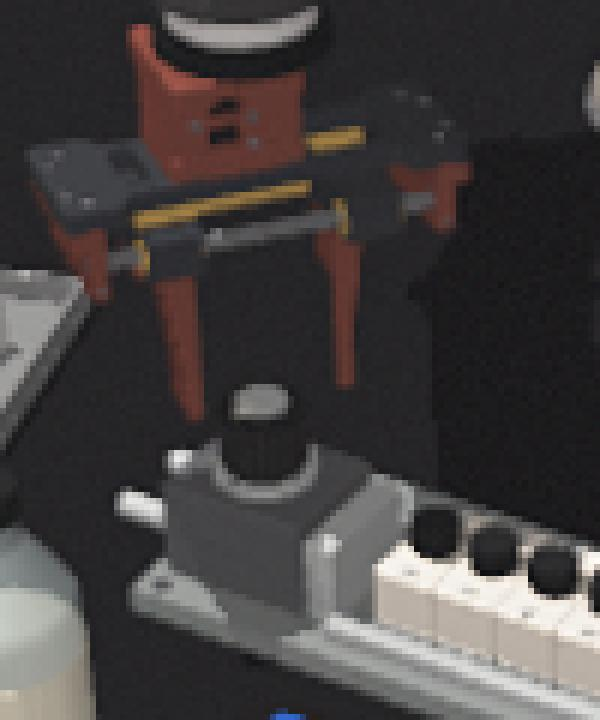

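Call:
{"fn": "apply_moves", "kwargs": {"targets": [{"dx":0,"dy":0,"dz":-10,"ax":0,"ay":0,"az":0},{"dx":0,"dy":0,"dz":-20,"ax":0,"ay":0,"az":0},{"dx":0,"dy":0,"dz":-26,"ax":0,"ay":0,"az":0},{"dx":0,"dy":0,"dz":-26,"ax":0,"ay":0,"az":0},{"dx":0,"dy":0,"dz":-26,"ax":0,"ay":0,"az":0},{"dx":0,"dy":0,"dz":-26,"ax":0,"ay":0,"az":0}]}}

```text
time: 54.4
tool_pos: [562.7, -133.1, 63.7]
tool_rot: [-0.328, 0.945, 0.0, 0.0]
force: [0.2, -0.3, 0.4]
grip_width: 60.4
```

Run:
```python
from h import *
o=tool()
d=cap("scene");crop(d,150,110,250,230,"m1",6)
```

```text
t54.40 pos [ 562.7 -133.1   63.7] jaw-51.65 tilt 0.01 q [ 0.89  0.75 -1.07  1.86  0.78  1.02  1.72] F [ 0.2 -0.3  0.4] w60.4 rail [[ -0.4 -66.1]]
```

View pics/m1.png

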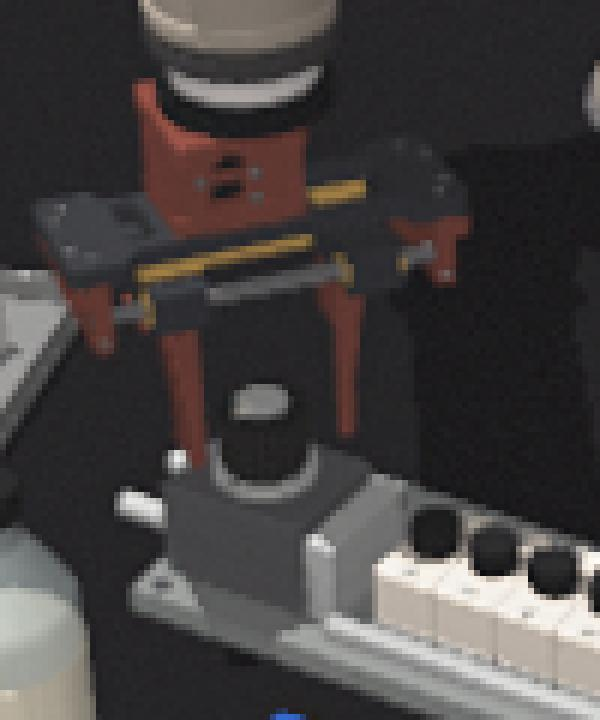

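Call:
{"fn": "apply_moves", "kwargs": {"targets": [{"dx":0,"dy":0,"dz":0,"ax":0,"ay":0,"az":0},{"dx":0,"dy":0,"dz":0,"ax":0,"ay":0,"az":0},{"dx":0,"dy":0,"dz":0,"ax":0,"ay":0,"az":0},{"dx":0,"dy":0,"dz":0,"ax":0,"ay":0,"az":0},{"dx":0,"dy":0,"dz":0,"ax":0,"ay":0,"az":0},{"dx":0,"dy":0,"dz":0,"ax":0,"ay":0,"az":0}], "gripper": 30, "squeeze": 35}}

```text
time: 54.95
tool_pos: [563.0, -133.6, 63.9]
tool_rot: [-0.328, 0.945, -0.0, 0.0]
force: [1.2, -1.3, 2.0]
grip_width: 39.3
```

Call:
{"fn": "apply_moves", "kwargs": {"targets": [{"dx":0,"dy":0,"dz":0,"ax":0,"ay":0,"az":-0.05},{"dx":0,"dy":0,"dz":0,"ax":0,"ay":0,"az":-0.12},{"dx":0,"dy":0,"dz":0,"ax":0,"ay":0,"az":-0.2},{"dx":0,"dy":0,"dz":0,"ax":0,"ay":0,"az":-0.3},{"dx":0,"dy":0,"dz":0,"ax":0,"ay":0,"az":-0.4},{"dx":0,"dy":0,"dz":0,"ax":0,"ay":0,"az":-0.5},{"dx":0,"dy":0,"dz":0,"ax":0,"ay":0,"az":-0.5}]}}

```text
time: 55.53
tool_pos: [563.3, -134.4, 64.0]
tool_rot: [-0.082, 0.997, -0.001, 0.001]
force: [2.2, -2.7, -0.4]
grip_width: 39.3
```

Run:
```python
from h import *
o=tool();print(o["torque"])
d=cap("scene");crop(d,150,110,250,230,"m1",6)
```

```text
t55.53 pos [ 563.3 -134.4   64. ] jaw-80.55 tilt 0.12 q [ 0.83  0.7  -0.97  1.86  0.7   0.97  1.28] F [ 2.2 -2.7 -0.4] w39.3 rail [[  0.5 -67.2]]
[-0.63406228 -0.7095774  -0.02815291]
```

View pics/m1.png

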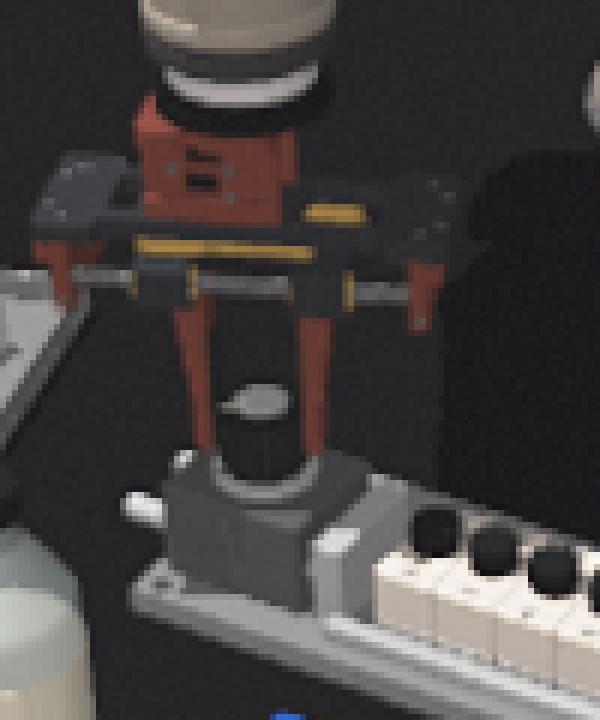

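Call:
{"fn": "apply_moves", "kwargs": {"targets": [{"dx":0.3,"dy":-0.6,"dz":0,"ax":0,"ay":0,"az":-0.1},{"dx":0.3,"dy":-0.6,"dz":0,"ax":0,"ay":0,"az":-0.2},{"dx":0.3,"dy":-0.6,"dz":0,"ax":0,"ay":0,"az":-0.3},{"dx":0.3,"dy":-0.6,"dz":0,"ax":0,"ay":0,"az":-0.4},{"dx":0.3,"dy":-0.6,"dz":0,"ax":0,"ay":0,"az":-0.5},{"dx":0.3,"dy":-0.6,"dz":0,"ax":0,"ay":0,"az":-0.6},{"dx":0.3,"dy":-0.6,"dz":0,"ax":0,"ay":0,"az":-0.7},{"dx":0.3,"dy":-0.6,"dz":0,"ax":0,"ay":0,"az":-0.8},{"dx":0.3,"dy":-0.6,"dz":0,"ax":0,"ay":0,"az":-0.9},{"dx":0.3,"dy":-0.6,"dz":0,"ax":0,"ay":0,"az":-1.0},{"dx":0.3,"dy":-0.6,"dz":0,"ax":0,"ay":0,"az":-1.0}]}}

```text
time: 56.5
tool_pos: [562.9, -135.9, 63.9]
tool_rot: [0.405, 0.914, -0.001, 0.0]
force: [-0.6, -5.8, 2.6]
grip_width: 39.0
```

Run:
```python
from h import *
o=tool();print(o["torque"])
d=cap("scene");crop(d,150,110,250,230,"m1",6)
```

```text
t56.50 pos [ 562.9 -135.9   63.9] jaw42.23 tilt 0.16 q [ 0.69  0.61 -0.75  1.87  0.53  0.88  0.41] F [-0.6 -5.8  2.6] w39.0 rail [[  0.4 -68.8]]
[-1.29454549 -0.2430205   0.00255627]
```

View pics/m1.png

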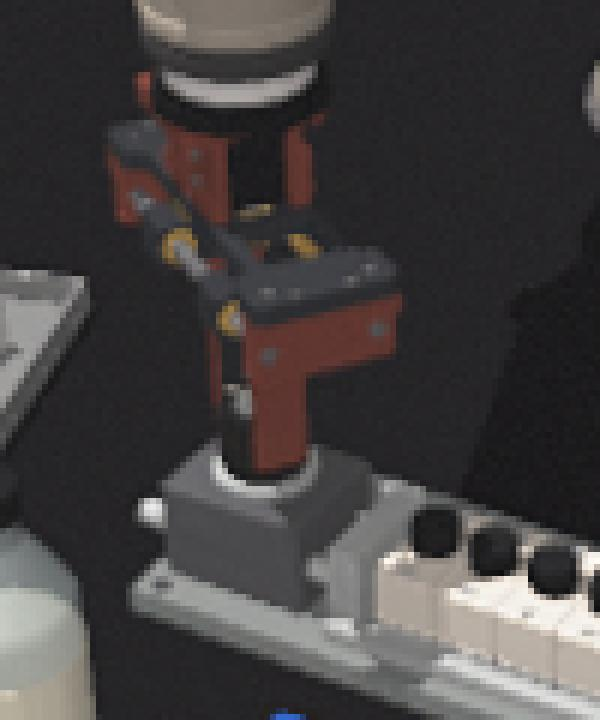

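Call:
{"fn": "apply_moves", "kwargs": {"targets": [{"dx":0,"dy":0,"dz":0,"ax":0,"ay":0,"az":0},{"dx":0,"dy":0,"dz":0,"ax":0,"ay":0,"az":0},{"dx":0,"dy":0,"dz":0,"ax":0,"ay":0,"az":0},{"dx":0,"dy":0,"dz":0,"ax":0,"ay":0,"az":0}], "gripper": 52}}

```text
time: 56.88
tool_pos: [562.6, -133.0, 63.4]
tool_rot: [0.403, 0.915, 0.0, -0.001]
force: [0.3, 0.5, -0.2]
grip_width: 51.7
```

Run:
```python
from h import *
o=tool();print(o["torque"])
```

```text
t56.88 pos [ 562.6 -133.    63.4] jaw42.51 tilt 0.07 q [ 0.69  0.61 -0.75  1.87  0.53  0.88  0.42] F [ 0.3  0.5 -0.2] w51.7 rail [[ -0.5 -66.1]]
[-0.05150121 -0.11130619  0.02313258]
```

Call:
{"fn": "apply_moves", "kwargs": {"targets": [{"dx":0,"dy":0,"dz":0,"ax":0,"ay":0,"az":0},{"dx":0,"dy":0,"dz":0,"ax":0,"ay":0,"az":0},{"dx":0,"dy":0,"dz":0,"ax":0,"ay":0,"az":0},{"dx":0,"dy":0,"dz":0,"ax":0,"ay":0,"az":0},{"dx":0,"dy":0,"dz":0,"ax":0,"ay":0,"az":0}], "gripper": 30}}

```text
time: 57.3
tool_pos: [561.6, -134.6, 63.5]
tool_rot: [0.404, 0.915, -0.001, -0.001]
force: [-5.6, -1.9, 4.2]
grip_width: 39.0
```

Run:
```python
from h import *
o=tool();print(o["torque"])
```

```text
t57.30 pos [ 561.6 -134.6   63.5] jaw42.38 tilt 0.16 q [ 0.69  0.61 -0.75  1.87  0.53  0.88  0.42] F [-5.6 -1.9  4.2] w39.0 rail [[ -1.1 -67.8]]
[-0.58803469  1.01789215  0.0466939 ]
```

Call:
{"fn": "apply_moves", "kwargs": {"targets": [{"dx":0,"dy":0,"dz":0,"ax":0,"ay":0,"az":0},{"dx":0,"dy":0,"dz":0,"ax":0,"ay":0,"az":0},{"dx":-1.2,"dy":-2,"dz":0,"ax":0,"ay":0,"az":0},{"dx":-1.2,"dy":-2,"dz":0,"ax":0,"ay":0,"az":0},{"dx":-1.2,"dy":-2,"dz":0,"ax":0,"ay":0,"az":0}], "gripper": 52}}

```text
time: 57.72
tool_pos: [562.0, -135.8, 63.7]
tool_rot: [0.404, 0.915, 0.0, 0.0]
force: [-0.7, -0.1, 0.7]
grip_width: 51.6
```

Call:
{"fn": "apply_moves", "kwargs": {"targets": [{"dx":0,"dy":0,"dz":0,"ax":0,"ay":0,"az":0},{"dx":0,"dy":0,"dz":0,"ax":0,"ay":0,"az":0},{"dx":0,"dy":0,"dz":0,"ax":0,"ay":0,"az":0},{"dx":0,"dy":0,"dz":0,"ax":0,"ay":0,"az":0},{"dx":0,"dy":0,"dz":0,"ax":0,"ay":0,"az":0}], "gripper": 30}}

```text
time: 58.13
tool_pos: [562.1, -135.5, 63.8]
tool_rot: [0.403, 0.915, 0.0, 0.0]
force: [1.4, 1.1, -0.7]
grip_width: 39.7
```

Call:
{"fn": "apply_moves", "kwargs": {"targets": [{"dx":0,"dy":0,"dz":0,"ax":0,"ay":0,"az":-0.1},{"dx":0,"dy":0,"dz":0,"ax":0,"ay":0,"az":-0.2},{"dx":0,"dy":0,"dz":0,"ax":0,"ay":0,"az":-0.3},{"dx":0,"dy":0,"dz":0,"ax":0,"ay":0,"az":-0.4},{"dx":0,"dy":0,"dz":0,"ax":0,"ay":0,"az":-0.5},{"dx":0,"dy":0,"dz":0,"ax":0,"ay":0,"az":-0.5}]}}

```text
time: 58.63
tool_pos: [561.7, -135.7, 63.8]
tool_rot: [0.619, 0.786, -0.0, 0.0]
force: [0.8, 2.0, 0.1]
grip_width: 39.2
```

Run:
```python
from h import *
o=tool();print(o["torque"])
d=cap("scene");crop(d,150,130,270,230,"m1",6)
```

```text
t58.63 pos [ 561.7 -135.7   63.8] jaw13.57 tilt 0.01 q [ 0.61  0.57 -0.63  1.88  0.45  0.84 -0.01] F [0.8 2.  0.1] w39.2 rail [[ -0.7 -68.8]]
[ 0.21217222 -0.18447973 -0.06210681]
```

View pics/m1.png

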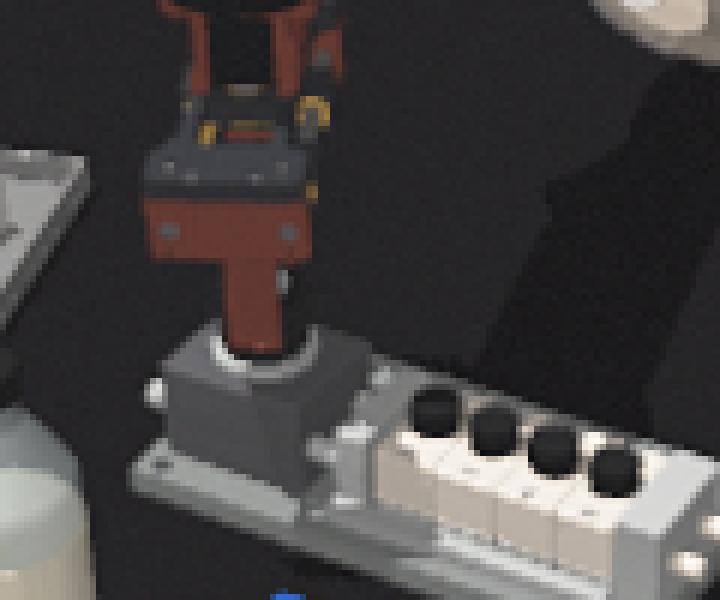

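Call:
{"fn": "apply_moves", "kwargs": {"targets": [{"dx":0,"dy":0,"dz":0,"ax":0,"ay":0,"az":-0.1},{"dx":0,"dy":0,"dz":0,"ax":0,"ay":0,"az":-0.2},{"dx":0,"dy":0,"dz":0,"ax":0,"ay":0,"az":-0.3},{"dx":0,"dy":0,"dz":0,"ax":0,"ay":0,"az":-0.4},{"dx":0,"dy":0,"dz":0,"ax":0,"ay":0,"az":-0.5}]}}

```text
time: 59.1
tool_pos: [561.4, -135.6, 63.7]
tool_rot: [0.793, 0.609, -0.0, -0.0]
force: [-1.6, 1.8, 2.2]
grip_width: 38.9
```

Run:
```python
from h import *
o=tool();print(o["torque"])
d=cap("scene");crop(d,150,130,270,230,"m1",6)
```

```text
t59.10 pos [ 561.4 -135.6   63.7] jaw-14.96 tilt 0.05 q [ 0.53  0.54 -0.52  1.88  0.36  0.81 -0.44] F [-1.6  1.8  2.2] w38.9 rail [[ -1.1 -68.9]]
[0.15236163 0.28555802 0.03486307]
```

View pics/m1.png

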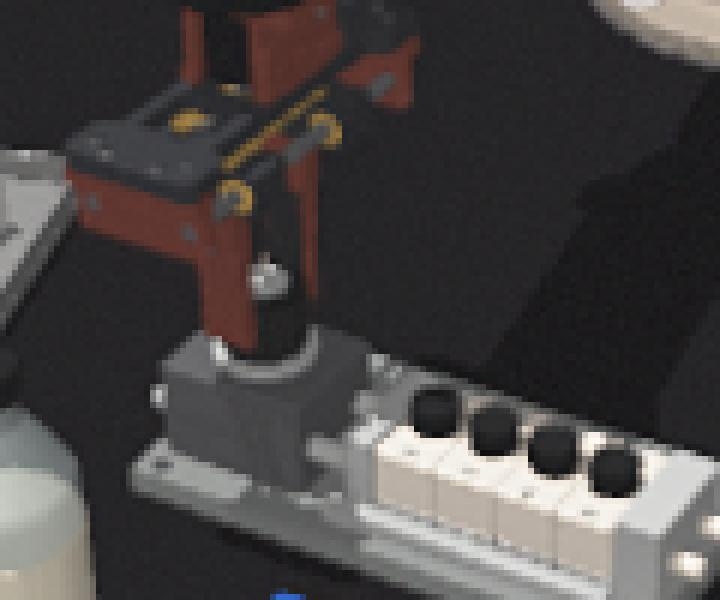

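Call:
{"fn": "apply_moves", "kwargs": {"targets": [{"dx":0,"dy":0,"dz":0,"ax":0,"ay":0,"az":-0.1},{"dx":0,"dy":0,"dz":0,"ax":0,"ay":0,"az":-0.2},{"dx":0,"dy":0,"dz":0,"ax":0,"ay":0,"az":-0.3},{"dx":0,"dy":0,"dz":0,"ax":0,"ay":0,"az":-0.4},{"dx":0,"dy":0,"dz":0,"ax":0,"ay":0,"az":-0.5}]}}

```text
time: 59.57
tool_pos: [561.0, -135.4, 63.7]
tool_rot: [0.919, 0.395, -0.001, -0.0]
force: [-2.6, 1.2, 3.7]
grip_width: 39.4
```

Run:
```python
from h import *
o=tool();print(o["torque"],o["tau"].round(3))
d=cap("scene");crop(d,150,130,270,230,"m1",6)
```

```text
t59.57 pos [ 561.  -135.4   63.7] jaw-43.48 tilt 0.09 q [ 0.44  0.52 -0.4   1.89  0.28  0.79 -0.87] F [-2.6  1.2  3.7] w39.4 rail [[ -1.4 -68.8]]
[0.39296955 0.53355213 0.19438368] [  2.165 -51.343  -4.132 -21.341   0.553  -0.678   1.179]
```

View pics/m1.png

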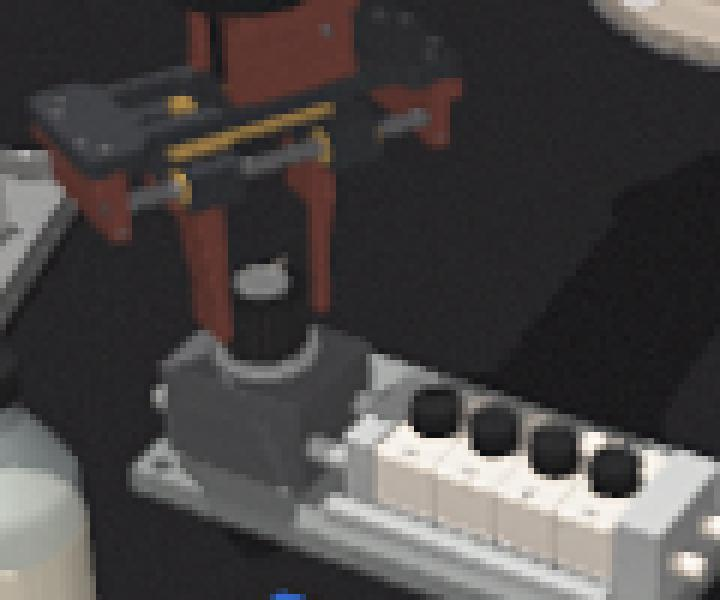

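Call:
{"fn": "apply_moves", "kwargs": {"targets": [{"dx":0,"dy":0,"dz":0,"ax":0,"ay":0,"az":-0.1},{"dx":0,"dy":0,"dz":0,"ax":0,"ay":0,"az":-0.2},{"dx":0,"dy":0,"dz":0,"ax":0,"ay":0,"az":-0.3},{"dx":0,"dy":0,"dz":0,"ax":0,"ay":0,"az":-0.4},{"dx":0,"dy":0,"dz":0,"ax":0,"ay":0,"az":-0.5},{"dx":0,"dy":0,"dz":0,"ax":0,"ay":0,"az":-0.6},{"dx":0,"dy":0,"dz":0,"ax":0,"ay":0,"az":-0.7},{"dx":0,"dy":0,"dz":0,"ax":0,"ay":0,"az":-0.8}]}}

```text
time: 60.28
tool_pos: [560.8, -134.9, 63.7]
tool_rot: [1.0, 0.007, -0.001, -0.0]
force: [-3.0, 4.6, 3.9]
grip_width: 39.2
```

Run:
```python
from h import *
o=tool();print(o["torque"],o["tau"].round(3))
d=cap("scene");crop(d,150,130,270,230,"m1",6)
```

```text
t60.28 pos [ 560.8 -134.9   63.7] jaw-89.22 tilt 0.13 q [ 0.29  0.5  -0.21  1.9   0.14  0.76 -1.55] F [-3.   4.6  3.9] w39.2 rail [[ -1.8 -68.3]]
[0.77464748 0.7577262  0.22576462] [  2.842 -50.76   -0.66  -21.646   0.852  -1.07    1.173]
```

View pics/m1.png

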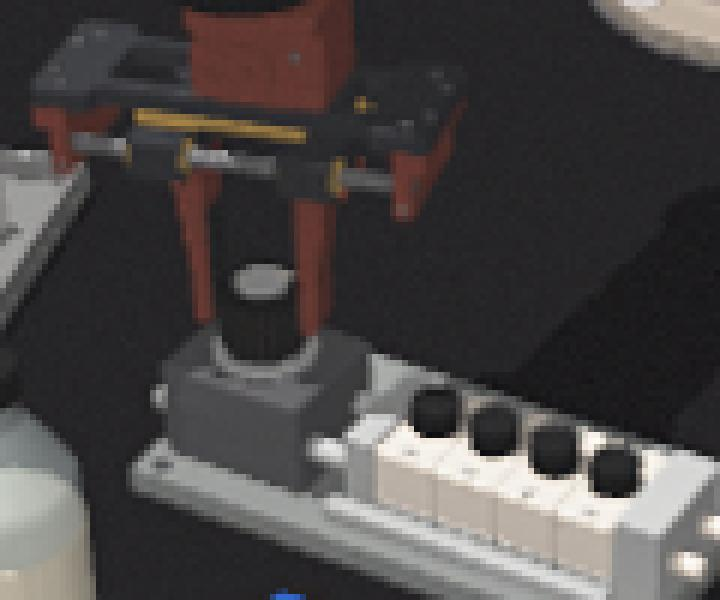

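Call:
{"fn": "apply_moves", "kwargs": {"targets": [{"dx":0,"dy":0,"dz":0,"ax":0,"ay":0,"az":-0.1},{"dx":0,"dy":0,"dz":0,"ax":0,"ay":0,"az":-0.2},{"dx":0,"dy":0,"dz":0,"ax":0,"ay":0,"az":-0.3},{"dx":0,"dy":0,"dz":0,"ax":0,"ay":0,"az":-0.4},{"dx":0,"dy":0,"dz":0,"ax":0,"ay":0,"az":-0.5},{"dx":0,"dy":0,"dz":0,"ax":0,"ay":0,"az":-0.6}]}}

```text
time: 60.83
tool_pos: [561.1, -134.5, 63.7]
tool_rot: [0.958, -0.288, -0.001, -0.0]
force: [-3.4, 4.4, 5.6]
grip_width: 39.2
```

Run:
```python
from h import *
o=tool();print(o["torque"],o["tau"].round(3))
d=cap("scene");crop(d,150,130,270,230,"m1",6)
```

```text
t60.83 pos [ 561.1 -134.5   63.7] jaw56.48 tilt 0.13 q [ 0.17  0.49 -0.06  1.91  0.04  0.75 -2.06] F [-3.4  4.4  5.6] w39.2 rail [[ -1.7 -67.8]]
[1.08287294 0.59899642 0.15693271] [  3.486 -50.262   1.903 -21.431   1.037  -1.134   1.165]
```

View pics/m1.png

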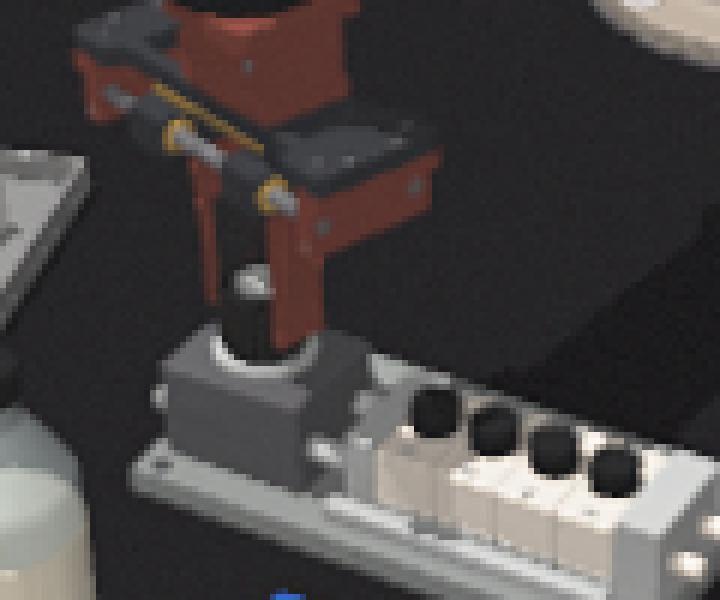

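Call:
{"fn": "apply_moves", "kwargs": {"targets": [{"dx":0,"dy":0,"dz":0,"ax":0,"ay":0,"az":0},{"dx":0,"dy":0,"dz":0,"ax":0,"ay":0,"az":0},{"dx":0,"dy":0,"dz":0,"ax":0,"ay":0,"az":0},{"dx":0,"dy":0,"dz":0,"ax":0,"ay":0,"az":0},{"dx":0,"dy":0,"dz":15,"ax":0,"ay":0,"az":0},{"dx":0,"dy":0,"dz":40,"ax":0,"ay":0,"az":0},{"dx":0,"dy":0,"dz":75,"ax":0,"ay":0,"az":0},{"dx":-10,"dy":-20,"dz":105,"ax":0,"ay":0,"az":0},{"dx":-35,"dy":-50,"dz":120,"ax":0,"ay":0,"az":0},{"dx":-60,"dy":-85,"dz":120,"ax":0,"ay":0,"az":0},{"dx":-85,"dy":-120,"dz":120,"ax":0,"ay":0,"az":0},{"dx":-110,"dy":-155,"dz":120,"ax":0,"ay":0,"az":0},{"dx":-130,"dy":-190,"dz":120,"ax":0,"ay":0,"az":0},{"dx":-140,"dy":-225,"dz":120,"ax":0,"ay":0,"az":0},{"dx":-140,"dy":-225,"dz":120,"ax":0,"ay":0,"az":0},{"dx":-140,"dy":-225,"dz":120,"ax":0,"ay":0,"az":0}], "gripper": 62}}

```text
time: 62.22
tool_pos: [420.0, -363.5, 183.6]
tool_rot: [0.956, -0.292, -0.0, 0.0]
force: [0.1, 1.3, -0.8]
grip_width: 61.6
```

Run:
```python
from h import *
o=tool()
d=cap("scene");crop(d,165,160,285,250,"m1",6); t=cap("top","tf");crop(t,215,140,345,225,"m2",6)
m=(t["pixels"].max(2)<70).astype(np.uint8)
im=cv2.resize(t["pixels"],None,fx=4,fy=4,interpolation=cv2.INTER_CUBIC);m=(im.max(2)<110).astype(np.uint8)
n,l,st,ce=cv2.connectedComponentsWithStats(m)
for i in range(n):
    a=st[i]
    if 300<a[4]<1500 and 225*4<ce[i][0]<290*4 and 150*4<ce[i][1]<185*4:
        w=onz(t,[(ce[i]+.5)/4-.5],66); print(a[4],w.round(1),rf(w).round(1))
```

```text
t62.22 pos [ 420.  -363.5  183.6] jaw55.99 tilt 0.05 q [ 0.55  0.3   0.06  1.87 -0.02  0.97 -1.55] F [ 0.1  1.3 -0.8] w61.6 rail [[ -85.3 -323.5]]
815 [[603.  44.  66.]] [[ -2.6 115.4]]
800 [[596.2  14.9  66. ]] [[-2.4 85.6]]
797 [[588.9 -13.9  66. ]] [[-2.7 55.9]]
813 [[581.8 -43.1  66. ]] [[-2.9 25.9]]
```

View pics/m1.png

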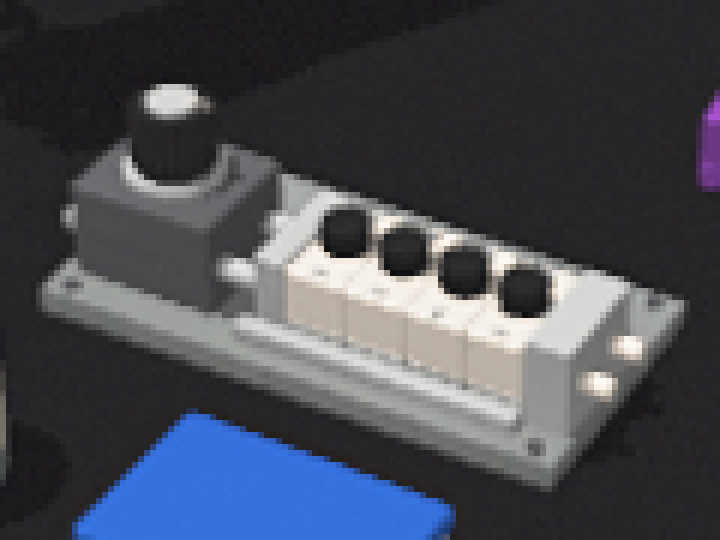

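View pics/m2.png

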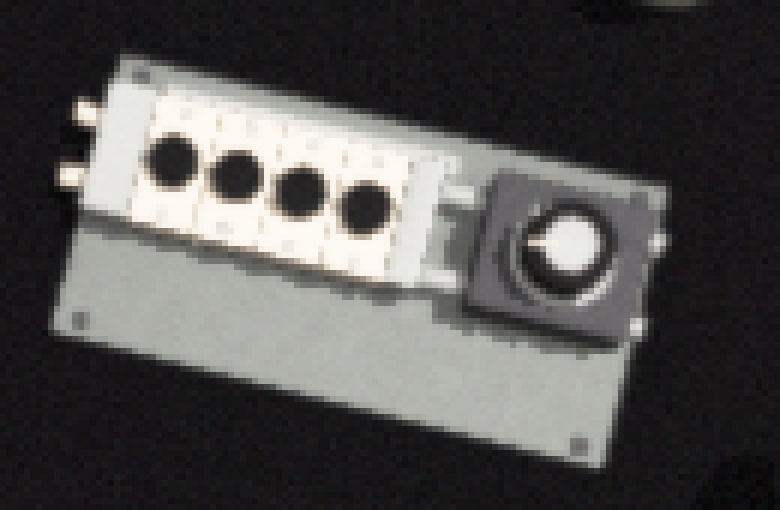

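Run:
```python
from h import *
d=cap("scene","final")
env.close_job()
```

```text
the job is handed in; nothing more can be done
```

View pics/final.png

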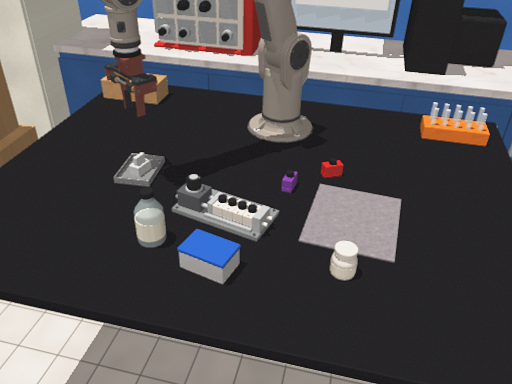

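The job is done and handed in after about 62 s of the 208 s allowed; the hand-in gave no verdict. The spacer is in the tray. All four white modules stand packed on the rail against the end block and fence, and the row is clamped. The bottle, tip box, jar and the purple and red look-alikes were left alone.

**Last checks:**
- **Row along the rail:** the cap centres were at y = 115.4, 85.6, 55.9 and 25.9 mm, within 1 mm of nominal.
- **Fence:** while each module was pushed, the tool stopped moving and the force rose to 11–14 N, which I took as contact with the fence.
- **Clutch:** the knob pointer turned about 4.4 rad, matching what I commanded, so the pads did not slip on the knob. The wrist moment was 0.16–0.23 N m (clutch rated 0.18) while the follower stood against the row. I estimate about 1.6 rad of clutch slip, but could not read the joint directly.
- **Release:** the last picture shows the gripper open and clear of everything, above the tray.

**What disagreed:**
- **Tool height:** the fingertips were about 28 mm higher than the reported TCP height and the stated tip reach imply. The first closing on the spacer fin missed because of this, and I corrected every later height.
- **Cap positions across the rail:** the top camera put the caps 2.4 to 2.9 mm short of the fence-flush position, near the 3 mm limit. I put most of that down to camera calibration and seeing the caps' sides, and trusted the fence contact instead.
- **Knob axis:** it was 1–2 mm off my first estimate, so I regripped the knob once.

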